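Gather the metal samples in the tray's lip corner

ROBOT

A 7-joint arm with a two-finger parallel gripper is mounted at the origin on the work surface. World frame = base frame: x ahead of the robot, y to its left, z up, the work surface at z = 0. Lengths are in m, angles in rad, forces in N, time in s.
With the tool pointing down it reaches from about 0.35 to 0.9 m from the base axis. Payload 8.1 kg.
Tool frame: the origin (TCP) lies on the centre line of the jaws, within the pads' length; the fingertips stand 22 mm ahead of it and the grasp point (between the pads) lies 3 mm ahead of it; z points along the fingers, y is the direction in which the jaws open and shut (so a half turn about z gives the same grasp; the last joint's range is limited). The gripper opens to 92 mm and grips with 3 to 60 N. Pads are 19 mm wide; open, the fingers measure 130 mm over their backs; the gripper's body (75 mm by 190 mm) begins 47 mm behind the grasp point.
Start: joints at [1.124, 0.434, 0.025, 1.573, -0.012, 1.134, -0.075], TCP at [0.211, -0.588, 0.249] pointing down, gripper open.
Joint ranges: [-2.62, 2.62], [-0.44, 2.09], [-1.27, 1.32], [0.08, 2.57], [-1.32, 4.46], [0.12, 2], [-2.74, 2.74]. Speed limits (rad/s): [2.22, 2.22, 3.01, 3.01, 3.14, 3.14, 3.14].

INTERFACE

Orientations are given as a rotation vector (axis times angle).
In Python, from cell import arm gives the robot as it stands.
- The arm moves only by the shell command python3 -m pendant 'ROWS' [FORCE]. ROWS is JSON, a list that holds one entry, the list of rows, each a list of 7 numbers: the shift along the tool's x, y, z in units of 0.04 m (1.0 is 0.04 m), then the turn, a rotation vector about the tool's x, y, z in units of 0.08 rad (1.0 is 0.08 rad), then the closure, from 0 (fully open) to 1 (shut). In form: [[[tx, ty, tz, ax, ay, az, fingers], ...]]. A call has 1 to 20 rows; each row shifts and turns the commanded pose from where the row before left it, along the tool's axes as they then stand; what a row does not reach is not made up. A row lasts 1/12 s, in which the tool goes at most 41.7 mm and 7.16 degrees, less where a joint would pass 70% of its speed; a pose out of reach is approached as far as the arm can. A call with a number of a shift or a turn outside -1 to 1 is refused whole. A call with a gripper value outside its range is refused whole. The fingers move at their own pace and stop on an object; FORCE is the grip in N (left out, the last holds). Time passes only in rows, so rows that do not move let the fingers close. It gives the time, the measured TCP pose, the force and the opening at its end, in the units of the state.
- arm.observe(): the state, without advancing time (a new reading comes with each control period).
- arm.get_image(name): name is "side" or "top" or "wrist"; returns a dict with "img" (420x560x3 uint8, red, green, blue), "z_map" (420x560 float32, m along the optical axis (not along the pixel's ray), 0 where there is no reading), "K" (3x3 intrinsics, pixels), "R" (3x3) and "t" (3): a world point X has camera coordinates R X + t. Camera axes: x right, y down, z forward; pixel columns grow to the right and rows downward; lengths in m; the calibration is good to about 2 mm. A picture is of the moment at which its call begins.
- arm.sign_off(): hands the job in, once; it reports no verdict.
The state is a dict: "clock": time; "joints": joint angles; "dq": joint speeds; "joint_efforts": joint torques, N m; "position": TCP position; "ee_rot": TCP orientation; "force": force on the tool from outside, world axes, zero at the start; "ft_torque": the same for the moment, N m; "width": opening from 0.0 (shut) to 1.0 (fully open).
Only numpy, scipy, OpenCV 4.12 (cv2) and the standard library are available. Lean on these libraries where they do the work, as an engineer would, in place of code of your own. Each camera call takes 0.05 s, during which the arm holds its last target.

TASK

The practical is over and the metal samples are to be counted back: carry the scoop over the tray, tip its three metal discs in with the two blocks, and set the empty scoop back down on the bench, upright and clear of the tray. Then take hold of the tray, tilt it down towards its corner with the pouring lip until all five pieces have slid together into that corner, and finish still holding the tray tilted like that so that they can be counted there. Leave the battery, the spot plate and the petri dish where they are.

Things in the scene. Friction and masses are not known exactly. Their poses are not given: they have to be found in the camera images.
- tray: grey open tray, loose on the bench, 0.2 to 0.4 kg; walls 220 (x) x 160 (y) mm outside, 60 mm high, floor and walls 4 mm thick. Origin: centre of the underside, z up. A pointed pouring lip stands out 20 mm at its (-x, -y) corner; there the rim is cut away for 32 mm along both walls, down to 46 mm. Tilts about its bottom corner (-110, -80, 0). Pieces slide from about 10 degrees; along the walls 20 to 35
- lip_corner (a point): inside bottom of the tray's corner with the pouring lip: tray frame (-106, -76, 4) mm; axes as the tray's
- far_corner (a point): inside bottom of the tray's corner diagonally opposite the lip: tray frame (106, 76, 4) mm
- rim (a point): middle of the tray's rim on the +x side, at its top edge: tray frame (111, 0, 60) mm. The rim, the top 14 mm of the walls, is 10 mm through: from 106 to 116 mm out from the tray's centre on the +x and -x sides, 76 to 86 mm on the +y and -y sides. It can be gripped across from above anywhere but at the lip
- scoop: metal weighing scoop on the bench, 90 g, smooth; pan 72 mm wide, flat floor 3 mm thick from x = -22 to 45 mm, side and rear walls 28 mm high. At the front (-x) the floor ramps up at 19 degrees to the open pouring end: the contents stay in up to about 25 degrees mouth down; 50 to 60 degrees empties it. Origin: on the underside, mid-width, z up; it stands on the bench with z = 0
- scoop_grip (a point): place to grip the scoop's straight level black bar handle across its width: scoop frame (85, 0, 39) mm. The handle is 14 mm wide (y), 18 mm high (z from 30 to 48 mm) and runs from x = 50 to 134 mm behind the pan
- scoop_mouth (a point): middle of the scoop's pouring edge: scoop frame (-48, 0, 11) mm
- disc0: round metal disc, 20 mm diameter, 10 mm thick, about 22 g; origin at the centre of its underside (it may end up on either face or leaning); starts lying in the scoop
- disc1: round metal disc, 20 mm diameter, 10 mm thick, about 22 g; origin at the centre of its underside (it may end up on either face or leaning); starts lying in the scoop
- disc2: round metal disc, 20 mm diameter, 10 mm thick, about 22 g; origin at the centre of its underside (it may end up on either face or leaning); starts lying in the scoop
- block0: rectangular metal block, 20 x 16 x 10 mm, about 24 g; origin at the centre of its underside; starts lying flat in the tray, away from the lip corner
- block1: rectangular metal block, 20 x 16 x 10 mm, about 24 g; origin at the centre of its underside; starts lying flat in the tray, away from the lip corner
- battery: bystander: flat green and black battery, 62 x 22 x 62 mm, standing on the bench; origin at the centre of its underside
- spot_plate: bystander: clear spot plate with two rows of wells, 85 x 55 x 13 mm, lying on the bench; origin at the centre of its underside
- petri_dish: bystander: closed round glass dish, 76 mm diameter, 16 mm high, with two small metal things inside; origin at the centre of its underside
Not all that is in view belongs to the job. What is meant by the scoop is not blue, red or yellow, and is the larger of those in its own colour.

How it is judged:
By the outcome, as a careful person would: the job done as asked, in the order asked, and still so for the second after the job is handed in, while the arm keeps its last pose, push and grip.
It also fails if it takes over 69 s, if anything falls off the work surface, if the arm or the gripper's body presses on something with over 40 N, if the wrist force passes 120 N, or if a joint passes its speed limit or range.

## Working session

There is one attempt and no reset: what is moved stays moved. The work goes in short steps, Python scripts to look and compute and a shell command to move; the robot and the scene stay as the last step left them, time stands still between calls to the robot, and variables do not carry over. Pictures are saved under pics/ and viewed, and the job is handed in when it is done.

```bash
mkdir -p pics; ls; python3 - <<'E'
from cell import arm
import cv2
s=arm.observe()
print({k:(v if not hasattr(v,'round') else v.round(3)) for k,v in s.items()} if True else 0)
for n in ["top","side","wrist"]:
    d=arm.get_image(n); cv2.imwrite(f"pics/{n}0.png",d["img"][:,:,::-1]); print(n,d["K"].round(1).tolist(),d["R"].round(3).tolist(),d["t"].round(3).tolist())
E
```

```text
pics
{'clock': 0.0, 'joints': array([ 1.124,  0.435,  0.025,  1.574, -0.012,  1.134, -0.075]), 'dq': array([ 0.001, -0.001,  0.   ,  0.001,  0.001,  0.001, -0.001]), 'joint_efforts': array([-0.0000e+00, -6.6786e+01,  9.8500e-01, -3.1447e+01, -6.1000e-02,
        4.3000e-02,  0.0000e+00]), 'position': array([ 0.21 , -0.588,  0.248]), 'ee_rot': array([-3.094e+00, -5.370e-01,  1.000e-03]), 'force': array([-0.31 ,  0.184,  0.315]), 'ft_torque': array([-0.001, -0.088,  0.006]), 'width': 1.0010517006861424}
top [[415.4, 0.0, 278.5], [0.0, 415.4, 208.6], [0.0, 0.0, 1.0]] [[0.02, -1.0, 0.019], [-0.99, -0.022, -0.136], [0.136, -0.016, -0.991]] [-0.059, 0.475, 0.959]
side [[493.0, 0.0, 285.3], [0.0, 493.0, 212.5], [0.0, 0.0, 1.0]] [[-0.861, -0.508, -0.002], [-0.25, 0.428, -0.869], [0.442, -0.748, -0.495]] [0.388, 0.213, 1.004]
wrist [[372.0, 0.0, 281.0], [0.0, 372.0, 207.0], [0.0, 0.0, 1.0]] [[0.338, -0.941, -0.0], [-0.908, -0.326, 0.261], [-0.246, -0.088, -0.965]] [-0.625, -0.033, 0.389]
```

View pics/top0.png

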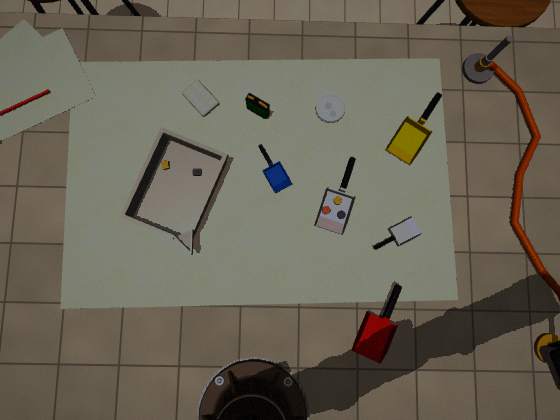

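View pics/side0.png

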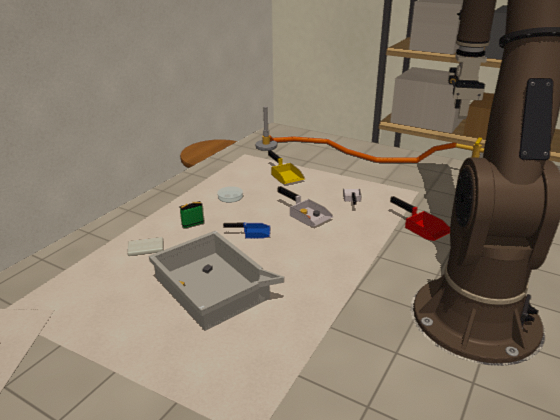

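```bash
cat > h.py <<'E'
import numpy as np, cv2
from cell import arm
def ray(d,u,v,z):
    K,R,t=d["K"],d["R"],d["t"]
    c=-R.T@t; r=R.T@np.linalg.inv(K)@np.array([u,v,1.])
    return c+r*(z-c[2])/r[2]
def pt(d,u,v):
    z=d["z_map"][int(round(v)),int(round(u))]
    return d["R"].T@(np.linalg.inv(d["K"])@np.array([u,v,1.])*z-d["t"])
def proj(d,X):
    c=d["R"]@np.asarray(X,float)+d["t"]; p=d["K"]@c; return p[:2]/p[2]
def cloud(d):
    H,W=d["z_map"].shape; u,v=np.meshgrid(np.arange(W),np.arange(H))
    P=np.stack([u,v,np.ones_like(u)],-1)@np.linalg.inv(d["K"]).T*d["z_map"][...,None]
    return (P-d["t"])@d["R"]
def crop(d,r,f,name):
    u0,v0,u1,v1=r; im=cv2.resize(d["img"][v0:v1,u0:u1,::-1],None,fx=f,fy=f,interpolation=cv2.INTER_CUBIC); cv2.imwrite("pics/"+name+".png",im)
E
python3 - <<'E'
from h import *
d=arm.get_image("top")
crop(d,(300,145,440,260),5,"scoopcrop"); crop(d,(110,115,250,260),4,"traycrop")
P=cloud(d)
# scoop handle: dark pixels
g=d["img"].astype(int)
m=(P[...,2]>0.02)&(P[...,2]<0.07)
for nm,(u0,v0,u1,v1) in dict(scoop=(305,145,365,245),tray=(110,115,250,260)).items():
    mm=np.zeros(m.shape,np.uint8); mm[v0:v1,u0:u1]=m[v0:v1,u0:u1]*255
    print(nm,(mm>0).sum(), np.percentile(P[...,2][mm>0],[5,50,95]).round(3))
h=(g.sum(2)<110)&(P[...,2]>0.035)&(P[...,2]<0.06); h[:, :305]=0;h[:,365:]=0;h[:145]=0;h[200:]=0
Q=P[h]; c=Q.mean(0); w,v=np.linalg.eigh(np.cov(Q[:,:2].T)); a=v[:,1]; s=(Q[:,:2]-c[:2])@a
print("handle",len(Q),c.round(4),a,np.degrees(np.arctan2(a[1],a[0])),s.min(),s.max(), np.percentile(Q[:,2],[5,50,95]))
E
```

```text
scoop 387 [0.024 0.045 0.051]
tray 2393 [0.027 0.059 0.063]
handle 194 [ 0.5658 -0.212   0.0477] [-0.95378197  0.3004995 ] 162.5123932505897 -0.03846919234968715 0.04515743925736851 [0.04225827 0.04827793 0.050912  ]
```

View pics/scoopcrop.png

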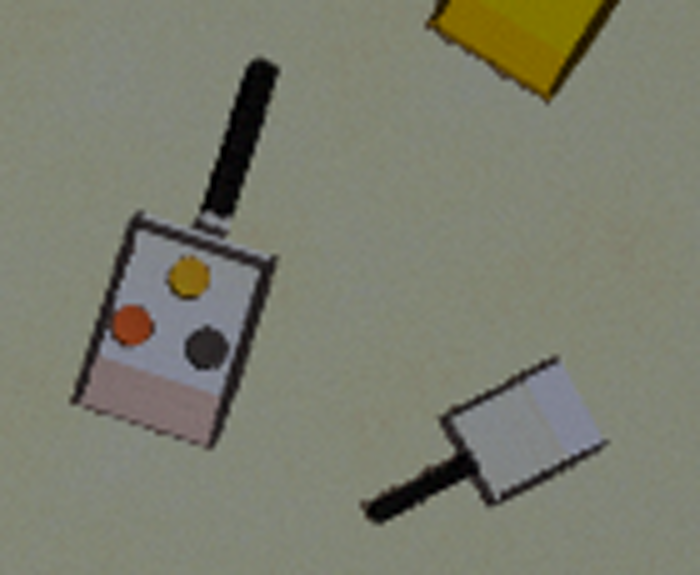

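View pics/traycrop.png

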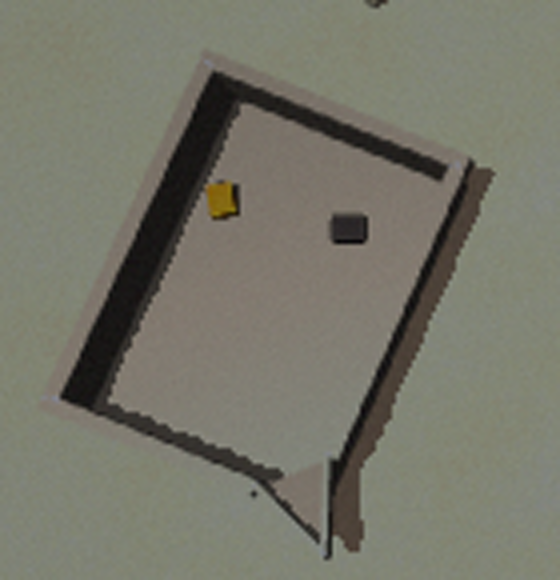

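```bash
python3 - <<'E'
from h import *
d=arm.get_image("top")
P=cloud(d); z=P[...,2]
m=((z>0.054)&(z<0.068)).astype(np.uint8); m[:115]=0;m[260:]=0;m[:,:110]=0;m[:,235:]=0
n,l,st,ce=cv2.connectedComponentsWithStats(m); k=1+st[1:,4].argmax(); Q=P[l==k]
print(len(Q),np.median(Q[:,2]))
r=cv2.minAreaRect((Q[:,:2]*1000).astype(np.float32)); print(r); print(cv2.boxPoints(r))
# robust: by tray axes
def show(X): return proj(d,X).round(1)
for yaw in (-21,-22,-23,-24,-25):
    a=np.radians(yaw); A=np.c_[[np.cos(a),np.sin(a)],[-np.sin(a),np.cos(a)]]
    q=Q[:,:2]@A; print(yaw,np.percentile(q,[.3,1,99,99.7],axis=0).round(4).tolist())
# scoop check
c=np.array([.5625,-.211]); a=np.array([.954,-.3005]);o=c-.092*a; b=np.array([.3005,.954])
print("scoop o",o); 
for x,y,zz in [(-48,36,.011),(-48,-36,.011),(45,36,.028),(45,-36,.028),(134,0,.048),(85,0,.048)]: print(x,y,show([*(o+a*x/1000+b*y/1000),zz]))
E
```

```text
1553 0.060426513045029384
((513.6610107421875, 193.2008819580078), (187.47744750976562, 248.97952270507812), 69.22824096679688)
[[364.01892 149.70493]
 [596.81494  61.40531]
 [663.3031  236.69684]
 [430.50708 324.99646]]
-21 [[0.2899, 0.2726], [0.2938, 0.2757], [0.5337, 0.4571], [0.534, 0.4575]]
-22 [[0.285, 0.2776], [0.2888, 0.2808], [0.5274, 0.4646], [0.5281, 0.4652]]
-23 [[0.2801, 0.2826], [0.2838, 0.2858], [0.5213, 0.473], [0.5223, 0.4739]]
-24 [[0.275, 0.2874], [0.2783, 0.2907], [0.5153, 0.4811], [0.5166, 0.4827]]
-25 [[0.2699, 0.2921], [0.2719, 0.2955], [0.5094, 0.4896], [0.5108, 0.4913]]
scoop o [ 0.474732 -0.183354]
-48 36 [313.3 225.6]
-48 -36 [341.5 235.1]
45 36 [325.8 188.7]
45 -36 [354.2 198.1]
134 0 [352.5 157.4]
85 0 [346.4 176.3]
```

```bash
python3 - <<'E'
from h import *
d=arm.get_image("top")
A=ray(d,161.25,128,.06);B=ray(d,228.25,155.5,.06);C=ray(d,120.5,216,.06)
print(A,B,C); print(np.linalg.norm(A-B),np.linalg.norm(A-C),"want .172 .232")
c=(B+C)/2; yx=A-C; yy=A-B; print("c",c,np.degrees(np.arctan2(yx[1],yx[0])),np.degrees(np.arctan2(-yy[0],yy[1])))
# rim pts far +x side : use depth points in +x half only
P=cloud(d); z=P[...,2]; yaw=np.arctan2(yx[1],yx[0])
for deg in (-21.5,-22.5,-23.5,-24.5):
    a=np.radians(deg); R=np.c_[[np.cos(a),np.sin(a)],[-np.sin(a),np.cos(a)]]
    q=(P[...,:2]-c[:2])@R; m=(z>.057)&(z<.064)
    px=q[m&(q[...,0]>.1)&(q[...,0]<.125)&(abs(q[...,1])<.06)]; py=q[m&(q[...,1]>.07)&(q[...,1]<.095)&(abs(q[...,0])<.09)]
    nx=q[m&(q[...,0]<-.1)&(q[...,0]>-.125)&(q[...,1]<.07)&(q[...,1]>-.03)]; ny=q[m&(q[...,1]<-.07)&(q[...,1]>-.095)&(q[...,0]<.1)&(q[...,0]>-.05)]
    print(deg,px[:,0].mean().round(4),np.polyfit(px[:,1],px[:,0],1)[0].round(3),nx[:,0].mean().round(4),np.polyfit(nx[:,1],nx[:,0],1)[0].round(3),py[:,1].mean().round(4),np.polyfit(py[:,0],py[:,1],1)[0].round(3),ny[:,1].mean().round(4),np.polyfit(ny[:,0],ny[:,1],1)[0].round(3),len(px),len(nx),len(py),len(ny))
E
```

```text
[0.65968159 0.23375326 0.06      ] [0.5966001  0.07268361 0.06      ] [0.44753217 0.31482079 0.06      ]
0.17298181048535688 0.2271108123382499 want .172 .232
c [0.52206613 0.1937522  0.06      ] -20.91309222525442 -21.3873518551169
-21.5 0.1109 -0.003 -0.1109 -0.008 0.0838 0.007 -0.0777 0.007 215 180 352 280
-22.5 0.111 -0.02 -0.1113 -0.023 0.0838 0.025 -0.0773 0.025 214 183 351 282
-23.5 0.1111 -0.04 -0.1117 -0.042 0.0838 0.043 -0.0771 0.039 215 182 350 276
-24.5 0.1112 -0.055 -0.1121 -0.06 0.0839 0.061 -0.0771 0.05 214 184 351 265
```

```bash
cat >> h.py <<'E'
from scipy.spatial.transform import Rotation as Ro
from scipy.linalg import logm,expm
def mk(p,R): T=np.eye(4);T[:3,:3]=R;T[:3,3]=p;return T
def cur():
    s=arm.observe(); return mk(s["position"],Ro.from_rotvec(s["ee_rot"]).as_matrix())
def down(yaw_y):  # tool pointing down, tool y at azimuth deg
    a=np.radians(yaw_y); y=np.array([np.cos(a),np.sin(a),0]); z=np.array([0,0,-1.]); return np.c_[np.cross(y,z),y,z]
def rows(T0,T1,n):
    D=np.linalg.inv(T0)@T1; w=Ro.from_matrix(D[:3,:3]).as_rotvec()
    X=np.real(logm(D))/n; d=expm(X)
    r=np.r_[d[:3,3]/.04,w/n/.08]; print("rows n=%d"%n,r.round(3).tolist())
    T=T0.copy(); 
    for i in range(n):
        T=T@d
        if i%max(1,n//4)==0 or i==n-1: print("   ",T[:3,3].round(3),T[:3,2].round(2))
E
python3 - <<'E'
from h import *
T=cur(); 
G=mk([.556,-.210,.15],down(72.5))
rows(T,G,34)
rows(T,mk(G[:3,3],T[:3,:3]),16); rows(mk(G[:3,3],T[:3,:3]),G,32)
E
```

```text
rows n=34 [0.371, 0.327, 0.072, -0.0, -0.0, -0.916]
    [ 0.229 -0.596  0.246] [-0.  0. -1.]
    [ 0.385 -0.603  0.222] [-0.  0. -1.]
    [ 0.519 -0.523  0.199] [-0.  0. -1.]
    [ 0.587 -0.382  0.176] [-0.  0. -1.]
    [ 0.565 -0.228  0.153] [-0. -0. -1.]
    [ 0.556 -0.21   0.15 ] [-0. -0. -1.]
rows n=16 [0.707, -0.375, 0.154, -0.0, -0.0, -0.0]
    [ 0.232 -0.565  0.242] [-0.  0. -1.]
    [ 0.319 -0.47   0.218] [-0.  0. -1.]
    [ 0.405 -0.376  0.193] [-0.  0. -1.]
    [ 0.491 -0.281  0.168] [-0.  0. -1.]
    [ 0.556 -0.21   0.15 ] [-0.  0. -1.]
rows n=32 [0.0, 0.0, -0.0, -0.0, -0.0, -0.974]
    [ 0.556 -0.21   0.15 ] [-0.  0. -1.]
    [ 0.556 -0.21   0.15 ] [-0.  0. -1.]
    [ 0.556 -0.21   0.15 ] [-0.  0. -1.]
    [ 0.556 -0.21   0.15 ] [-0.  0. -1.]
    [ 0.556 -0.21   0.15 ] [-0. -0. -1.]
```

```bash
python3 -m pendant '[[[0.37,0.33,0.07,0,0,-0.92,0],[0.37,0.33,0.07,0,0,-0.92,0],[0.37,0.33,0.07,0,0,-0.92,0],[0.37,0.33,0.07,0,0,-0.92,0],[0.37,0.33,0.07,0,0,-0.92,0],[0.37,0.33,0.07,0,0,-0.92,0],[0.37,0.33,0.07,0,0,-0.92,0],[0.37,0.33,0.07,0,0,-0.92,0],[0.37,0.33,0.07,0,0,-0.92,0],[0.37,0.33,0.07,0,0,-0.92,0],[0.37,0.33,0.07,0,0,-0.92,0],[0.37,0.33,0.07,0,0,-0.92,0],[0.37,0.33,0.07,0,0,-0.92,0],[0.37,0.33,0.07,0,0,-0.92,0],[0.37,0.33,0.07,0,0,-0.92,0],[0.37,0.33,0.07,0,0,-0.92,0],[0.37,0.33,0.07,0,0,-0.92,0]]]'
python3 -m pendant '[[[0.37,0.33,0.07,0,0,-0.92,0],[0.37,0.33,0.07,0,0,-0.92,0],[0.37,0.33,0.07,0,0,-0.92,0],[0.37,0.33,0.07,0,0,-0.92,0],[0.37,0.33,0.07,0,0,-0.92,0],[0.37,0.33,0.07,0,0,-0.92,0],[0.37,0.33,0.07,0,0,-0.92,0],[0.37,0.33,0.07,0,0,-0.92,0],[0.37,0.33,0.07,0,0,-0.92,0],[0.37,0.33,0.07,0,0,-0.92,0],[0.37,0.33,0.07,0,0,-0.92,0],[0.37,0.33,0.07,0,0,-0.92,0],[0.37,0.33,0.07,0,0,-0.92,0],[0.37,0.33,0.07,0,0,-0.92,0],[0.37,0.33,0.07,0,0,-0.92,0],[0.37,0.33,0.07,0,0,-0.92,0],[0.37,0.33,0.07,0,0,-0.92,0],[0,0,0,0,0,0,0]]]'
python3 - <<'E'
from h import *
T=cur(); print(T.round(3), arm.observe()["joints"].round(2)); d=arm.get_image("wrist"); cv2.imwrite("pics/w1.png",d["img"][:,:,::-1])
P=cloud(d); g=d["img"].astype(int)
h=(g.sum(2)<110)&(P[...,2]>0.04)&(P[...,2]<0.06)&(abs(P[...,0]-.56)<.06)&(abs(P[...,1]+.21)<.05)
Q=P[h]; c=Q.mean(0); w,v=np.linalg.eigh(np.cov(Q[:,:2].T)); a=v[:,1]*np.sign(v[0,1]); s=(Q[:,:2]-c[:2])@a
print(len(Q),c,a,np.degrees(np.arctan2(a[1],a[0])),s.min(),s.max(),np.median(Q[:,2]))
E
```

```text
clock: 1.72
position: [0.5204, -0.524, 0.2007]
ee_rot: [-2.191, -2.252, 0.0]
force: [-0.7, -0.4, -0.2]
width: 1.0
clock: 3.22
position: [0.5546, -0.2067, 0.1531]
ee_rot: [-0.449, -3.107, -0.003]
force: [-0.0, 0.4, 0.6]
width: 0.999
[[-0.959  0.283 -0.002  0.555]
 [ 0.283  0.959  0.002 -0.207]
 [ 0.002  0.001 -1.     0.153]
 [ 0.     0.     0.     1.   ]] [ 0.7   0.56 -0.63  1.73  0.39  0.98  1.21]
1683 [ 0.56670575 -0.21457043  0.04787489] [ 0.96013195 -0.27954721] -16.233182491226323 -0.03872938801593162 0.03483682449327184 0.0479204330389721
```

View pics/w1.png

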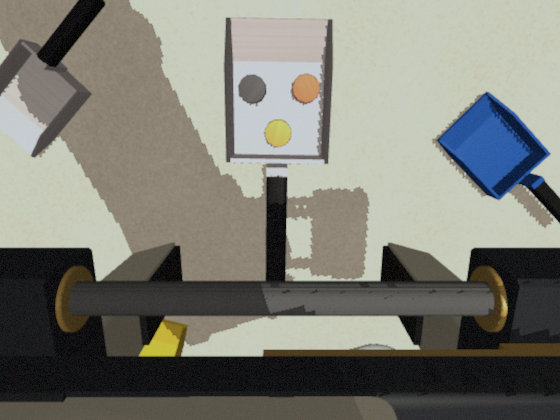

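```bash
python3 -m pendant '[[[0,-0.1,0.6,0,0,0,0],[0,0,0.6,0,0,0,0],[0,0,0.6,0,0,0,0],[0,0,0.5,0,0,0,0],[0,0,0.35,0,0,0,0],[0,0,0.12,0,0,0,0],[0,0,0,0,0,0,0],[0,0,0,0,0,0,1],[0,0,0,0,0,0,1],[0,0,0,0,0,0,1],[0,0,0,0,0,0,1],[0,0,0,0,0,0,1],[0,0,0,0,0,0,1],[0,0,0,0,0,0,1]]]' 45
python3 - <<'E'
from h import *
T=cur(); print(T.round(4)); d=arm.get_image("top"); crop(d,(230,110,420,260),4,"g1")
E
```

```text
clock: 4.43
position: [0.555, -0.2148, 0.043]
ee_rot: [0.462, 3.107, -0.0]
force: [0.4, 0.2, 0.1]
width: 0.541
[[-9.566e-01  2.913e-01  2.000e-04  5.550e-01]
 [ 2.913e-01  9.566e-01 -2.000e-04 -2.148e-01]
 [-3.000e-04 -1.000e-04 -1.000e+00  4.300e-02]
 [ 0.000e+00  0.000e+00  0.000e+00  1.000e+00]]
```

View pics/g1.png

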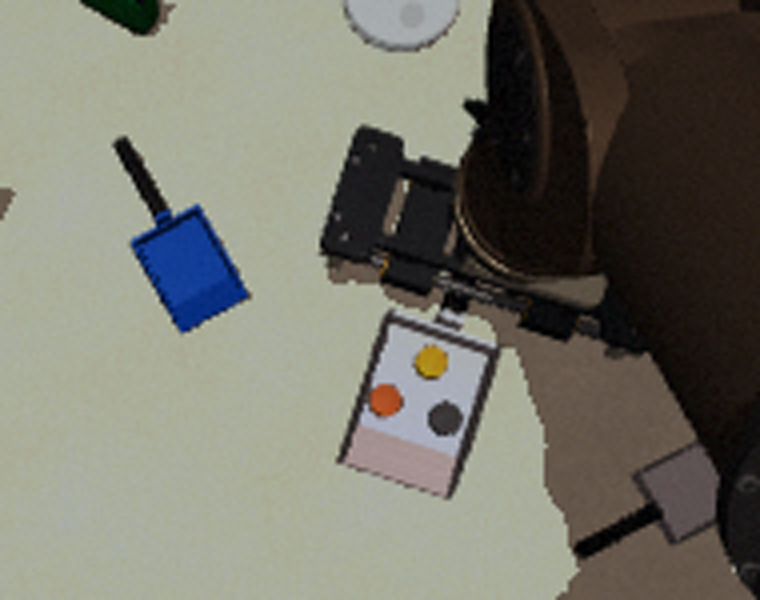

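```bash
python3 -m pendant '[[[0,0.08,0,0,0,0,1],[0,0,0,0,0,0,1],[0,0,0,0,0,0,1],[0,0,0,0,0,0,1],[0,0,0,0,0,0,1],[0,0,0,0,0,0,1],[0,0,0,0,0,0,1],[0,0,0,0,0,0,1],[0,0,0,0,0,0,1]]]' 45
```

```text
clock: 5.23
position: [0.5558, -0.2117, 0.0427]
ee_rot: [0.463, 3.107, -0.0]
force: [-0.5, -0.2, 0.8]
width: 0.151
```

```bash
python3 -m pendant '[[[0,0,-0.1,0,0,0,1],[0,0,-0.25,0,0,0,1],[0,0,-0.4,0,0,0,1],[0,0,-0.5,0,0,0,1],[0,0,-0.5,0,0,0,1],[0,0,-0.5,0,0,0,1],[0,0,-0.4,0,0,0,1],[0,0,-0.25,0,0,0,1],[0,0,-0.1,0,0,0,1],[0,0,0,0,0,0,1]]]'
python3 - <<'E'
from h import *
T=cur(); print(T.round(3)); d=arm.get_image("side"); crop(d,(250,100,500,280),3,"l1")
x=-T[:3,0]; m=T@np.array([.133,0,.031,1]); print("mouth",m)
G=T.copy(); G[:3,3]=np.array([.523,.1965,.12])-(m[:3]-T[:3,3]); rows(T,G,22)
Rt=T[:3,:3]@Ro.from_rotvec([0,-np.radians(20),0]).as_matrix()
H=mk([0,0,0],Rt); H[:3,3]=np.array([.523,.1965,.045])-Rt@[.133,0,.031]; rows(G,H,6)
Rt=T[:3,:3]@Ro.from_rotvec([0,-np.radians(57),0]).as_matrix()
I=mk([0,0,0],Rt); I[:3,3]=np.array([.523,.1965,.04])-Rt@[.133,0,.031]; rows(H,I,10)
E
```

```text
clock: 6.07
position: [0.5562, -0.2118, 0.1637]
ee_rot: [0.462, 3.106, -0.001]
force: [-0.3, 0.2, -1.8]
width: 0.149
[[-0.957  0.291  0.001  0.556]
 [ 0.291  0.957 -0.001 -0.212]
 [-0.002 -0.    -1.     0.164]
 [ 0.     0.     0.     1.   ]]
mouth [ 0.42899523 -0.17307954  0.13253859  1.        ]
rows n=22 [0.02, 0.433, 0.014, -0.0, -0.0, -0.0]
    [ 0.56  -0.195  0.163] [ 0. -0. -1.]
    [ 0.582 -0.111  0.16 ] [ 0. -0. -1.]
    [ 0.603 -0.027  0.157] [ 0. -0. -1.]
    [0.625 0.057 0.155] [ 0. -0. -1.]
    [0.646 0.141 0.152] [ 0. -0. -1.]
    [0.65  0.158 0.151] [ 0. -0. -1.]
rows n=6 [0.097, 0.0, 0.119, -0.0, -0.727, -0.0]
    [0.646 0.159 0.146] [ 0.06 -0.02 -1.  ]
    [0.643 0.16  0.141] [ 0.11 -0.03 -0.99]
    [0.64  0.161 0.136] [ 0.17 -0.05 -0.98]
    [0.637 0.162 0.131] [ 0.22 -0.07 -0.97]
    [0.635 0.163 0.125] [ 0.28 -0.08 -0.96]
    [0.632 0.163 0.12 ] [ 0.33 -0.1  -0.94]
rows n=10 [0.065, 0.0, -0.203, -0.0, -0.807, 0.0]
    [0.627 0.165 0.127] [ 0.39 -0.12 -0.92]
    [0.616 0.168 0.139] [ 0.5  -0.15 -0.86]
    [0.604 0.172 0.15 ] [ 0.6  -0.18 -0.78]
    [0.59  0.176 0.159] [ 0.69 -0.21 -0.69]
    [0.575 0.181 0.166] [ 0.77 -0.23 -0.6 ]
    [0.567 0.183 0.168] [ 0.8  -0.24 -0.54]
```

View pics/l1.png

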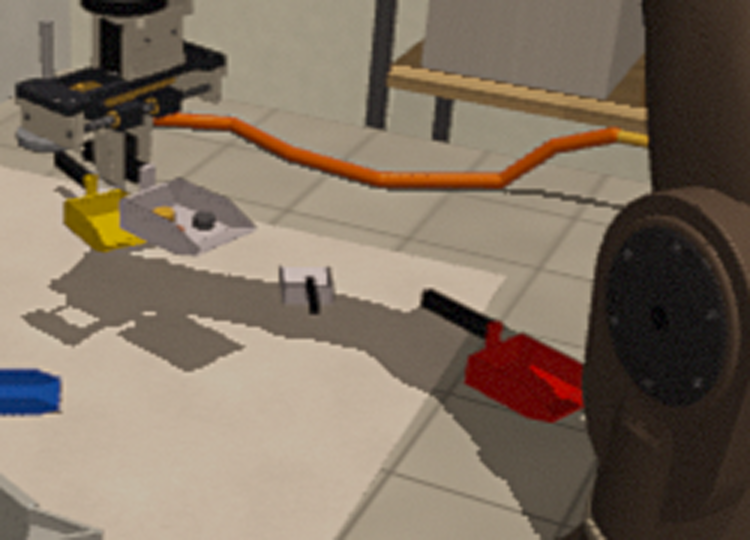

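```bash
python3 -m pendant '[[[0,0.1,0,0,0,0,1],[0,0.2,0,0,0,0,1],[0.02,0.3,0.01,0,0,0,1],[0.02,0.4,0.01,0,0,0,1],[0.02,0.5,0.01,0,0,0,1],[0.02,0.5,0.01,0,0,0,1],[0.02,0.5,0.01,0,0,0,1],[0.02,0.5,0.01,0,0,0,1],[0.02,0.5,0.02,0,0,0,1],[0.02,0.5,0.02,0,0,0,1],[0.02,0.5,0.02,0,0,0,1],[0.02,0.5,0.02,0,0,0,1]]]'
python3 -m pendant '[[[0.02,0.5,0.02,0,0,0,1],[0.02,0.5,0.02,0,0,0,1],[0.02,0.5,0.02,0,0,0,1],[0.02,0.5,0.02,0,0,0,1],[0.02,0.5,0.02,0,0,0,1],[0.02,0.5,0.02,0,0,0,1],[0.02,0.5,0.02,0,0,0,1],[0.02,0.4,0.02,0,0,0,1],[0.02,0.3,0,0,0,0,1],[0.02,0.2,0,0,0,0,1],[0.02,0.1,0,0,0,0,1],[0,0,0,0,0,0,1]]]'
python3 - <<'E'
from h import *
T=cur(); print(T.round(3),arm.observe()["joints"].round(2)); d=arm.get_image("top"); crop(d,(110,90,270,260),3.5,"o1"); d=arm.get_image("side"); crop(d,(120,100,360,340),2.5,"o1s")
E
```

```text
clock: 7.12
position: [0.6062, -0.0152, 0.1565]
ee_rot: [-0.46, -3.107, -0.001]
force: [0.7, 0.4, -1.8]
width: 0.147
clock: 8.12
position: [0.6501, 0.1579, 0.1505]
ee_rot: [-0.46, -3.107, -0.0]
force: [0.1, -0.5, -1.5]
width: 0.149
[[-0.957  0.29  -0.     0.65 ]
 [ 0.29   0.957  0.     0.158]
 [ 0.     0.    -1.     0.151]
 [ 0.     0.     0.     1.   ]] [ 0.06  0.67 -0.62  1.53  0.42  1.08  0.62]
```

View pics/o1.png

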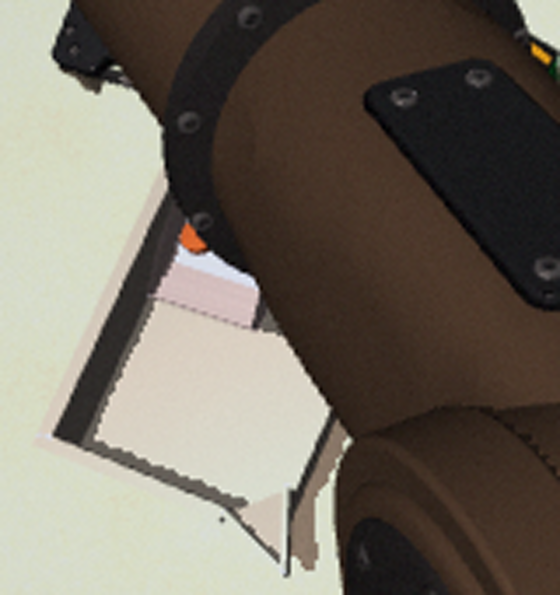

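View pics/o1s.png

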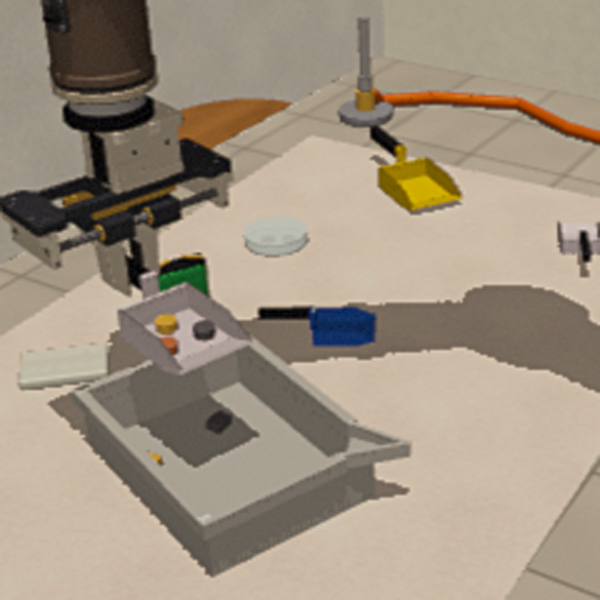

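```bash
python3 -m pendant '[[[0.1,0,0.12,0,-0.73,0,1],[0.1,0,0.12,0,-0.73,0,1],[0.1,0,0.12,0,-0.73,0,1],[0.1,0,0.12,0,-0.73,0,1],[0.1,0,0.12,0,-0.73,0,1],[0.1,0,0.12,0,-0.73,0,1],[0,0,0,0,0,0,1]]]'
python3 - <<'E'
from h import *
T=cur(); print(T.round(3),arm.observe()["joints"].round(2)); d=arm.get_image("side"); crop(d,(120,100,360,340),2.5,"o2s")
E
```

```text
clock: 8.8
position: [0.6287, 0.1625, 0.1176]
ee_rot: [0.408, 2.765, -0.075]
force: [-0.6, 0.3, -1.1]
width: 0.148
[[-0.899  0.289  0.328  0.629]
 [ 0.271  0.957 -0.101  0.162]
 [-0.343 -0.002 -0.939  0.118]
 [ 0.     0.     0.     1.   ]] [-0.16  0.53 -0.42  1.89  0.8   0.66  0.15]
```

View pics/o2s.png

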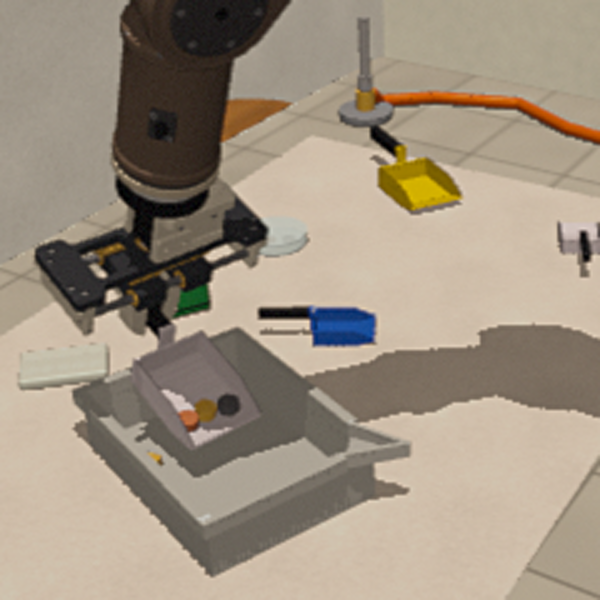

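```bash
python3 -m pendant '[[[0.07,0,-0.2,0,-0.8,0,1],[0.07,0,-0.2,0,-0.8,0,1],[0.07,0,-0.2,0,-0.8,0,1],[0.07,0,-0.2,0,-0.8,0,1],[0.07,0,-0.2,0,-0.8,0,1],[0.07,0,-0.2,0,-0.8,0,1],[0.07,0,-0.2,0,-0.8,0,1],[0.07,0,-0.2,0,-0.8,0,1],[0.07,0,-0.2,0,-0.8,0,1],[0.07,0,-0.2,0,-0.8,0,1],[0,0,0,0,0,0,1],[0,0,0,0,0,0,1],[0,0,0,0,0,0,1]]]'
python3 - <<'E'
from h import *
T=cur(); print(T.round(3),arm.observe()["joints"].round(2),T@[.133,0,.031,1]); d=arm.get_image("side"); crop(d,(120,100,360,340),2.5,"o3s")
d=arm.get_image("top"); crop(d,(110,90,270,260),3.5,"o3")
E
```

```text
clock: 9.93
position: [0.5671, 0.1818, 0.166]
ee_rot: [0.32, 2.133, -0.173]
force: [-0.1, 0.0, -0.3]
width: 0.149
[[-0.525  0.294  0.799  0.567]
 [ 0.161  0.956 -0.246  0.182]
 [-0.836 -0.    -0.549  0.166]
 [ 0.     0.     0.     1.   ]] [-0.72  0.5  -0.21  2.33  1.74  1.   -1.17] [0.52209315 0.19562959 0.03781424 1.        ]
```

View pics/o3s.png

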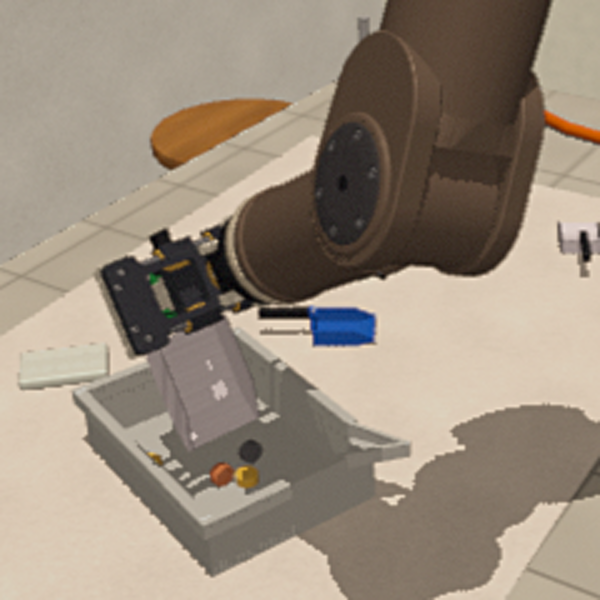

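View pics/o3.png

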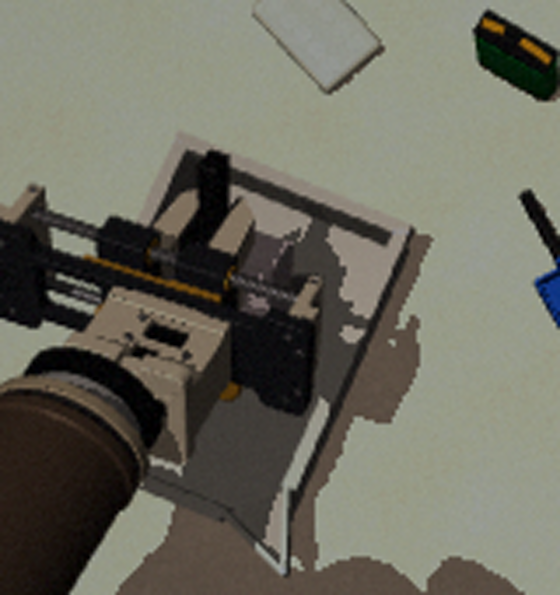

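```bash
python3 - <<'E'
from h import *
T=cur()
A=T.copy(); A[2,3]+=.05; rows(T,A,3)
G=mk([.63,.15,.20],down(73)); rows(A,G,14)
B=mk([.556,-.212,.12],down(73)); rows(G,B,14)
E
```

```text
rows n=3 [-0.348, 0.0, -0.228, -0.0, 0.0, -0.0]
    [0.567 0.182 0.183] [ 0.8  -0.25 -0.55]
    [0.567 0.182 0.2  ] [ 0.8  -0.25 -0.55]
    [0.567 0.182 0.216] [ 0.8  -0.25 -0.55]
rows n=14 [-0.096, -0.021, 0.092, -0.0, 0.884, -0.002]
    [0.572 0.179 0.218] [ 0.76 -0.23 -0.61]
    [0.586 0.172 0.219] [ 0.62 -0.19 -0.76]
    [0.601 0.165 0.217] [ 0.45 -0.14 -0.88]
    [0.614 0.158 0.212] [ 0.27 -0.08 -0.96]
    [0.626 0.152 0.203] [ 0.07 -0.02 -1.  ]
    [0.63 0.15 0.2 ] [-0.  0. -1.]
rows n=14 [-0.063, -0.657, 0.143, 0.0, 0.0, 0.0]
    [0.625 0.124 0.194] [ 0.  0. -1.]
    [0.609 0.047 0.177] [ 0.  0. -1.]
    [ 0.593 -0.031  0.16 ] [ 0.  0. -1.]
    [ 0.577 -0.109  0.143] [ 0.  0. -1.]
    [ 0.561 -0.186  0.126] [ 0.  0. -1.]
    [ 0.556 -0.212  0.12 ] [ 0.  0. -1.]
```

```bash
python3 -m pendant '[[[-0.35,0,-0.23,0,0,0,1],[-0.35,0,-0.23,0,0,0,1],[-0.35,0,-0.23,0,0,0,1],[-0.1,-0.02,0.09,0,0.88,0,1],[-0.1,-0.02,0.09,0,0.88,0,1],[-0.1,-0.02,0.09,0,0.88,0,1],[-0.1,-0.02,0.09,0,0.88,0,1],[-0.1,-0.02,0.09,0,0.88,0,1],[-0.1,-0.02,0.09,0,0.88,0,1],[-0.1,-0.02,0.09,0,0.88,0,1],[-0.1,-0.02,0.09,0,0.88,0,1],[-0.1,-0.02,0.09,0,0.88,0,1],[-0.1,-0.02,0.09,0,0.88,0,1],[-0.1,-0.02,0.09,0,0.88,0,1],[-0.1,-0.02,0.09,0,0.88,0,1],[-0.1,-0.02,0.09,0,0.88,0,1],[-0.1,-0.02,0.09,0,0.88,0,1],[0,0,0,0,0,0,1]]]'
python3 - <<'E'
from h import *
T=cur(); print(T.round(3),arm.observe()["joints"].round(2)); rows(T,mk([.556,-.212,.10],down(73)),16)
d=arm.get_image("side"); crop(d,(120,100,360,340),2.5,"o4s")
E
```

```text
clock: 11.53
position: [0.6337, 0.1467, 0.201]
ee_rot: [0.472, 3.103, -0.0]
force: [-0.1, -1.6, -1.3]
width: 0.147
[[-0.955  0.297  0.003  0.634]
 [ 0.297  0.955 -0.001  0.147]
 [-0.003  0.    -1.     0.201]
 [ 0.     0.     0.     1.   ]] [-0.05  0.55 -0.4   1.54  0.23  1.1   0.76]
rows n=16 [-0.049, -0.571, 0.158, 0.0, 0.002, -0.004]
    [0.629 0.124 0.195] [ 0. -0. -1.]
    [0.609 0.035 0.169] [ 0. -0. -1.]
    [ 0.59  -0.055  0.144] [ 0. -0. -1.]
    [ 0.57  -0.145  0.119] [ 0. -0. -1.]
    [ 0.556 -0.212  0.1  ] [-0.  0. -1.]
```

View pics/o4s.png

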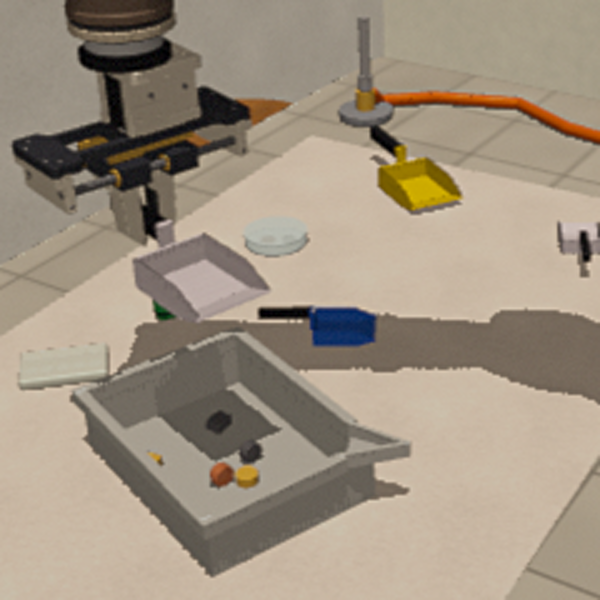

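```bash
python3 -m pendant '[[[-0.05,-0.3,0.08,0,0,0,1],[-0.05,-0.6,0.15,0,0,0,1],[-0.05,-0.6,0.15,0,0,0,1],[-0.05,-0.6,0.15,0,0,0,1],[-0.05,-0.6,0.15,0,0,0,1],[-0.05,-0.6,0.15,0,0,0,1],[-0.05,-0.6,0.15,0,0,0,1],[-0.05,-0.6,0.15,0,0,0,1],[-0.05,-0.6,0.15,0,0,0,1],[-0.05,-0.6,0.15,0,0,0,1],[-0.05,-0.6,0.15,0,0,0,1],[-0.05,-0.6,0.15,0,0,0,1],[-0.05,-0.6,0.15,0,0,0,1],[-0.05,-0.6,0.15,0,0,0,1],[-0.04,-0.6,0.15,0,0,0,1],[-0.04,-0.44,0.2,0,0,0,1],[0,0,0,0,0,0,1]]]'
python3 - <<'E'
from h import *
T=cur(); print(T.round(3))
E
```

```text
clock: 13.0
position: [0.551, -0.2129, 0.1057]
ee_rot: [0.469, 3.102, -0.007]
force: [-0.7, -0.3, -1.2]
width: 0.148
[[-0.955  0.295  0.003  0.551]
 [ 0.295  0.955 -0.005 -0.213]
 [-0.005 -0.004 -1.     0.106]
 [ 0.     0.     0.     1.   ]]
```

```bash
python3 -m pendant '[[[0,0,0.4,0,0,0,1],[0,0,0.4,0,0,0,1],[0,0,0.35,0,0,0,1],[0,0,0.25,0,0,0,1],[0,0,0.15,0,0,0,1],[0,0,0,0,0,0,1],[0,0,0,0,0,0,1]]]'
```

```text
clock: 13.58
position: [0.5545, -0.2076, 0.045]
ee_rot: [0.461, 3.102, -0.001]
force: [0.4, -0.1, 0.2]
width: 0.146
```

```bash
python3 -m pendant '[[[0,0,0.04,0,0,0,1],[0,0,0,0,0,0,1],[0,0,0,0,0,0,0.7],[0,0,0,0,0,0,0.5],[0,0,0,0,0,0,0.4],[0,0,0,0,0,0,0.4],[0,0,0,0,0,0,0.4]]]'
python3 -m pendant '[[[0,0,-0.2,0,0,0,0.4],[0,0,-0.5,0,0,0,0.4],[0,0,-0.8,0,0,0,0.2],[0,0,-0.8,0,0,0,0],[0,0,-0.8,0,0,0,0],[0,0,-0.6,0,0,0,0],[0,0,0,0,0,0,0]]]'
python3 - <<'E'
from h import *
T=cur(); print(T.round(3),arm.observe()["joints"].round(2)); d=arm.get_image("side"); crop(d,(120,100,500,340),2,"o5s")
d=arm.get_image("top"); crop(d,(110,90,370,260),3,"o5")
E
```

```text
clock: 14.17
position: [0.5545, -0.2079, 0.043]
ee_rot: [0.462, 3.103, -0.001]
force: [-0.4, -0.6, -0.5]
width: 0.461
clock: 14.75
position: [0.5565, -0.2081, 0.197]
ee_rot: [0.46, 3.094, -0.003]
force: [0.9, 0.2, 0.5]
width: 0.915
[[-0.957  0.291  0.013  0.556]
 [ 0.291  0.957 -0.004 -0.208]
 [-0.014 -0.    -1.     0.197]
 [ 0.     0.     0.     1.   ]] [ 0.55  0.46 -0.39  1.7   0.2   1.01  1.36]
```

View pics/o5s.png

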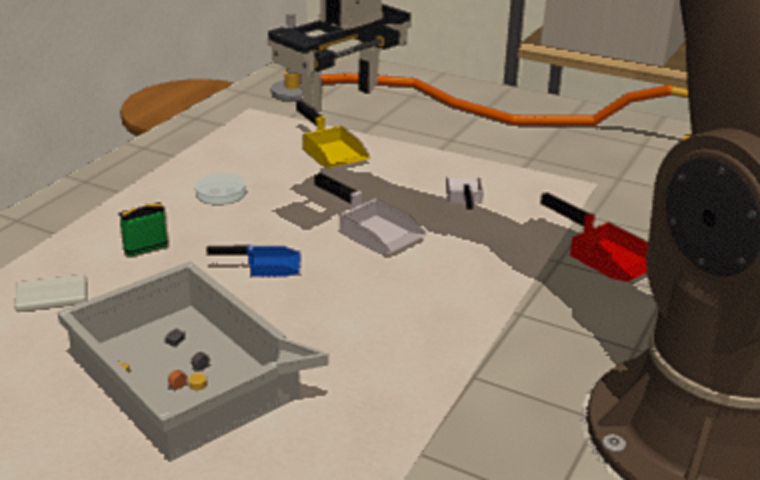

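View pics/o5.png

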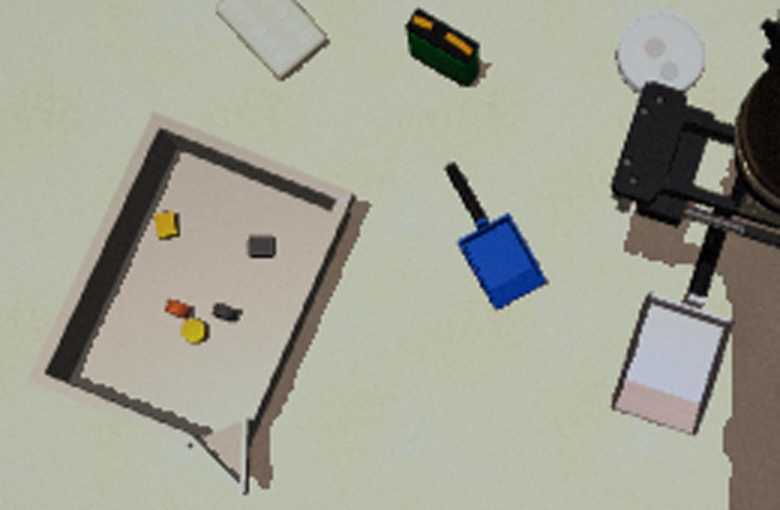

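```bash
python3 - <<'E'
from h import *
T=cur(); G=mk([.6447,.2031,.16],down(-21.2)); rows(T,G,24)
M=mk([.61,0,.2],down(26)); rows(T,M,13); rows(M,G,12)
d=arm.get_image("top"); print("spot",ray(d,200,98,.013),"bat",ray(d,259,100,.062))
c=np.array([.5231,.1965]);a=np.radians(-21.2);x=np.array([np.cos(a),np.sin(a)]);y=np.array([-x[1],x[0]])
for p in [(116,86),(116,-86),(-116,86)]: print(proj(d,[*(c+x*p[0]/1e3+y*p[1]/1e3),.06]))
E
```

```text
rows n=24 [0.375, 0.318, 0.033, 0.003, 0.003, 0.857]
    [ 0.544 -0.191  0.191] [ 0.01 -0.   -1.  ]
    [ 0.505 -0.081  0.183] [ 0. -0. -1.]
    [0.515 0.036 0.174] [ 0. -0. -1.]
    [0.57  0.14  0.167] [ 0. -0. -1.]
    [0.645 0.203 0.16 ] [ 0. -0. -1.]
rows n=13 [0.171, 0.39, -0.015, 0.003, 0.007, 0.79]
    [ 0.552 -0.191  0.193] [ 0.01 -0.   -1.  ]
    [ 0.553 -0.14   0.195] [ 0. -0. -1.]
    [ 0.563 -0.09   0.196] [ 0. -0. -1.]
    [ 0.582 -0.043  0.198] [ 0. -0. -1.]
    [ 0.61 -0.    0.2 ] [-0. -0. -1.]
rows n=12 [0.428, 0.107, 0.083, 0.0, 0.0, 0.858]
    [0.606 0.017 0.197] [ 0.  0. -1.]
    [0.603 0.07  0.187] [ 0.  0. -1.]
    [0.61  0.122 0.177] [ 0.  0. -1.]
    [0.627 0.172 0.167] [ 0.  0. -1.]
    [0.645 0.203 0.16 ] [ 0.  0. -1.]
spot [0.75618296 0.15430234 0.013     ] bat [0.73478131 0.0037362  0.062     ]
[160.9018449  126.90650807]
[227.58819843 154.01913913]
[118.78929094 216.60352127]
```

```bash
python3 -m pendant '[[[0.37,0.32,0.03,0,0,0.86,0],[0.37,0.32,0.03,0,0,0.86,0],[0.37,0.32,0.03,0,0,0.86,0],[0.37,0.32,0.03,0,0,0.86,0],[0.37,0.32,0.03,0,0,0.86,0],[0.37,0.32,0.03,0,0,0.86,0],[0.37,0.32,0.03,0,0,0.86,0],[0.37,0.32,0.03,0,0,0.86,0],[0.37,0.32,0.03,0,0,0.86,0],[0.37,0.32,0.03,0,0,0.86,0],[0.37,0.32,0.03,0,0,0.86,0],[0.37,0.32,0.03,0,0,0.86,0]]]'
python3 -m pendant '[[[0.37,0.32,0.03,0,0,0.86,0],[0.37,0.32,0.03,0,0,0.86,0],[0.37,0.32,0.03,0,0,0.86,0],[0.37,0.32,0.03,0,0,0.86,0],[0.37,0.32,0.03,0,0,0.86,0],[0.37,0.32,0.03,0,0,0.86,0],[0.37,0.32,0.03,0,0,0.86,0],[0.37,0.32,0.03,0,0,0.86,0],[0.37,0.32,0.03,0,0,0.86,0],[0.37,0.32,0.03,0,0,0.86,0],[0.37,0.32,0.03,0,0,0.86,0],[0.37,0.32,0.03,0,0,0.86,0],[0,0,0,0,0,0,0],[0,0,0,0,0,0,0]]]'
python3 - <<'E'
from h import *
T=cur(); print(T.round(3),arm.observe()["joints"].round(2)); rows(T,mk([.6447,.2031,.08],down(-21.2)),5)
d=arm.get_image("wrist");cv2.imwrite("pics/w2.png",d["img"][:,:,::-1])
P=cloud(d); z=P[...,2]
c=np.array([.5231,.1965])
for deg in (-20.5,-21.2,-22):
    a=np.radians(deg); R=np.c_[[np.cos(a),np.sin(a)],[-np.sin(a),np.cos(a)]]
    q=(P[...,:2]-c)@R; m=(z>.055)&(z<.066)&(abs(q[...,0]-.111)<.012)&(abs(q[...,1])<.07)
    px=q[m]; print(deg,len(px),px[:,0].mean(),np.percentile(px[:,0],[3,97]),np.polyfit(px[:,1],px[:,0],1)[0],np.median(z[m]))
E
```

```text
clock: 15.9
position: [0.5109, 0.0175, 0.1747]
ee_rot: [1.673, 2.656, -0.001]
force: [0.3, -0.3, -0.3]
width: 0.998
clock: 17.07
position: [0.6481, 0.1998, 0.1598]
ee_rot: [2.593, 1.768, -0.0]
force: [-1.1, 0.2, -0.2]
width: 0.998
[[ 0.366  0.931  0.002  0.648]
 [ 0.931 -0.366 -0.003  0.2  ]
 [-0.002  0.003 -1.     0.16 ]
 [ 0.     0.     0.     1.   ]] [-0.33  0.6  -0.08  1.53  0.06  1.02 -0.8 ]
rows n=5 [0.01, -0.022, 0.399, 0.006, 0.005, -0.011]
    [0.647 0.2   0.144] [ 0. -0. -1.]
    [0.647 0.201 0.128] [ 0. -0. -1.]
    [0.646 0.202 0.112] [ 0. -0. -1.]
    [0.645 0.202 0.096] [ 0. -0. -1.]
    [0.645 0.203 0.08 ] [-0. -0. -1.]
-20.5 1936 0.11204307224129838 [0.10726295 0.11690232] 0.012089768408194729 0.060010237377953815
-21.2 1903 0.11180597944624124 [0.10702927 0.11652193] 7.230551790541152e-06 0.06000912459868733
-22 1861 0.11153279800224823 [0.10662945 0.11626046] -0.014160529426789258 0.06000912459868733
```

View pics/w2.png

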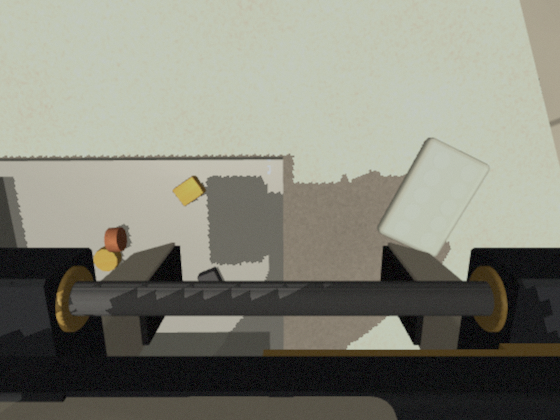

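```bash
python3 -m pendant '[[[0.05,-0.09,0.4,0,0,0,0],[0,0,0.5,0,0,0,0],[0,0,0.5,0,0,0,0],[0,0,0.5,0,0,0,0],[0,0,0.4,0,0,0,0],[0,0,0.2,0,0,0,0.2],[0,0,0.1,0,0,0,0.3],[0,0,0,0,0,0,0.5],[0,0,0,0,0,0,0.6],[0,0,0,0,0,0,0.6],[0,0,0,0,0,0,0.6]]]' 60
python3 - <<'E'
from h import *
T=cur(); print(T.round(4)); print((T[:2,3]-[.5231,.1965])@np.array([.9325,-.361]))
E
```

```text
clock: 18.03
position: [0.6473, 0.2027, 0.0591]
ee_rot: [2.594, 1.765, 0.007]
force: [-0.2, -0.5, 0.9]
width: 0.615
[[ 3.671e-01  9.302e-01  6.300e-03  6.473e-01]
 [ 9.302e-01 -3.671e-01 -8.000e-04  2.027e-01]
 [ 1.500e-03  6.100e-03 -1.000e+00  5.910e-02]
 [ 0.000e+00  0.000e+00  0.000e+00  1.000e+00]]
0.1135547967688948
```

```bash
python3 -m pendant '[[[0,-0.04,0.06,0,0,0,0.7],[0,0,0,0,0,0,0.8],[0,0,0,0,0,0,1],[0,0,0,0,0,0,1],[0,0,0,0,0,0,1],[0,0,0,0,0,0,1],[0,0,0,0,0,0,1],[0,0,0,0,0,0,1],[0,0,0,0,0,0,1],[0,0,0,0,0,0,1]]]' 60
python3 - <<'E'
from h import *
T=cur(); print(T.round(4)); 
d=arm.get_image("side"); crop(d,(120,150,360,340),3,"g2s")
c=np.array([.5231,.1965]);a=np.radians(-21.2);x=np.array([np.cos(a),np.sin(a),0]);y=np.array([-x[1],x[0],0])
piv=np.array([*c,0])-.11*x-.08*y; print("piv",piv)
dn=-(x+y)/2**.5; ax=np.cross([0,0,1],dn)  # rotates z toward dn
def tilt(deg,lift=0):
    R=Ro.from_rotvec(ax*np.radians(deg)).as_matrix(); G=np.eye(4); G[:3,:3]=R@T[:3,:3]; G[:3,3]=piv+R@(T[:3,3]-piv)+[0,0,lift]; return G
prev=T
for t,n in ((12,6),(24,6),(36,8),(40,4)):
    G=tilt(t); print(t,G[:3,3].round(3)); rows(prev,G,n); prev=G
E
```

```text
clock: 18.87
position: [0.6452, 0.203, 0.0556]
ee_rot: [2.594, 1.765, 0.005]
force: [0.1, -0.8, 0.7]
width: 0.104
[[ 3.671e-01  9.302e-01  4.600e-03  6.452e-01]
 [ 9.302e-01 -3.671e-01 -1.500e-03  2.030e-01]
 [ 2.000e-04  4.800e-03 -1.000e+00  5.560e-02]
 [ 0.000e+00  0.000e+00  0.000e+00  1.000e+00]]
piv [0.39161442 0.1616928  0.        ]
12 [0.63  0.196 0.106]
rows n=6 [-0.037, -0.036, -0.216, -0.307, 0.31, 0.001]
    [0.643 0.202 0.064] [ 0.04  0.01 -1.  ]
    [0.641 0.201 0.073] [ 0.07  0.03 -1.  ]
    [0.639 0.2   0.081] [ 0.1   0.04 -0.99]
    [0.636 0.199 0.09 ] [ 0.13  0.05 -0.99]
    [0.633 0.198 0.098] [ 0.16  0.07 -0.98]
    [0.63  0.196 0.106] [ 0.19  0.08 -0.98]
24 [0.605 0.185 0.152]
rows n=6 [-0.037, -0.036, -0.216, -0.307, 0.31, 0.001]
    [0.626 0.195 0.114] [ 0.23  0.1  -0.97]
    [0.622 0.193 0.122] [ 0.26  0.11 -0.96]
    [0.618 0.191 0.13 ] [ 0.29  0.12 -0.95]
    [0.614 0.189 0.137] [ 0.32  0.14 -0.94]
    [0.61  0.187 0.145] [ 0.35  0.15 -0.93]
    [0.605 0.185 0.152] [ 0.38  0.16 -0.91]
36 [0.572 0.171 0.191]
rows n=8 [-0.027, -0.026, -0.162, -0.23, 0.233, 0.001]
    [0.601 0.184 0.157] [ 0.4   0.17 -0.9 ]
    [0.593 0.18  0.168] [ 0.44  0.19 -0.88]
    [0.585 0.176 0.177] [ 0.48  0.21 -0.85]
    [0.576 0.173 0.187] [ 0.52  0.23 -0.82]
    [0.572 0.171 0.191] [ 0.54  0.24 -0.81]
40 [0.559 0.165 0.202]
rows n=4 [-0.018, -0.017, -0.108, -0.153, 0.155, 0.001]
    [0.569 0.169 0.194] [ 0.55  0.24 -0.8 ]
    [0.566 0.168 0.197] [ 0.57  0.25 -0.79]
    [0.563 0.167 0.2  ] [ 0.58  0.25 -0.77]
    [0.559 0.165 0.202] [ 0.59  0.26 -0.76]
```

View pics/g2s.png

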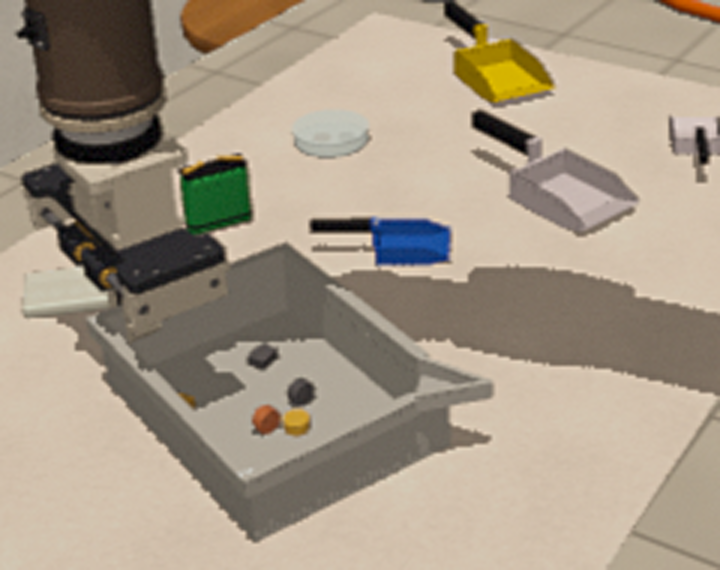

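```bash
python3 -m pendant '[[[-0.018,-0.018,-0.108,-0.154,0.155,0,1],[-0.018,-0.018,-0.108,-0.154,0.155,0,1],[-0.018,-0.018,-0.108,-0.154,0.155,0,1],[-0.018,-0.018,-0.108,-0.154,0.155,0,1],[-0.018,-0.018,-0.108,-0.154,0.155,0,1],[-0.018,-0.018,-0.108,-0.154,0.155,0,1],[-0.018,-0.018,-0.108,-0.154,0.155,0,1],[-0.018,-0.018,-0.108,-0.154,0.155,0,1],[-0.018,-0.018,-0.108,-0.154,0.155,0,1],[-0.018,-0.018,-0.108,-0.154,0.155,0,1],[-0.018,-0.018,-0.108,-0.154,0.155,0,1],[-0.018,-0.018,-0.108,-0.154,0.155,0,1],[0,0,0,0,0,0,1]]]'
cat > look.py <<'E'
import sys; from h import *
T=cur(); s=arm.observe(); print(T[:3,3].round(4),T[:3,2].round(3),s["joints"].round(2),s["force"].round(1),s["ft_torque"].round(2))
d=arm.get_image("side"); crop(d,(120,150,360,340),3,sys.argv[1]+"s")
d=arm.get_image("top"); crop(d,(90,90,270,270),3,sys.argv[1]+"t")
E
python3 look.py a1
```

```text
clock: 20.0
position: [0.6288, 0.196, 0.1066]
ee_rot: [2.548, 1.734, 0.326]
force: [-0.5, 0.8, -1.0]
width: 0.104
[0.6288 0.196  0.1066] [ 0.197  0.083 -0.977] [-0.31  0.54 -0.09  1.83  0.09  0.57 -0.83] [-0.5  0.8 -1. ] [-0.3   0.45  0.  ]
```

View pics/a1s.png

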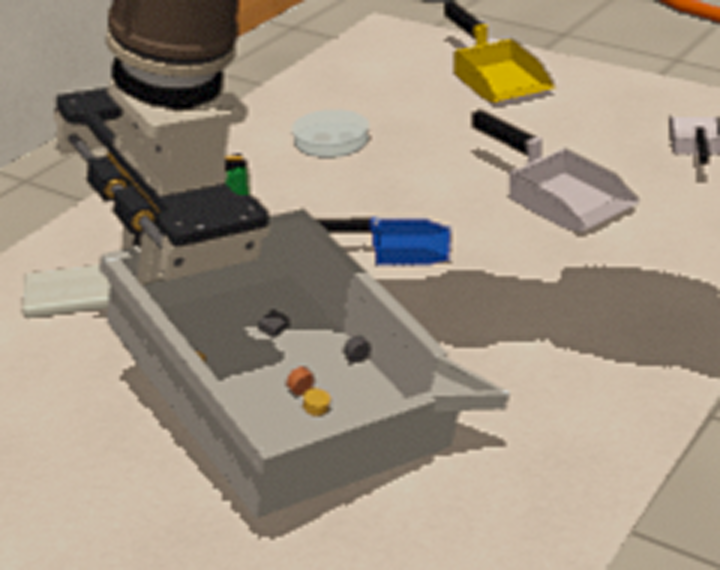

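View pics/a1t.png

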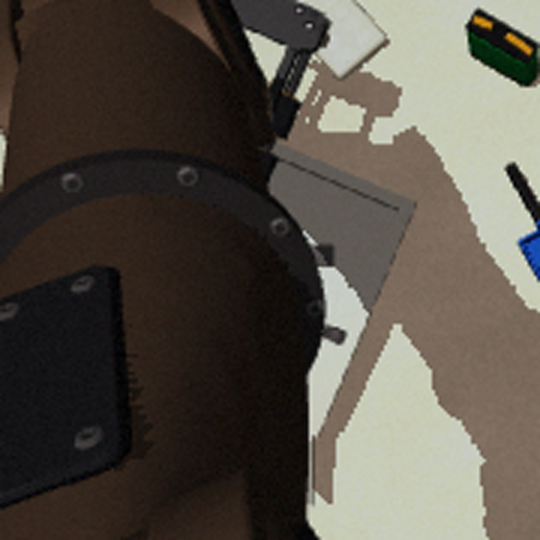

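```bash
python3 -m pendant '[[[-0.018,-0.018,-0.108,-0.154,0.155,0,1],[-0.018,-0.018,-0.108,-0.154,0.155,0,1],[-0.018,-0.018,-0.108,-0.154,0.155,0,1],[-0.018,-0.018,-0.108,-0.154,0.155,0,1],[-0.018,-0.018,-0.108,-0.154,0.155,0,1],[-0.018,-0.018,-0.108,-0.154,0.155,0,1],[-0.018,-0.018,-0.108,-0.154,0.155,0,1],[-0.018,-0.018,-0.108,-0.154,0.155,0,1],[-0.018,-0.018,-0.108,-0.154,0.155,0,1],[-0.018,-0.018,-0.108,-0.154,0.155,0,1],[-0.018,-0.018,-0.108,-0.154,0.155,0,1],[-0.018,-0.018,-0.108,-0.154,0.155,0,1],[0,0,0,0,0,0,1]]]'
python3 look.py a2
```

```text
clock: 21.18
position: [0.6034, 0.1851, 0.1519]
ee_rot: [2.475, 1.685, 0.634]
force: [-1.2, -0.3, -0.8]
width: 0.101
[0.6034 0.1851 0.1519] [ 0.379  0.162 -0.911] [-0.29  0.38 -0.1   2.04  0.1   0.3  -0.84] [-1.2 -0.3 -0.8] [-0.37  0.84  0.07]
```

View pics/a2s.png

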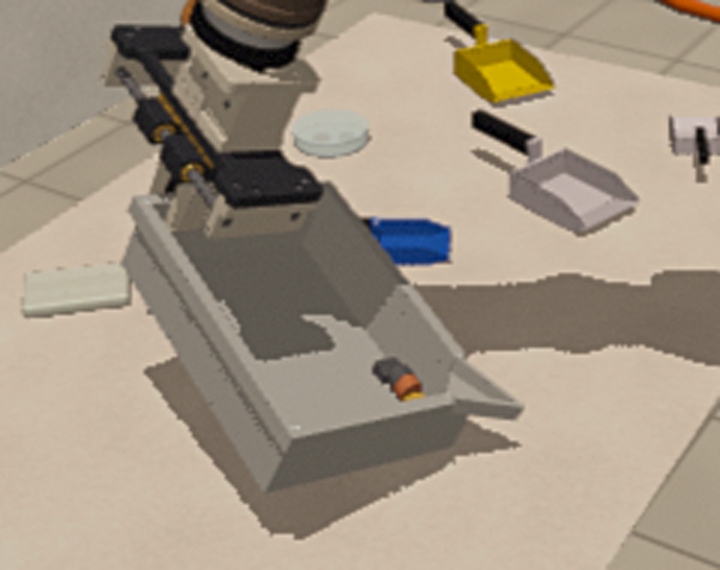

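```bash
python3 -m pendant '[[[-0.018,-0.018,-0.108,-0.154,0.155,0,1],[-0.018,-0.018,-0.108,-0.154,0.155,0,1],[-0.018,-0.018,-0.108,-0.154,0.155,0,1],[-0.018,-0.018,-0.108,-0.154,0.155,0,1],[-0.018,-0.018,-0.108,-0.154,0.155,0,1],[-0.018,-0.018,-0.108,-0.154,0.155,0,1],[-0.018,-0.018,-0.108,-0.154,0.155,0,1],[0,0,0,0,0,0,1],[0,0,0,0,0,0,1]]]'
python3 look.py a3
```

```text
clock: 22.03
position: [0.585, 0.1773, 0.1749]
ee_rot: [2.423, 1.65, 0.804]
force: [-0.2, 0.5, -1.1]
width: 0.104
[0.585  0.1773 0.1749] [ 0.476  0.205 -0.855] [-0.28  0.3  -0.11  2.16  0.11  0.14 -0.85] [-0.2  0.5 -1.1] [-0.35  0.81  0.  ]
```

View pics/a3s.png

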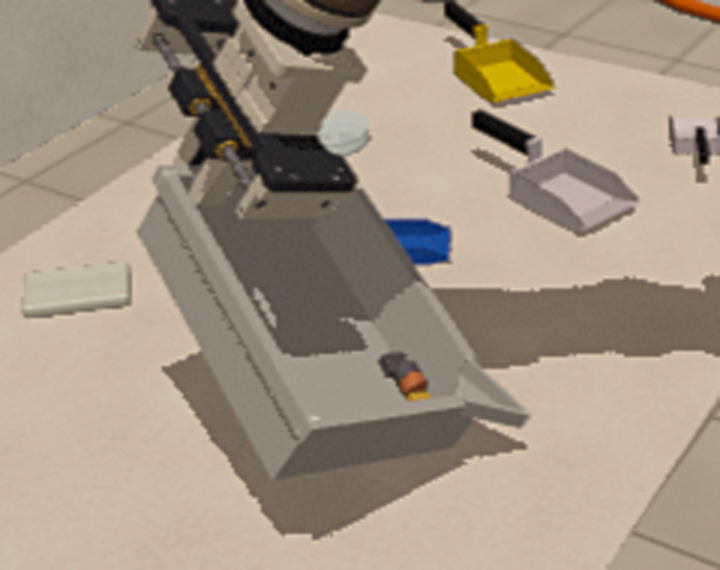

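View pics/a3t.png

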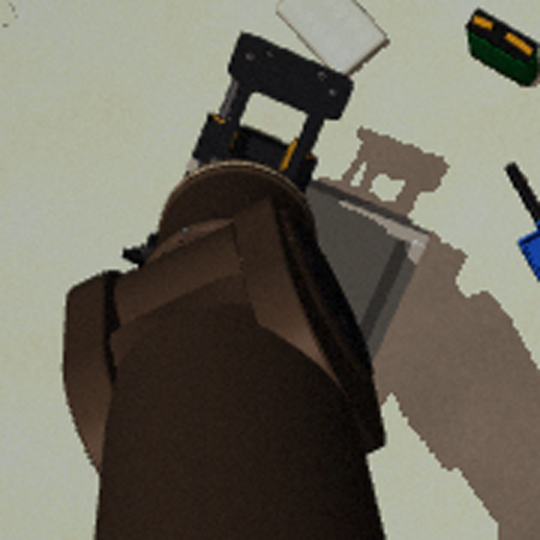

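```bash
python3 - <<'E'
from h import *
d=arm.get_image("wrist");cv2.imwrite("pics/w3.png",d["img"][:,:,::-1])
d=arm.get_image("side"); crop(d,(220,240,310,320),8,"a3c")
E
```

```text
(no output)
```

View pics/w3.png

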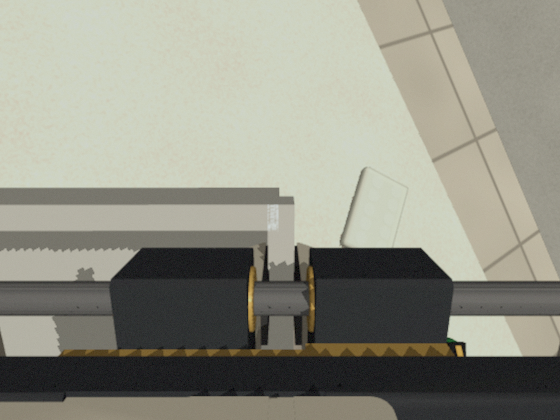

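View pics/a3c.png

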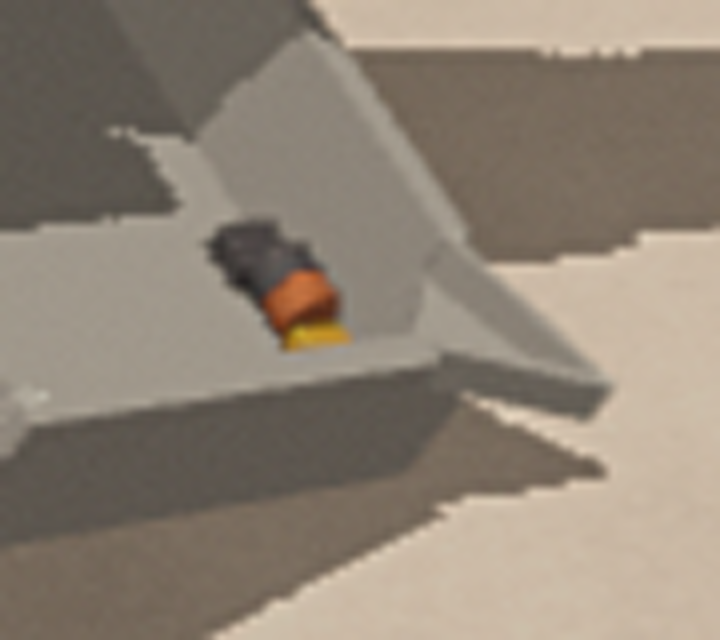

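```bash
cat > trayf.py <<'E'
from h import *
def trayT(ref=np.array([.6452,.2030,.0556])):
    # tray pose from the grip: tool pose at grasp -> now
    c=np.array([.5231,.1965]);a=np.radians(-21.2);x=np.array([np.cos(a),np.sin(a),0]);y=np.array([-x[1],x[0],0])
    T0=mk([*c,0],np.c_[x,y,[0,0,1]])
    Tg=mk(ref,np.array([[.3671,.9302,.0046],[.9302,-.3671,-.0015],[.0002,.0048,-1]]))
    return cur()@np.linalg.inv(Tg)@T0
if __name__=="__main__":
    B=trayT(); print("corner world",(B@[-.11,-.08,0,1]).round(4),"tilt",np.degrees(np.arccos(B[2,2])), "slopes x,y",np.degrees(np.arcsin(B[2,:2])))
    d=arm.get_image("side"); P=cloud(d); L=(P-B[:3,3])@B[:3,:3]
    hsv=cv2.cvtColor(d["img"],cv2.COLOR_RGB2HSV); h,s,v=cv2.split(hsv)
    ins=(abs(L[...,0])<.108)&(abs(L[...,1])<.078)&(L[...,2]>.006)&(L[...,2]<.04)
    fl=(abs(L[...,0])<.09)&(abs(L[...,1])<.07)&(abs(L[...,2]-.004)<.01); print("floor z",np.median(L[...,2][fl]))
    for nm,m in dict(orange=(h<15)&(s>130),yellow=(h>=17)&(h<35)&(s>130),dark=(v<90)&(s<60)&(L[...,2]>.009)).items():
        m=m&ins; q=L[m]; print(nm,m.sum(),(q.mean(0)*1000).round(1) if len(q) else"",(np.percentile(q,[5,95],axis=0)*1000).round(0).tolist() if len(q) else "")
E
python3 trayf.py
```

```text
corner world [ 0.3906  0.1616 -0.0013  1.    ] tilt 30.981976655283805 slopes x,y [21.41827994 21.27716264]
floor z 0.0036533014942243514
orange 48 [-61.6 -59.4  18.1] [[-65.0, -67.0, 10.0], [-56.0, -54.0, 24.0]]
yellow 20 [-69.4 -63.5  12.9] [[-73.0, -71.0, 8.0], [-65.0, -58.0, 15.0]]
dark 57 [-23.7 -50.8  15.4] [[-53.0, -70.0, 10.0], [107.0, 18.0, 25.0]]
```

```bash
cat > plan.py <<'E'
from trayf import *
import sys
# target slopes (deg) of tray x and y axes above horizontal, keep corner at piv, heading of min rotation
def plan(sx,sy,n,z=0.0):
    T=cur(); B=trayT(); piv=(B@[-.11,-.08,0,1])[:3].copy(); piv[2]=z
    g=np.array([np.sin(np.radians(sx)),np.sin(np.radians(sy)),0]); g[2]=np.sqrt(1-g@g) # world up in tray frame
    up=B[2,:3]; w=np.cross(g,up); ang=np.arctan2(np.linalg.norm(w),g@up); w=w/np.linalg.norm(w)*ang
    R=B[:3,:3]@Ro.from_rotvec(w).as_matrix()
    if abs(R[2,0]-g[0])>1e-6: R=B[:3,:3]@Ro.from_rotvec(-w).as_matrix()
    print("check",R[2],g,"tilt",np.degrees(np.arccos(R[2,2])))
    B1=mk(piv-R@[-.11,-.08,0],R); G=B1@np.linalg.inv(B)@T; rows(T,G,n)
plan(float(sys.argv[1]),float(sys.argv[2]),int(sys.argv[3]))
E
python3 plan.py 24 21.3 5; python3 plan.py 30 21.3 14;  python3 plan.py 30 16 12
```

```text
check [0.32295232 0.36183216 0.87454357] [0.40673664 0.36325123 0.83822064] tilt 29.008996242917835
rows n=5 [-0.012, 0.023, 0.046, 0.106, -0.019, 0.037]
    [0.587 0.177 0.173] [ 0.47  0.21 -0.86]
    [0.588 0.177 0.172] [ 0.46  0.21 -0.86]
    [0.59  0.176 0.17 ] [ 0.45  0.21 -0.87]
    [0.591 0.176 0.169] [ 0.45  0.21 -0.87]
    [0.593 0.176 0.167] [ 0.44  0.22 -0.87]
check [0.22196764 0.35416177 0.9084861 ] [0.5        0.36325123 0.78616063] tilt 24.70302719685833
rows n=14 [-0.016, 0.026, 0.06, 0.127, -0.024, 0.044]
    [0.587 0.177 0.173] [ 0.47  0.21 -0.86]
    [0.593 0.176 0.167] [ 0.44  0.22 -0.87]
    [0.598 0.174 0.161] [ 0.41  0.22 -0.88]
    [0.603 0.173 0.154] [ 0.38  0.23 -0.89]
    [0.608 0.172 0.148] [ 0.35  0.24 -0.9 ]
    [0.609 0.171 0.146] [ 0.35  0.24 -0.91]
check [0.22055147 0.44037049 0.87033215] [0.5        0.27563736 0.82098968] tilt 29.502739017707707
rows n=12 [-0.043, 0.037, 0.041, 0.135, 0.063, 0.085]
    [0.587 0.176 0.173] [ 0.47  0.21 -0.86]
    [0.592 0.17  0.168] [ 0.44  0.24 -0.86]
    [0.596 0.165 0.163] [ 0.42  0.27 -0.87]
    [0.6   0.16  0.158] [ 0.4   0.3  -0.87]
    [0.603 0.157 0.155] [ 0.38  0.31 -0.87]
```

```bash
sed -i '/if abs(R\[2,0\]/d' plan.py; python3 plan.py 24 21.3 5; python3 plan.py 30 21.3 14;  python3 plan.py 30 16 12
```

```text
check [0.40674624 0.3632598  0.83824042] [0.40673664 0.36325123 0.83822064] tilt 33.04522427117241
rows n=5 [0.017, -0.019, -0.057, -0.106, 0.019, -0.037]
    [0.584 0.178 0.176] [ 0.48  0.2  -0.85]
    [0.582 0.179 0.178] [ 0.49  0.2  -0.85]
    [0.581 0.179 0.18 ] [ 0.5   0.2  -0.84]
    [0.579 0.179 0.182] [ 0.51  0.2  -0.84]
    [0.577 0.18  0.184] [ 0.51  0.2  -0.84]
check [0.50001179 0.3632598  0.78617918] [0.5        0.36325123 0.78616063] tilt 38.17013012417929
rows n=14 [0.017, -0.025, -0.064, -0.127, 0.024, -0.044]
    [0.584 0.178 0.177] [ 0.48  0.2  -0.85]
    [0.578 0.18  0.183] [ 0.51  0.2  -0.84]
    [0.572 0.181 0.189] [ 0.54  0.19 -0.82]
    [0.566 0.183 0.194] [ 0.56  0.18 -0.81]
    [0.56  0.184 0.2  ] [ 0.59  0.18 -0.79]
    [0.558 0.185 0.202] [ 0.6   0.17 -0.78]
check [0.50001179 0.27564386 0.82100904] [0.5        0.27563736 0.82098968] tilt 34.81406927968307
rows n=12 [0.045, -0.036, -0.045, -0.135, -0.063, -0.085]
    [0.584 0.179 0.176] [ 0.48  0.2  -0.85]
    [0.579 0.185 0.181] [ 0.51  0.17 -0.85]
    [0.574 0.191 0.185] [ 0.53  0.14 -0.84]
    [0.569 0.197 0.19 ] [ 0.55  0.12 -0.83]
    [0.566 0.201 0.192] [ 0.57  0.1  -0.82]
```

```bash
python3 -m pendant '[[[0.017,-0.025,-0.064,-0.127,0.024,-0.044,1],[0.017,-0.025,-0.064,-0.127,0.024,-0.044,1],[0.017,-0.025,-0.064,-0.127,0.024,-0.044,1],[0.017,-0.025,-0.064,-0.127,0.024,-0.044,1],[0.017,-0.025,-0.064,-0.127,0.024,-0.044,1],[0.017,-0.025,-0.064,-0.127,0.024,-0.044,1],[0,0,0,0,0,0,1]]]'; python3 look.py a4; python3 trayf.py
```

```text
clock: 22.87
position: [0.5741, 0.1807, 0.1865]
ee_rot: [2.362, 1.63, 0.853]
force: [0.0, -0.1, -1.2]
width: 0.102
[0.5741 0.1807 0.1865] [ 0.527  0.192 -0.828] [-0.25  0.26 -0.19  2.21  0.9   0.12 -1.65] [ 0.  -0.1 -1.2] [-0.38  0.85 -0.05]
corner world [ 3.907e-01  1.614e-01 -7.000e-04  1.000e+00] tilt 33.87658852415237 slopes x,y [24.98382942 21.33434139]
floor z 0.0031922116571688297
orange 48 [-61.3 -59.2  17.4] [[-65.0, -66.0, 10.0], [-56.0, -54.0, 22.0]]
yellow 34 [-71.6 -63.5  11.5] [[-77.0, -71.0, 7.0], [-66.0, -58.0, 14.0]]
dark 85 [ -7.3 -28.2  17.3] [[-108.0, -68.0, 10.0], [107.0, 42.0, 31.0]]
```

View pics/a4s.png

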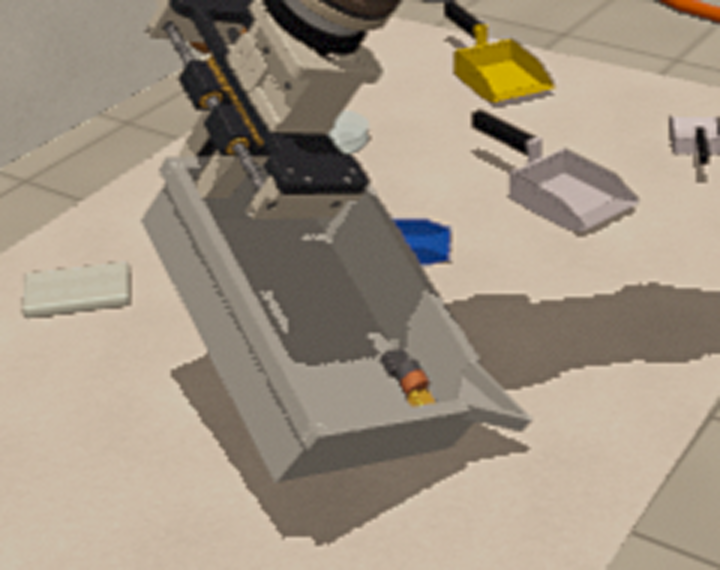

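```bash
python3 plan.py 31 22 12; python3 - <<'E'
from h import *
d=arm.get_image("side"); crop(d,(235,250,305,300),10,"a4c")
E
```

```text
check [0.51504995 0.37461523 0.77099488] [0.51503807 0.37460659 0.7709771 ] tilt 39.556687730339696
rows n=12 [0.01, -0.019, -0.057, -0.106, 0.033, -0.03]
    [0.573 0.181 0.188] [ 0.53  0.19 -0.82]
    [0.568 0.181 0.193] [ 0.56  0.19 -0.81]
    [0.562 0.182 0.198] [ 0.58  0.18 -0.79]
    [0.557 0.183 0.203] [ 0.6   0.18 -0.78]
    [0.553 0.183 0.206] [ 0.61  0.18 -0.77]
```

View pics/a4c.png

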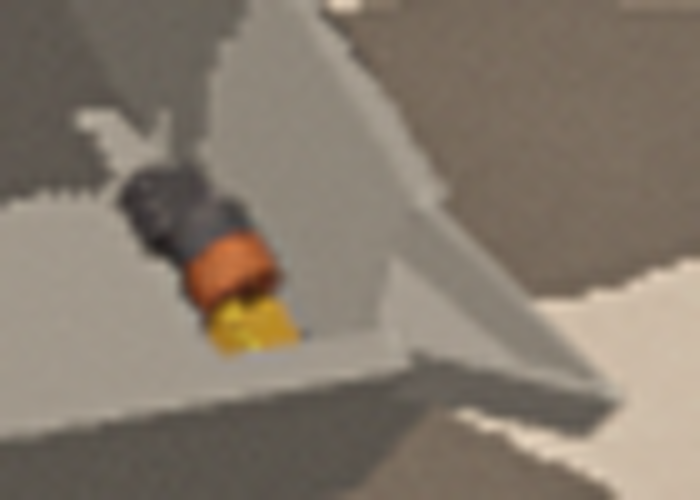

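```bash
python3 -m pendant '[[[0.01,-0.019,-0.057,-0.106,0.033,-0.03,1],[0.01,-0.019,-0.057,-0.106,0.033,-0.03,1],[0.01,-0.019,-0.057,-0.106,0.033,-0.03,1],[0.01,-0.019,-0.057,-0.106,0.033,-0.03,1],[0.01,-0.019,-0.057,-0.106,0.033,-0.03,1],[0.01,-0.019,-0.057,-0.106,0.033,-0.03,1],[0.01,-0.019,-0.057,-0.106,0.033,-0.03,1],[0.01,-0.019,-0.057,-0.106,0.033,-0.03,1],[0.01,-0.019,-0.057,-0.106,0.033,-0.03,1],[0.01,-0.019,-0.057,-0.106,0.033,-0.03,1],[0.01,-0.019,-0.057,-0.106,0.033,-0.03,1],[0.01,-0.019,-0.057,-0.106,0.033,-0.03,1],[0,0,0,0,0,0,1]]]'; python3 look.py a5; python3 trayf.py;  python3 - <<'E'
from h import *
d=arm.get_image("side"); crop(d,(235,250,305,300),10,"a5c")
E
```

```text
clock: 24.15
position: [0.5523, 0.1832, 0.2057]
ee_rot: [2.264, 1.587, 0.947]
force: [-0.3, 0.4, -2.1]
width: 0.1
[0.5523 0.1832 0.2057] [ 0.614  0.18  -0.769] [-0.24  0.21 -0.28  2.31  1.83  0.2  -2.61] [-0.3  0.4 -2.1] [-0.38  0.92 -0.03]
corner world [ 0.3903  0.1612 -0.      1.    ] tilt 39.52136326001238 slopes x,y [30.9422659  22.02471261]
floor z 0.0026102064481847613
orange 46 [-60.7 -58.8  16.6] [[-65.0, -65.0, 9.0], [-56.0, -53.0, 22.0]]
yellow 58 [-75.1 -63.3  10.5] [[-83.0, -72.0, 7.0], [-67.0, -57.0, 13.0]]
dark 153 [ 32.6 -19.1  18.7] [[-108.0, -69.0, 10.0], [108.0, 41.0, 36.0]]
```

View pics/a5c.png

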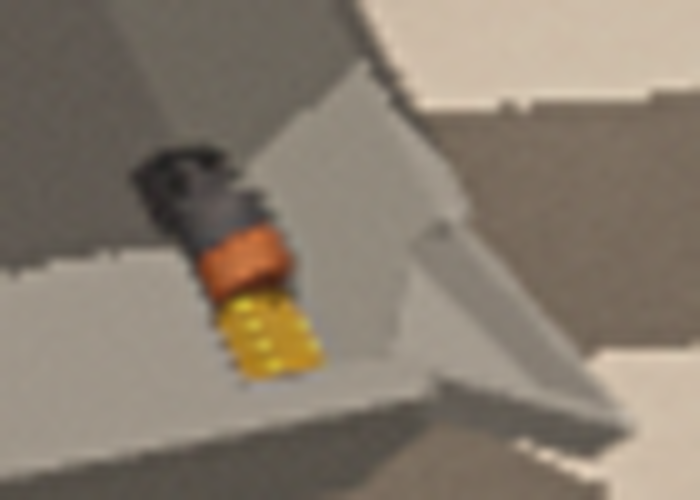

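View pics/a5s.png

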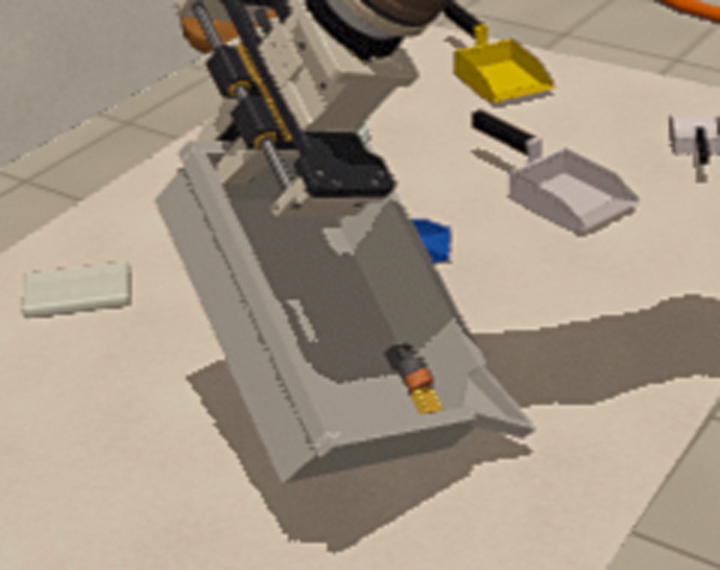

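View pics/a5t.png

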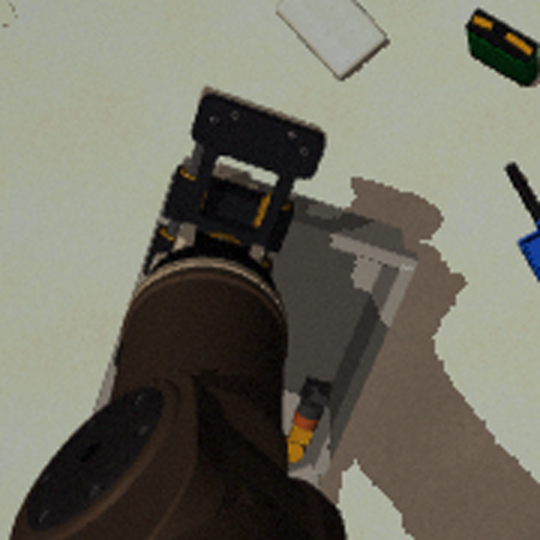

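```bash
cat > topm.py <<'E'
from trayf import *
import sys
B=trayT(); d=arm.get_image("top"); P=cloud(d); L=(P-B[:3,3])@B[:3,:3]
h,s,v=cv2.split(cv2.cvtColor(d["img"],cv2.COLOR_RGB2HSV))
u0,v0,u1,v1=180,205,215,260
crop(d,(u0,v0,u1,v1),10,sys.argv[1])
for nm in ("top","side"):
    d=arm.get_image(nm); P=cloud(d); L=(P-B[:3,3])@B[:3,:3]; h,s,v=cv2.split(cv2.cvtColor(d["img"],cv2.COLOR_RGB2HSV))
    reg=(L[...,0]<0)&(L[...,0]>-.112)&(L[...,1]<-.03)&(L[...,1]>-.082)&(L[...,2]>.004)&(L[...,2]<.035)
    for k,m in dict(orange=(h<14)&(s>120),yellow=(h>=14)&(h<35)&(s>120),dark=(v<85)&(s<70)).items():
        q=L[m&reg]*1000; print(nm,k,len(q),np.median(q,0).round(0) if len(q) else"",np.percentile(q,[4,96],axis=0).round(0).tolist() if len(q) else "")
E
python3 topm.py tc1
```

```text
top orange 29 [-60. -62.  21.] [[-65.0, -71.0, 17.0], [-56.0, -56.0, 25.0]]
top yellow 73 [-85. -66.  12.] [[-102.0, -73.0, 9.0], [-72.0, -58.0, 15.0]]
top dark 294 [-35. -66.  13.] [[-94.0, -75.0, 4.0], [-3.0, -39.0, 31.0]]
side orange 49 [-61. -58.  18.] [[-65.0, -67.0, 8.0], [-56.0, -54.0, 22.0]]
side yellow 60 [-75. -61.  11.] [[-84.0, -70.0, 5.0], [-66.0, -56.0, 14.0]]
side dark 70 [-40. -57.  11.] [[-109.0, -71.0, 5.0], [-30.0, -52.0, 23.0]]
```

View pics/tc1.png

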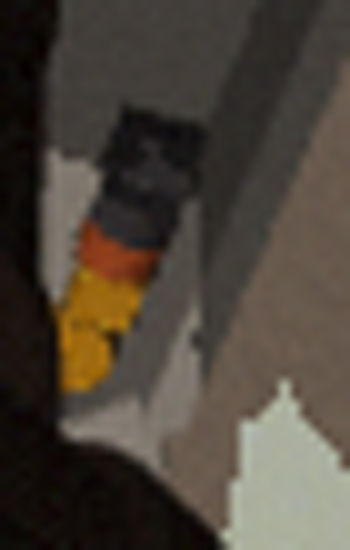

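```bash
cat > plan.py <<'E'
from trayf import *
import sys
def plan(sx,sy,n):
    T=cur(); B=trayT(); piv=(B@[-.11,-.08,0,1])[:3].copy(); piv[:2]=[.3903,.1612]; piv[2]=max(0,-.16*np.sin(np.radians(sy)))
    # keep heading of tray x axis fixed at -21.2 deg
    g=np.array([np.sin(np.radians(sx)),np.sin(np.radians(sy)),0]); g[2]=np.sqrt(1-g@g)
    w=np.cross(g,B[2,:3]); w=w/np.linalg.norm(w)*np.arctan2(np.linalg.norm(w),g@B[2,:3])
    R=B[:3,:3]@Ro.from_rotvec(w).as_matrix()
    print("tilt",np.degrees(np.arccos(min(1,R[2,2]))),"ang",np.degrees(np.linalg.norm(w)))
    B1=mk(piv-R@[-.11,-.08,0],R); G=B1@np.linalg.inv(B)@T; rows(T,G,n)
plan(float(sys.argv[1]),float(sys.argv[2]),int(sys.argv[3]))
E
python3 plan.py 28 12 8; python3 plan.py 25 0 14;
```

```text
tilt 30.89182906524956 ang 11.126763953246762
rows n=8 [0.074, -0.017, 0.122, 0.124, -0.254, -0.11]
    [0.556 0.187 0.203] [ 0.6   0.16 -0.78]
    [0.562 0.194 0.196] [ 0.58  0.14 -0.8 ]
    [0.568 0.202 0.19 ] [ 0.55  0.1  -0.83]
    [0.573 0.209 0.183] [ 0.53  0.07 -0.85]
    [0.576 0.212 0.179] [ 0.51  0.06 -0.86]
tilt 24.99734057653811 ang 23.616134361471907
rows n=14 [0.097, -0.026, 0.139, 0.127, -0.312, -0.147]
    [0.556 0.188 0.202] [ 0.6   0.16 -0.78]
    [0.566 0.202 0.191] [ 0.56  0.1  -0.82]
    [0.575 0.216 0.179] [ 0.52  0.04 -0.85]
    [0.584 0.228 0.165] [ 0.47 -0.02 -0.88]
    [0.592 0.239 0.149] [ 0.43 -0.08 -0.9 ]
    [0.594 0.243 0.144] [ 0.41 -0.11 -0.9 ]
```

```bash
python3 -m pendant '[[[0.074,-0.017,0.122,0.124,-0.254,-0.11,1],[0.074,-0.017,0.122,0.124,-0.254,-0.11,1],[0.074,-0.017,0.122,0.124,-0.254,-0.11,1],[0.074,-0.017,0.122,0.124,-0.254,-0.11,1],[0.074,-0.017,0.122,0.124,-0.254,-0.11,1],[0.074,-0.017,0.122,0.124,-0.254,-0.11,1],[0.074,-0.017,0.122,0.124,-0.254,-0.11,1],[0.074,-0.017,0.122,0.124,-0.254,-0.11,1],[0,0,0,0,0,0,1]]]'; python3 look.py a6; python3 topm.py tc2;python3 trayf.py | head -1
```

```text
clock: 25.25
position: [0.5771, 0.2132, 0.1789]
ee_rot: [2.255, 1.648, 0.676]
force: [2.4, 1.2, -0.6]
width: 0.102
[0.5771 0.2132 0.1789] [ 0.514  0.058 -0.856] [-0.36  0.32 -0.26  2.13  1.02  0.38 -1.8 ] [ 2.4  1.2 -0.6] [-0.15  0.33  0.1 ]
top orange 35 [-60. -65.  22.] [[-66.0, -74.0, 15.0], [-56.0, -57.0, 25.0]]
top yellow 95 [-89. -66.  13.] [[-103.0, -74.0, 9.0], [-72.0, -57.0, 16.0]]
top dark 367 [-40. -54.   7.] [[-106.0, -74.0, 4.0], [-4.0, -32.0, 30.0]]
side orange 48 [-61. -59.  19.] [[-66.0, -67.0, 10.0], [-55.0, -54.0, 23.0]]
side yellow 73 [-76. -62.  11.] [[-85.0, -73.0, 5.0], [-66.0, -58.0, 15.0]]
side dark 95 [-41. -59.  13.] [[-53.0, -73.0, 6.0], [-30.0, -54.0, 23.0]]
corner world [3.906e-01 1.608e-01 2.000e-04 1.000e+00] tilt 30.97234210141203 slopes x,y [28.06201907 12.04713935]
```

View pics/a6s.png

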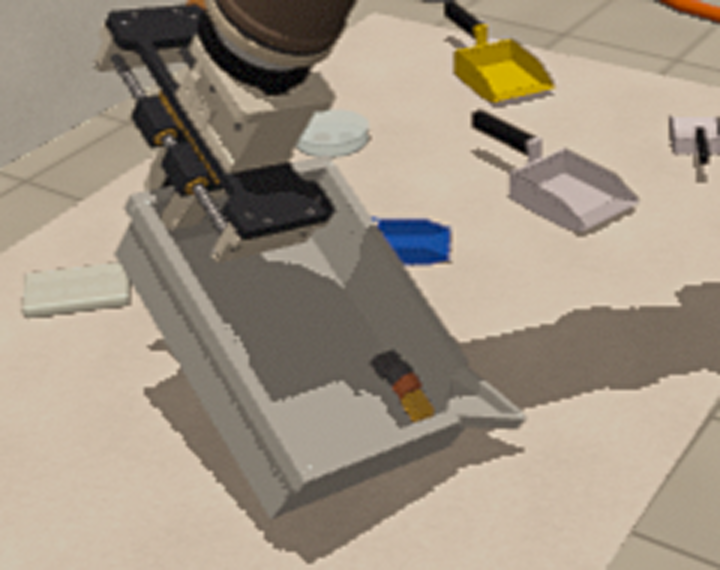

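```bash
python3 plan.py 26 -4 10;python3 plan.py 26 -10 14
```

```text
tilt 26.350616212596304 ang 16.264295956343904
rows n=10 [0.106, -0.025, 0.084, 0.056, -0.312, -0.159]
    [0.578 0.216 0.177] [ 0.51  0.04 -0.86]
    [0.582 0.225 0.172] [ 0.49 -0.01 -0.87]
    [0.586 0.233 0.166] [ 0.47 -0.06 -0.88]
    [0.589 0.242 0.159] [ 0.44 -0.1  -0.89]
    [0.593 0.25  0.153] [ 0.42 -0.15 -0.89]
    [0.594 0.253 0.149] [ 0.41 -0.17 -0.89]
tilt 28.13105344192971 ang 22.164335197362053
rows n=14 [0.105, -0.016, 0.052, 0.034, -0.304, -0.16]
    [0.578 0.216 0.178] [ 0.51  0.04 -0.86]
    [0.582 0.229 0.174] [ 0.48 -0.03 -0.88]
    [0.587 0.241 0.168] [ 0.46 -0.1  -0.88]
    [0.591 0.253 0.162] [ 0.43 -0.17 -0.89]
    [0.595 0.264 0.154] [ 0.41 -0.24 -0.88]
    [0.597 0.267 0.151] [ 0.4  -0.26 -0.88]
```

```bash
python3 -m pendant '[[[0.106,-0.025,0.084,0.056,-0.312,-0.159,1],[0.106,-0.025,0.084,0.056,-0.312,-0.159,1],[0.106,-0.025,0.084,0.056,-0.312,-0.159,1],[0.106,-0.025,0.084,0.056,-0.312,-0.159,1],[0.106,-0.025,0.084,0.056,-0.312,-0.159,1],[0.106,-0.025,0.084,0.056,-0.312,-0.159,1],[0.106,-0.025,0.084,0.056,-0.312,-0.159,1],[0.106,-0.025,0.084,0.056,-0.312,-0.159,1],[0.106,-0.025,0.084,0.056,-0.312,-0.159,1],[0.106,-0.025,0.084,0.056,-0.312,-0.159,1],[0,0,0,0,0,0,1]]]'; python3 look.py a7; python3 topm.py tc3;python3 trayf.py | head -1;python3 plan.py 26 -10 6;python3 plan.py 26 -14 8
```

```text
clock: 26.47
position: [0.5942, 0.2552, 0.148]
ee_rot: [2.14, 1.68, 0.316]
force: [-0.6, -0.6, -0.1]
width: 0.104
[0.5942 0.2552 0.148 ] [ 0.413 -0.171 -0.894] [-0.47  0.49 -0.32  1.89  0.88  0.77 -1.63] [-0.6 -0.6 -0.1] [0.43 0.73 0.11]
top orange 11 [-60. -59.  18.] [[-65.0, -62.0, 15.0], [-57.0, -55.0, 21.0]]
top yellow 21 [-91. -57.   9.] [[-100.0, -58.0, 6.0], [-74.0, -53.0, 11.0]]
top dark 164 [-65. -58.  12.] [[-107.0, -77.0, 4.0], [-9.0, -33.0, 31.0]]
side orange 46 [-62. -58.  16.] [[-66.0, -66.0, 9.0], [-56.0, -52.0, 19.0]]
side yellow 81 [-78. -60.   8.] [[-90.0, -69.0, 5.0], [-66.0, -55.0, 11.0]]
side dark 91 [-42. -58.  10.] [[-54.0, -69.0, 6.0], [-31.0, -51.0, 18.0]]
corner world [0.3896 0.1612 0.0107 1.    ] tilt 26.306888310606855 slopes x,y [25.95564376 -3.98524873]
tilt 28.13340065683662 ang 6.0264481384487425
rows n=6 [0.056, 0.006, -0.017, -0.015, -0.196, -0.096]
    [0.594 0.256 0.149] [ 0.41 -0.19 -0.89]
    [0.595 0.258 0.15 ] [ 0.41 -0.2  -0.89]
    [0.595 0.26  0.15 ] [ 0.4  -0.22 -0.89]
    [0.596 0.262 0.151] [ 0.4  -0.23 -0.89]
    [0.596 0.265 0.151] [ 0.4  -0.25 -0.88]
    [0.597 0.267 0.151] [ 0.4  -0.26 -0.88]
tilt 30.046872594968214 ang 10.046461834149373
rows n=8 [0.067, 0.006, -0.021, -0.023, -0.245, -0.12]
    [0.594 0.256 0.149] [ 0.41 -0.19 -0.89]
    [0.595 0.261 0.151] [ 0.4  -0.23 -0.89]
    [0.597 0.267 0.151] [ 0.4  -0.27 -0.88]
    [0.598 0.272 0.152] [ 0.39 -0.3  -0.87]
    [0.598 0.275 0.152] [ 0.39 -0.32 -0.86]
```

View pics/a7s.png

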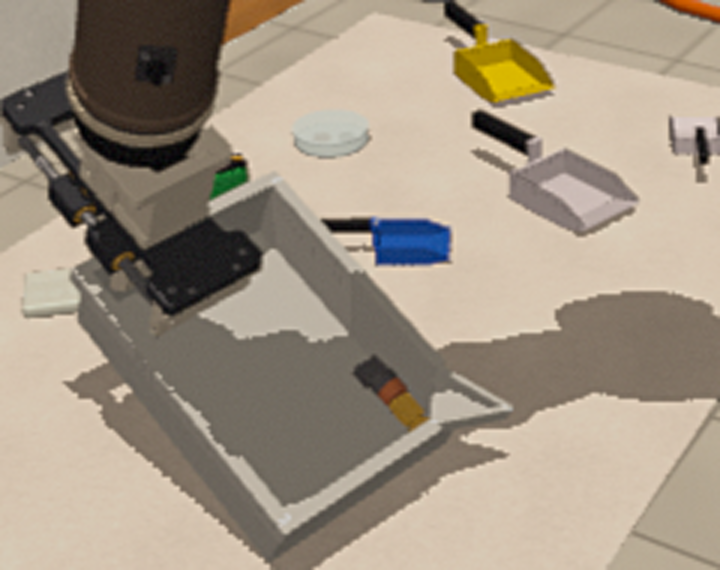

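```bash
python3 -m pendant '[[[0.067,0.006,-0.021,-0.023,-0.245,-0.12,1],[0.067,0.006,-0.021,-0.023,-0.245,-0.12,1],[0.067,0.006,-0.021,-0.023,-0.245,-0.12,1],[0.067,0.006,-0.021,-0.023,-0.245,-0.12,1],[0.067,0.006,-0.021,-0.023,-0.245,-0.12,1]]]'; python3 look.py a8; python3 topm.py tc4|grep side;python3 trayf.py | head -1
```

```text
clock: 27.18
position: [0.597, 0.267, 0.1515]
ee_rot: [2.071, 1.665, 0.201]
force: [-0.4, -0.2, -1.0]
width: 0.1
[0.597  0.267  0.1515] [ 0.397 -0.267 -0.878] [-0.54  0.54 -0.31  1.81  0.86  0.92 -1.59] [-0.4 -0.2 -1. ] [ 0.86  0.67 -0.03]
side orange 45 [-61. -54.  12.] [[-66.0, -62.0, 5.0], [-56.0, -48.0, 15.0]]
side yellow 39 [-78. -59.   5.] [[-92.0, -66.0, 4.0], [-66.0, -53.0, 7.0]]
side dark 71 [-46. -54.   7.] [[-54.0, -65.0, 4.0], [-33.0, -48.0, 15.0]]
corner world [0.3902 0.1607 0.028  1.    ] tilt 28.30055630873373 slopes x,y [ 26.07180522 -10.23528471]
```

View pics/a8s.png

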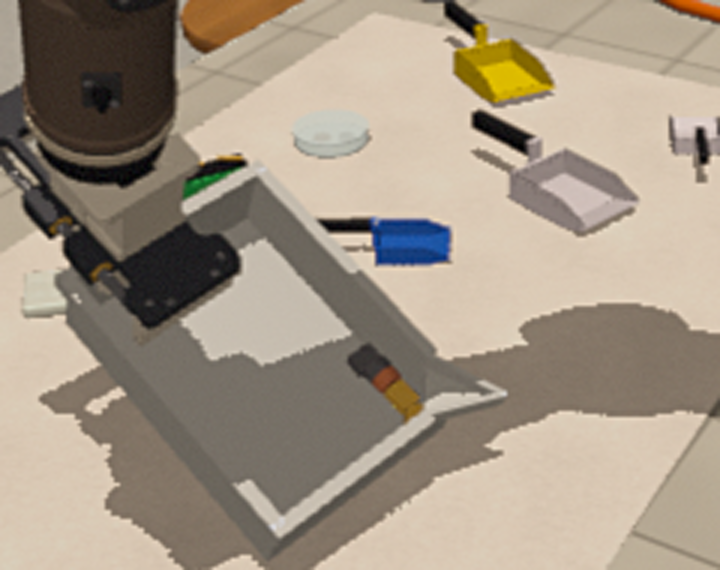

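```bash
python3 -m pendant '[[[0.067,0.006,-0.021,-0.023,-0.245,-0.12,1],[0.067,0.006,-0.021,-0.023,-0.245,-0.12,1],[0.067,0.006,-0.021,-0.023,-0.245,-0.12,1],[0.067,0.006,-0.021,-0.023,-0.245,-0.12,1]]]'; python3 look.py a9; python3 topm.py tc5|grep side;python3 trayf.py | head -1
```

```text
clock: 27.82
position: [0.5995, 0.2775, 0.1527]
ee_rot: [2.014, 1.653, 0.111]
force: [-0.1, -0.1, -1.7]
width: 0.104
[0.5995 0.2775 0.1527] [ 0.384 -0.343 -0.857] [-0.59  0.59 -0.3   1.74  0.86  1.03 -1.57] [-0.1 -0.1 -1.7] [0.86 0.44 0.05]
side orange 19 [-68. -33.  10.] [[-74.0, -38.0, 8.0], [-63.0, -31.0, 13.0]]
side yellow 4 [-72. -37.   9.] [[-75.0, -41.0, 7.0], [-69.0, -33.0, 10.0]]
side dark 14 [-57. -33.   6.] [[-110.0, -45.0, 4.0], [-37.0, -30.0, 12.0]]
corner world [0.3907 0.1613 0.0419 1.    ] tilt 30.679372648564684 slopes x,y [ 25.91909381 -15.25508034]
```

View pics/a9s.png

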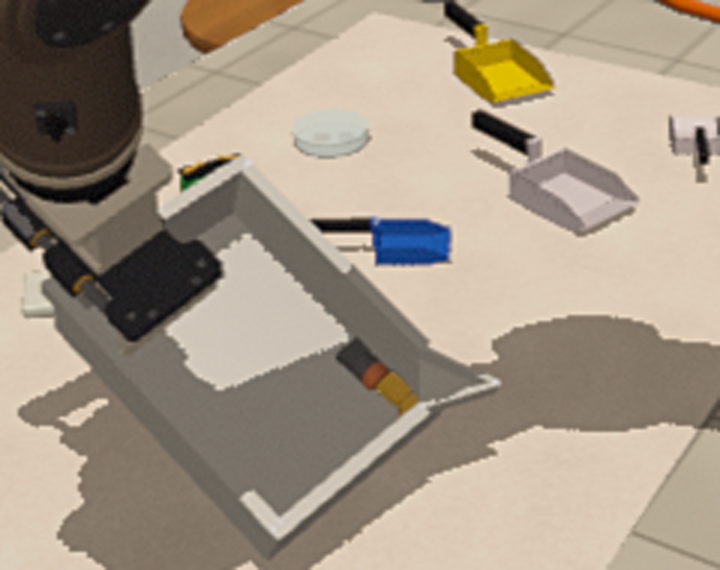

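```bash
python3 -m pendant '[[[0,0,0,0,0,0,1]]]' | tail -1; python3 look.py b1
```

```text
width: 0.104
[0.599  0.2777 0.1524] [ 0.384 -0.342 -0.858] [-0.59  0.59 -0.3   1.74  0.85  1.03 -1.57] [-1.2  0.2 -2.6] [ 0.86  0.66 -0.05]
```

View pics/b1s.png

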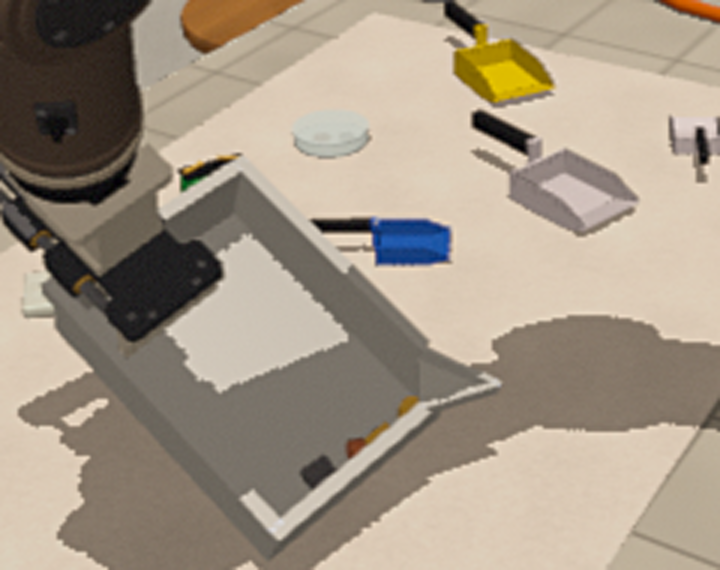

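View pics/b1t.png

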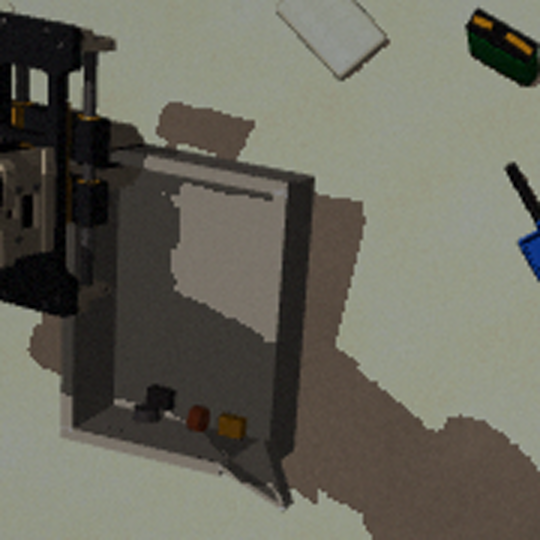

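```bash
python3 plan.py 12 0 16; python3 plan.py 3 20 20
```

```text
tilt 12.006720687680328 ang 21.23970662559815
rows n=16 [-0.033, 0.01, 0.097, 0.2, 0.204, 0.045]
    [0.601 0.275 0.15 ] [ 0.37 -0.32 -0.87]
    [0.606 0.265 0.138] [ 0.33 -0.25 -0.91]
    [0.611 0.257 0.125] [ 0.29 -0.18 -0.94]
    [0.616 0.249 0.111] [ 0.24 -0.1  -0.96]
    [0.619 0.244 0.1  ] [ 0.21 -0.05 -0.98]
tilt 20.246799123580118 ang 42.29521560984821
rows n=20 [-0.093, 0.042, 0.068, 0.253, 0.369, 0.114]
    [0.601 0.273 0.152] [ 0.37 -0.31 -0.87]
    [0.609 0.251 0.146] [ 0.32 -0.15 -0.94]
    [0.616 0.23  0.136] [ 0.26  0.01 -0.97]
    [0.622 0.211 0.122] [ 0.2   0.18 -0.96]
    [0.627 0.198 0.108] [ 0.15  0.31 -0.94]
```

```bash
python3 plan.py 8 18 10
```

```text
tilt 19.814505509482895 ang 37.94843951406449
rows n=10 [-0.181, 0.068, 0.102, 0.397, 0.688, 0.235]
    [0.601 0.269 0.152] [ 0.37 -0.29 -0.88]
    [0.606 0.253 0.149] [ 0.34 -0.17 -0.93]
    [0.61  0.237 0.145] [ 0.31 -0.05 -0.95]
    [0.614 0.221 0.138] [ 0.27  0.07 -0.96]
    [0.617 0.207 0.129] [ 0.24  0.2  -0.95]
    [0.619 0.2   0.123] [ 0.23  0.26 -0.94]
```

```bash
python3 -m pendant '[[[-0.181,0.068,0.102,0.397,0.688,0.235,1],[-0.181,0.068,0.102,0.397,0.688,0.235,1],[-0.181,0.068,0.102,0.397,0.688,0.235,1],[-0.181,0.068,0.102,0.397,0.688,0.235,1],[-0.181,0.068,0.102,0.397,0.688,0.235,1],[-0.181,0.068,0.102,0.397,0.688,0.235,1],[-0.181,0.068,0.102,0.397,0.688,0.235,1],[-0.181,0.068,0.102,0.397,0.688,0.235,1],[-0.181,0.068,0.102,0.397,0.688,0.235,1],[-0.181,0.068,0.102,0.397,0.688,0.235,1]]]'; python3 look.py b2; python3 trayf.py | head -2
```

```text
clock: 29.13
position: [0.6209, 0.1991, 0.1248]
ee_rot: [-2.428, -1.802, -0.526]
force: [2.0, 0.6, 1.0]
width: 0.104
[0.6209 0.1991 0.1248] [ 0.228  0.258 -0.939] [ 0.18  0.58 -0.67  1.87  0.38  0.51 -0.95] [2.  0.6 1. ] [-0.34  0.32 -0.1 ]
corner world [ 0.3919  0.1564 -0.0011  1.    ] tilt 19.69849460240626 slopes x,y [ 7.87823345 17.93890633]
floor z 0.002989568860967589
```

View pics/b2s.png

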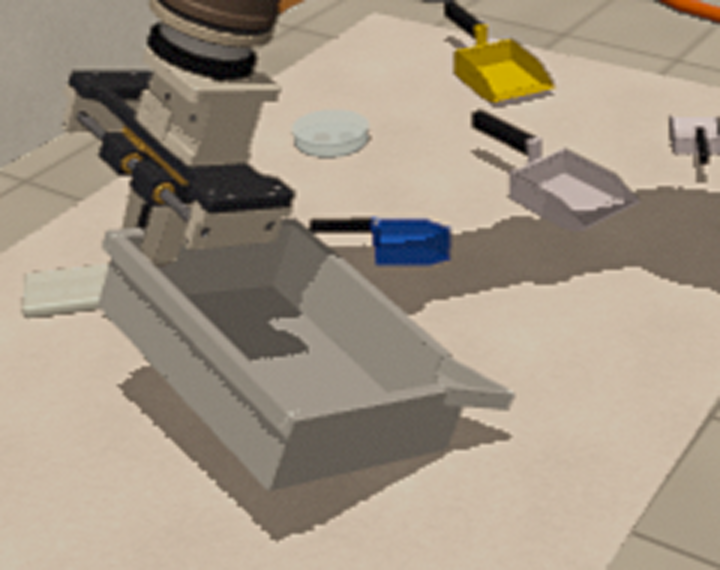

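View pics/b2t.png

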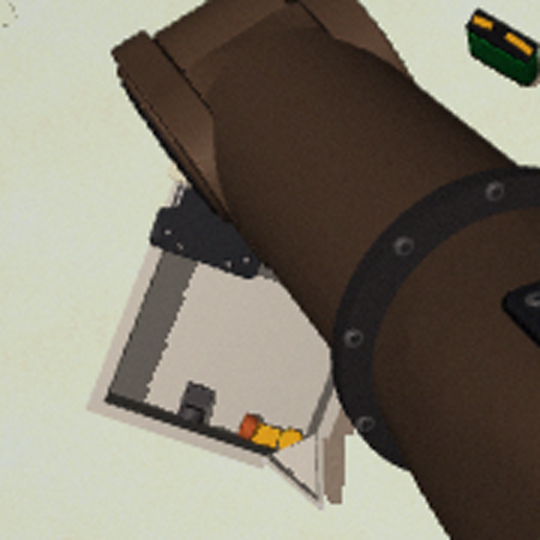

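```bash
python3 plan.py 4 27 10
```

```text
tilt 27.341091860901 ang 9.760412933204051
rows n=10 [-0.038, 0.018, -0.018, 0.072, 0.193, 0.053]
    [0.621 0.194 0.123] [ 0.22  0.27 -0.94]
    [0.621 0.19  0.123] [ 0.22  0.3  -0.93]
    [0.621 0.187 0.124] [ 0.22  0.33 -0.92]
    [0.621 0.183 0.124] [ 0.22  0.36 -0.91]
    [0.621 0.179 0.124] [ 0.21  0.39 -0.89]
    [0.622 0.178 0.124] [ 0.21  0.41 -0.89]
```

```bash
python3 -m pendant '[[[-0.038,0.018,-0.018,0.072,0.193,0.053,1],[-0.038,0.018,-0.018,0.072,0.193,0.053,1],[-0.038,0.018,-0.018,0.072,0.193,0.053,1],[-0.038,0.018,-0.018,0.072,0.193,0.053,1],[-0.038,0.018,-0.018,0.072,0.193,0.053,1],[-0.038,0.018,-0.018,0.072,0.193,0.053,1],[-0.038,0.018,-0.018,0.072,0.193,0.053,1],[-0.038,0.018,-0.018,0.072,0.193,0.053,1],[-0.038,0.018,-0.018,0.072,0.193,0.053,1],[-0.038,0.018,-0.018,0.072,0.193,0.053,1],[0,0,0,0,0,0,1]]]'; python3 look.py b3; python3 trayf.py | head -2
```

```text
clock: 30.2
position: [0.6209, 0.1803, 0.1243]
ee_rot: [-2.315, -1.675, -0.623]
force: [0.3, -1.4, -0.3]
width: 0.102
[0.6209 0.1803 0.1243] [ 0.21   0.412 -0.887] [ 0.43  0.67 -0.86  1.88  0.28  0.46 -0.78] [ 0.3 -1.4 -0.3] [-0.89  0.6   0.13]
corner world [3.896e-01 1.641e-01 5.000e-04 1.000e+00] tilt 27.445313793762434 slopes x,y [ 4.01657739 27.10398036]
floor z 0.002667219480465339
```

View pics/b3t.png

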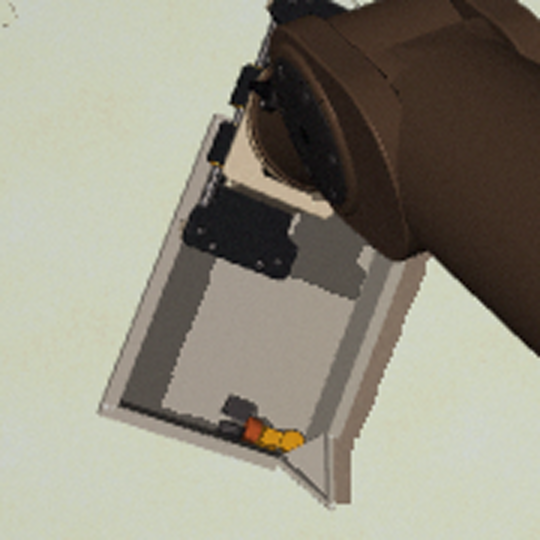

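```bash
cat > tm2.py <<'E'
from trayf import *
import sys
B=trayT(); d=arm.get_image("top"); P=cloud(d); L=(P-B[:3,3])@B[:3,:3]
h,s,v=cv2.split(cv2.cvtColor(d["img"],cv2.COLOR_RGB2HSV))
reg=(abs(L[...,0])<.112)&(abs(L[...,1])<.084)&(L[...,2]>.008)&(L[...,2]<.035)
for k,m in dict(orange=(h<14)&(s>120),yellow=(h>=14)&(h<35)&(s>120),dark=(v<75)&(s<80)).items():
    n,l,st,c=cv2.connectedComponentsWithStats((m&reg).astype(np.uint8))
    for i in range(1,n):
        if st[i,4]>8:
            q=L[l==i]*1000; print(k,st[i,4],c[i].round(0),"med",np.median(q,0).round(0),np.percentile(q,[4,96],axis=0).round(0).tolist())
p=proj(d,(B@[-.106,-.076,.004,1])[:3]); print("lip corner px",p)
u,v_=p.astype(int); crop(d,(max(0,u-50),max(0,v_-50),u+20,v_+20),8,sys.argv[1])
E
python3 tm2.py t3
```

```text
orange 45 [173. 233.] med [-96. -27.  21.] [[-104.0, -34.0, 12.0], [-87.0, -24.0, 24.0]]
yellow 95 [182. 236.] med [-96. -53.  12.] [[-105.0, -69.0, 9.0], [-88.0, -37.0, 15.0]]
dark 56 [169. 226.] med [-84. -15.  13.] [[-91.0, -23.0, 10.0], [-77.0, -5.0, 16.0]]
dark 80 [157. 231.] med [-106.   -5.   21.] [[-106.0, -21.0, 10.0], [-96.0, 63.0, 33.0]]
lip corner px [189.24824996 242.18865947]
```

View pics/t3.png

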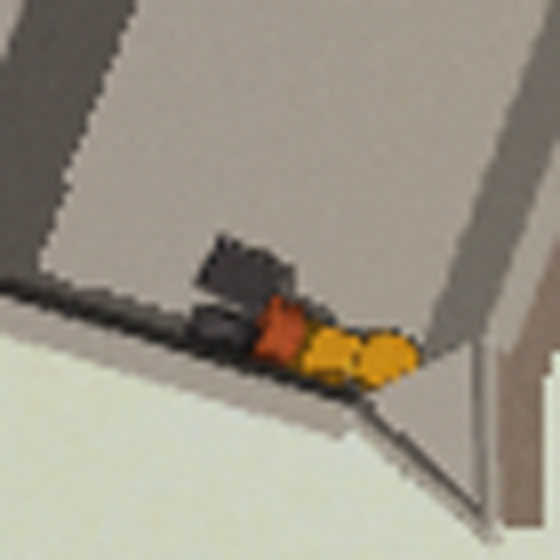

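```bash
sed -i 's/piv\[2\]=max.*/piv[2]=max(0,-.16*np.sin(np.radians(sy)),-.22*np.sin(np.radians(sx)))/' plan.py; python3 plan.py -5 26 9
```

```text
tilt 26.545184355018737 ang 9.120139823581892
rows n=9 [-0.025, 0.051, 0.045, 0.196, -0.027, 0.099]
    [0.623 0.181 0.123] [ 0.19  0.41 -0.89]
    [0.627 0.18  0.119] [ 0.16  0.42 -0.89]
    [0.63  0.178 0.115] [ 0.13  0.43 -0.89]
    [0.634 0.177 0.111] [ 0.1   0.43 -0.9 ]
    [0.638 0.175 0.107] [ 0.07  0.44 -0.89]
```

```bash
python3 -m pendant '[[[-0.025,0.051,0.045,0.196,-0.027,0.099,1],[-0.025,0.051,0.045,0.196,-0.027,0.099,1],[-0.025,0.051,0.045,0.196,-0.027,0.099,1],[-0.025,0.051,0.045,0.196,-0.027,0.099,1],[-0.025,0.051,0.045,0.196,-0.027,0.099,1],[-0.025,0.051,0.045,0.196,-0.027,0.099,1],[-0.025,0.051,0.045,0.196,-0.027,0.099,1],[-0.025,0.051,0.045,0.196,-0.027,0.099,1],[-0.025,0.051,0.045,0.196,-0.027,0.099,1]]]';python3 trayf.py | head -2; python3 tm2.py t4; python3 plan.py -9 26 4; python3 -c "
from cell import arm;print(arm.observe()['joints'].round(2))"
```

```text
clock: 31.15
position: [0.6387, 0.1758, 0.1071]
ee_rot: [-2.274, -1.586, -0.455]
force: [0.7, 2.6, 2.5]
width: 0.104
corner world [0.3912 0.1619 0.0196 1.    ] tilt 26.637919232448766 slopes x,y [-5.03321409 26.08679302]
floor z 0.0002678672425792557
orange 35 [174. 228.] med [-93. -30.  14.] [[-100.0, -35.0, 9.0], [-85.0, -26.0, 17.0]]
dark 83 [211. 153.] med [108. -39.  22.] [[107.0, -73.0, 11.0], [109.0, -6.0, 34.0]]
dark 30 [167. 228.] med [-99. -15.  13.] [[-102.0, -23.0, 10.0], [-95.0, -7.0, 15.0]]
lip corner px [189.0453528 240.4545439]
tilt 27.736815659374333 ang 3.980354742559571
rows n=4 [-0.006, 0.028, -0.002, 0.195, 0.008, 0.095]
    [0.64  0.175 0.107] [ 0.06  0.45 -0.89]
    [0.641 0.174 0.106] [ 0.04  0.45 -0.89]
    [0.642 0.173 0.106] [ 0.03  0.46 -0.89]
    [0.643 0.173 0.106] [ 0.01  0.46 -0.89]
[ 0.43  0.79 -0.87  1.73  0.23  0.67 -0.74]
```

View pics/t4.png

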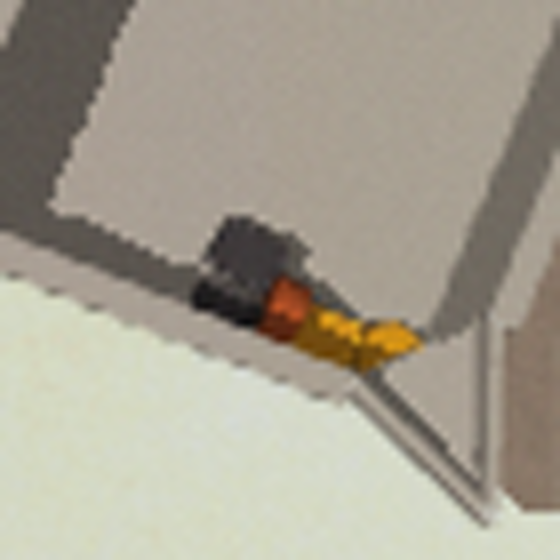

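```bash
python3 -m pendant '[[[-0.006,0.028,-0.002,0.195,0.008,0.095,1],[-0.006,0.028,-0.002,0.195,0.008,0.095,1],[-0.006,0.028,-0.002,0.195,0.008,0.095,1],[-0.006,0.028,-0.002,0.195,0.008,0.095,1]]]'; python3 tm2.py t5|grep -v dark; python3 plan.py -13 26 4
```

```text
clock: 31.58
position: [0.6423, 0.1728, 0.1064]
ee_rot: [-2.247, -1.54, -0.395]
force: [1.8, 1.5, 1.9]
width: 0.108
orange 24 [175. 227.] med [-91. -34.  11.] [[-96.0, -38.0, 8.0], [-84.0, -30.0, 13.0]]
lip corner px [188.16144243 240.8674971 ]
tilt 29.51754988475492 ang 3.940243332716853
rows n=4 [0.002, 0.027, 0.001, 0.193, 0.021, 0.092]
    [0.644 0.172 0.106] [-0.    0.47 -0.88]
    [0.645 0.171 0.106] [-0.01  0.48 -0.88]
    [0.646 0.171 0.105] [-0.03  0.48 -0.88]
    [0.647 0.171 0.105] [-0.04  0.49 -0.87]
```

View pics/t5.png

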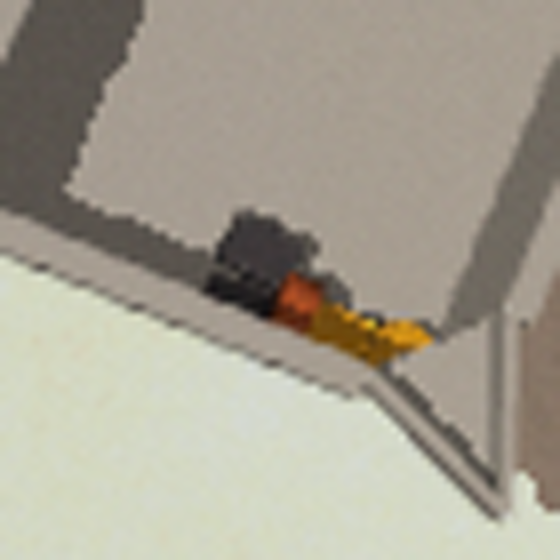

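```bash
python3 -m pendant '[[[0.002,0.027,0.001,0.193,0.021,0.092,1],[0.002,0.027,0.001,0.193,0.021,0.092,1],[0.002,0.027,0.001,0.193,0.021,0.092,1]]]'; python3 look.py b6;python3 tm2.py t6|grep -v dark
```

```text
clock: 31.88
position: [0.6449, 0.1717, 0.1052]
ee_rot: [-2.225, -1.505, -0.353]
force: [1.8, 1.0, 0.3]
width: 0.105
[0.6449 0.1717 0.1052] [-0.029  0.482 -0.876] [ 0.45  0.86 -0.89  1.62  0.18  0.82 -0.71] [1.8 1.  0.3] [-1.01 -1.04 -0.06]
orange 16 [175. 226.] med [-90. -34.  10.] [[-95.0, -38.0, 8.0], [-85.0, -30.0, 12.0]]
lip corner px [187.310682   240.60731456]
```

View pics/t6.png

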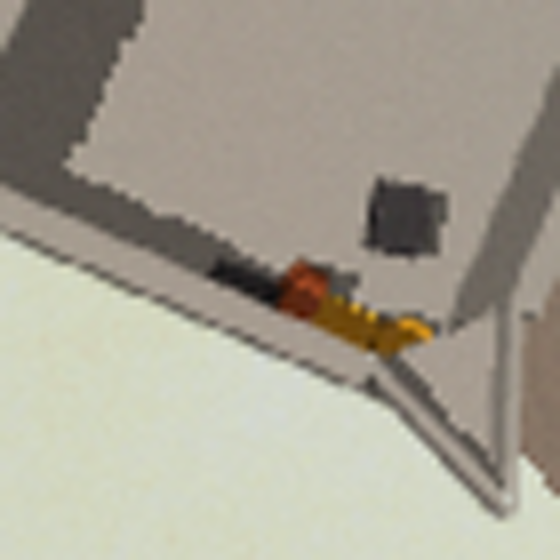

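View pics/b6s.png

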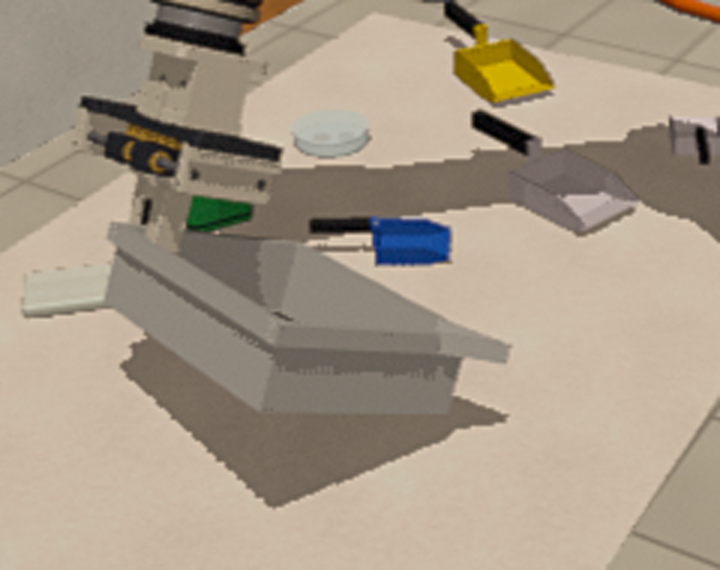

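```bash
python3 plan.py 8 25 9
```

```text
tilt 26.417810986003172 ang 20.015551996317047
rows n=9 [0.042, -0.097, -0.07, -0.436, -0.028, -0.211]
    [0.642 0.173 0.109] [ 0.    0.47 -0.88]
    [0.636 0.175 0.116] [ 0.07  0.44 -0.89]
    [0.629 0.178 0.123] [ 0.13  0.42 -0.9 ]
    [0.622 0.182 0.13 ] [ 0.2   0.39 -0.9 ]
    [0.614 0.185 0.136] [ 0.26  0.36 -0.89]
```

```bash
python3 -m pendant '[[[0.042,-0.097,-0.07,-0.436,-0.028,-0.211,1],[0.042,-0.097,-0.07,-0.436,-0.028,-0.211,1],[0.042,-0.097,-0.07,-0.436,-0.028,-0.211,1],[0.042,-0.097,-0.07,-0.436,-0.028,-0.211,1],[0.042,-0.097,-0.07,-0.436,-0.028,-0.211,1],[0.042,-0.097,-0.07,-0.436,-0.028,-0.211,1],[0.042,-0.097,-0.07,-0.436,-0.028,-0.211,1],[0.042,-0.097,-0.07,-0.436,-0.028,-0.211,1],[0.042,-0.097,-0.07,-0.436,-0.028,-0.211,1]]]'; python3 trayf.py|head -2;python3 tm2.py t7; python3 plan.py 20 25 10;python3 plan.py 24 24 10
```

```text
clock: 32.78
position: [0.6133, 0.1855, 0.1362]
ee_rot: [-2.357, -1.737, -0.658]
force: [2.6, 0.8, 2.1]
width: 0.104
corner world [3.896e-01 1.618e-01 2.000e-04 1.000e+00] tilt 26.470546957541735 slopes x,y [ 8.08769338 25.02503031]
floor z 0.0018165174625060115
orange 41 [173. 233.] med [-92. -26.  19.] [[-101.0, -32.0, 13.0], [-84.0, -22.0, 24.0]]
yellow 102 [182. 236.] med [-95. -52.  11.] [[-103.0, -69.0, 9.0], [-87.0, -36.0, 14.0]]
dark 54 [195. 217.] med [-40. -64.  12.] [[-50.0, -72.0, 9.0], [-32.0, -57.0, 14.0]]
dark 113 [154. 234.] med [-106.   12.   22.] [[-107.0, -48.0, 9.0], [-106.0, 69.0, 34.0]]
dark 33 [166. 233.] med [-95. -10.  20.] [[-99.0, -18.0, 12.0], [-92.0, -3.0, 24.0]]
lip corner px [189.77681708 242.93007951]
tilt 32.93195804781963 ang 12.048125829017582
rows n=10 [0.042, -0.049, -0.11, -0.238, 0.033, -0.107]
    [0.609 0.187 0.141] [ 0.28  0.36 -0.89]
    [0.603 0.188 0.149] [ 0.31  0.35 -0.88]
    [0.598 0.189 0.158] [ 0.35  0.34 -0.87]
    [0.592 0.191 0.166] [ 0.39  0.34 -0.86]
    [0.585 0.192 0.174] [ 0.42  0.33 -0.85]
    [0.582 0.192 0.177] [ 0.44  0.33 -0.84]
tilt 35.11239625192579 ang 16.001327725382012
rows n=10 [0.059, -0.069, -0.143, -0.316, 0.027, -0.145]
    [0.608 0.188 0.142] [ 0.28  0.36 -0.89]
    [0.601 0.189 0.153] [ 0.33  0.34 -0.88]
    [0.593 0.191 0.164] [ 0.38  0.33 -0.86]
    [0.584 0.194 0.174] [ 0.42  0.32 -0.85]
    [0.575 0.196 0.184] [ 0.47  0.31 -0.83]
    [0.57  0.197 0.189] [ 0.49  0.3  -0.82]
```

View pics/t7.png

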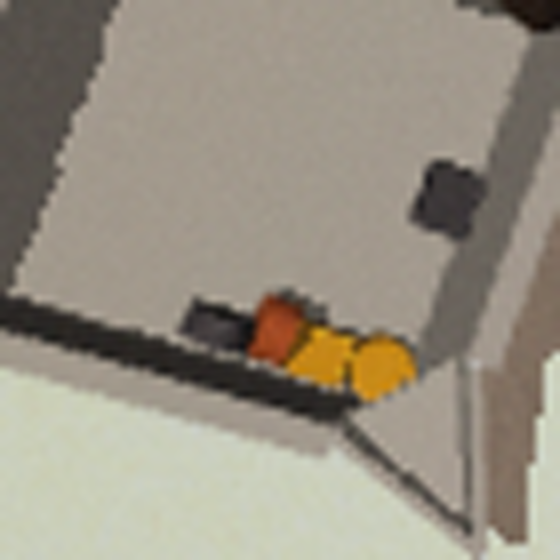

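```bash
python3 -m pendant '[[[0.059,-0.069,-0.143,-0.316,0.027,-0.145,1],[0.059,-0.069,-0.143,-0.316,0.027,-0.145,1],[0.059,-0.069,-0.143,-0.316,0.027,-0.145,1],[0.059,-0.069,-0.143,-0.316,0.027,-0.145,1],[0.059,-0.069,-0.143,-0.316,0.027,-0.145,1],[0.059,-0.069,-0.143,-0.316,0.027,-0.145,1],[0.059,-0.069,-0.143,-0.316,0.027,-0.145,1],[0.059,-0.069,-0.143,-0.316,0.027,-0.145,1],[0.059,-0.069,-0.143,-0.316,0.027,-0.145,1],[0.059,-0.069,-0.143,-0.316,0.027,-0.145,1],[0,0,0,0,0,0,1]]]'; python3 trayf.py|head -2;python3 tm2.py t8; python3 look.py b8
```

```text
clock: 33.8
position: [0.5738, 0.1948, 0.1849]
ee_rot: [2.316, 1.816, 0.911]
force: [-1.7, 1.5, 0.5]
width: 0.107
corner world [ 3.910e-01  1.597e-01 -7.000e-04  1.000e+00] tilt 34.367329991582324 slopes x,y [23.09029312 23.95884207]
floor z 0.0020101889507443457
dark 10 [206. 157.] med [108. -50.  11.] [[108.0, -60.0, 9.0], [109.0, -40.0, 18.0]]
dark 52 [212. 175.] med [ 74. -74.  21.] [[57.0, -75.0, 9.0], [92.0, -73.0, 33.0]]
dark 10 [126. 235.] med [-106.   75.   26.] [[-106.0, 72.0, 19.0], [-104.0, 77.0, 33.0]]
lip corner px [190.97105056 242.31097461]
[0.5745 0.1943 0.1846] [ 0.479  0.304 -0.824] [ 0.15  0.34 -0.6   2.17  0.67  0.12 -1.25] [-1.6  0.8  0.3] [-0.28  1.45  0.01]
```

View pics/b8t.png

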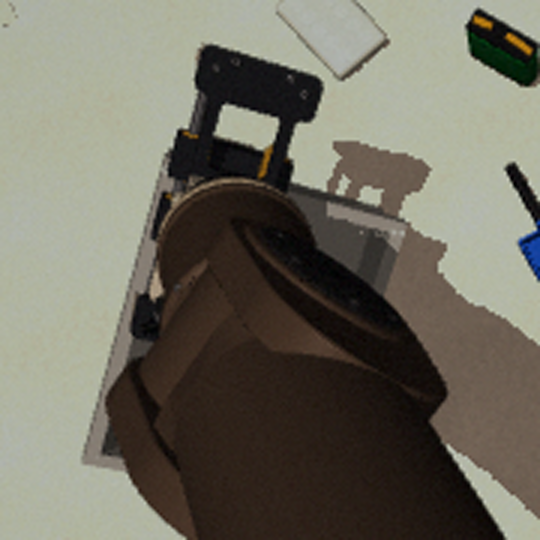

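View pics/b8s.png

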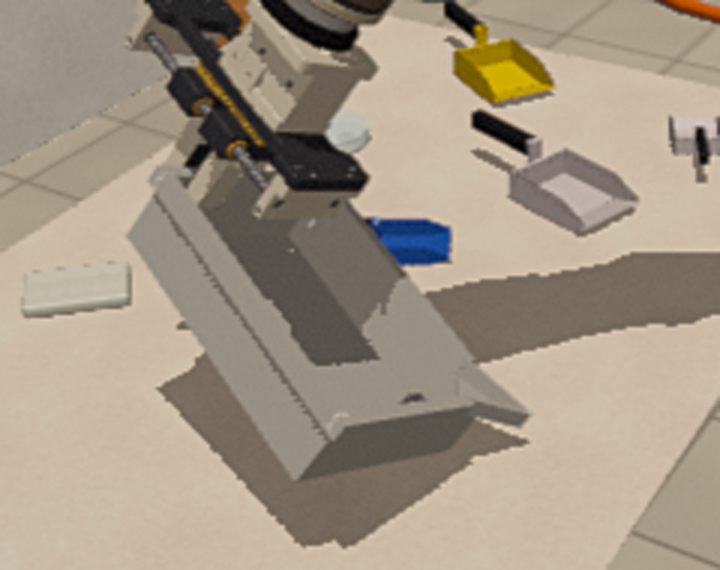

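```bash
python3 topm.py tc9; python3 - <<'E'
from trayf import *
d=arm.get_image("side"); crop(d,(225,250,305,305),9,"b8c")
B=trayT()
for p in [(-76,-66,14),(-96,-66,14),(-96,-13,24)]: print(p,proj(d,(B@[*(np.array(p)/1e3),1])[:3]))
E
```

```text
top orange 0  
top yellow 0  
top dark 0  
side orange 0  
side yellow 0  
side dark 4 [-71. -58.  12.] [[-72.0, -62.0, 8.0], [-69.0, -55.0, 13.0]]
(-76, -66, 14) [261.45000092 282.63054936]
(-96, -66, 14) [266.89477438 289.64454851]
(-96, -13, 24) [253.89345643 289.72522942]
```

View pics/b8c.png

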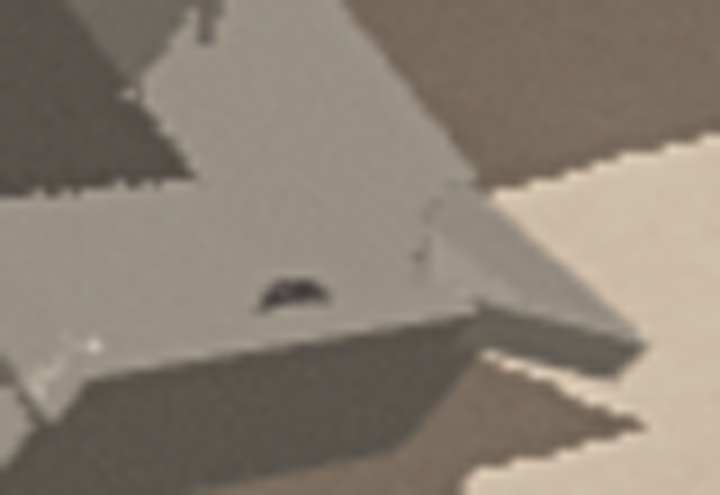

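```bash
python3 plan.py 6 25 10
```

```text
tilt 25.804728792104626 ang 17.07736651285494
rows n=10 [-0.063, 0.071, 0.155, 0.337, -0.026, 0.156]
    [0.58  0.193 0.18 ] [ 0.46  0.31 -0.83]
    [0.59  0.19  0.169] [ 0.41  0.32 -0.85]
    [0.599 0.188 0.158] [ 0.36  0.34 -0.87]
    [0.607 0.186 0.147] [ 0.31  0.35 -0.88]
    [0.615 0.184 0.134] [ 0.26  0.36 -0.9 ]
    [0.619 0.183 0.128] [ 0.23  0.37 -0.9 ]
```

```bash
python3 -m pendant '[[[-0.063,0.071,0.155,0.337,-0.026,0.156,1],[-0.063,0.071,0.155,0.337,-0.026,0.156,1],[-0.063,0.071,0.155,0.337,-0.026,0.156,1],[-0.063,0.071,0.155,0.337,-0.026,0.156,1],[-0.063,0.071,0.155,0.337,-0.026,0.156,1],[-0.063,0.071,0.155,0.337,-0.026,0.156,1],[-0.063,0.071,0.155,0.337,-0.026,0.156,1],[-0.063,0.071,0.155,0.337,-0.026,0.156,1],[-0.063,0.071,0.155,0.337,-0.026,0.156,1],[-0.063,0.071,0.155,0.337,-0.026,0.156,1],[0,0,0,0,0,0,1]]]'; python3 trayf.py|head -2;python3 tm2.py t10; python3 plan.py -6 26 9
```

```text
clock: 35.12
position: [0.6208, 0.1821, 0.1276]
ee_rot: [-2.351, -1.71, -0.62]
force: [0.9, -0.3, 1.4]
width: 0.099
corner world [ 3.922e-01  1.607e-01 -5.000e-04  1.000e+00] tilt 25.842397439490874 slopes x,y [ 5.92997714 25.05811   ]
floor z 0.002305146834314861
orange 42 [173. 232.] med [-96. -26.  20.] [[-105.0, -31.0, 15.0], [-87.0, -22.0, 24.0]]
yellow 97 [182. 235.] med [-97. -50.  13.] [[-106.0, -66.0, 10.0], [-90.0, -35.0, 15.0]]
dark 99 [156. 231.] med [-106.    1.   21.] [[-107.0, -20.0, 10.0], [-97.0, 66.0, 34.0]]
dark 56 [191. 229.] med [-77. -64.  12.] [[-86.0, -72.0, 9.0], [-68.0, -57.0, 15.0]]
dark 10 [178. 239.] med [-107.  -43.   26.] [[-107.0, -54.0, 15.0], [-107.0, -31.0, 32.0]]
lip corner px [190.50177981 241.27914209]
tilt 26.783204840214477 ang 12.150346741548745
rows n=9 [-0.034, 0.059, 0.054, 0.265, 0.019, 0.128]
    [0.622 0.183 0.127] [ 0.21  0.38 -0.9 ]
    [0.627 0.18  0.122] [ 0.17  0.4  -0.9 ]
    [0.631 0.178 0.117] [ 0.14  0.41 -0.9 ]
    [0.635 0.176 0.112] [ 0.1   0.43 -0.9 ]
    [0.639 0.174 0.107] [ 0.06  0.45 -0.89]
```

View pics/t10.png

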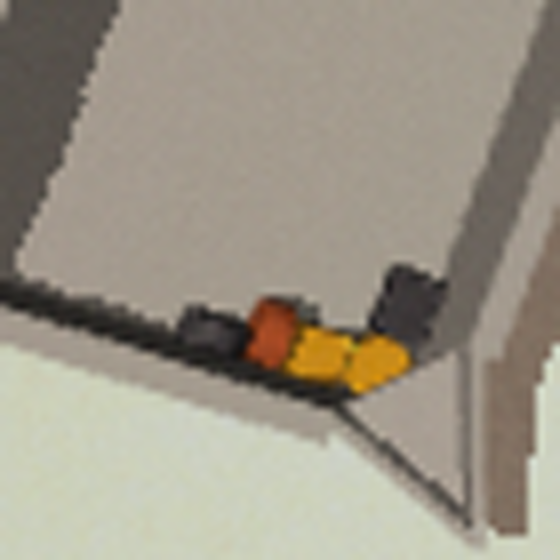

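```bash
python3 -m pendant '[[[-0.034,0.059,0.054,0.265,0.019,0.128,1],[-0.034,0.059,0.054,0.265,0.019,0.128,1],[-0.034,0.059,0.054,0.265,0.019,0.128,1],[-0.034,0.059,0.054,0.265,0.019,0.128,1],[-0.034,0.059,0.054,0.265,0.019,0.128,1],[-0.034,0.059,0.054,0.265,0.019,0.128,1],[-0.034,0.059,0.054,0.265,0.019,0.128,1],[-0.034,0.059,0.054,0.265,0.019,0.128,1],[-0.034,0.059,0.054,0.265,0.019,0.128,1]]]'; python3 tm2.py t11|grep or; python3 plan.py -12 26 6
```

```text
clock: 35.97
position: [0.6385, 0.1748, 0.1069]
ee_rot: [-2.269, -1.577, -0.439]
force: [1.2, 2.3, 3.0]
width: 0.104
orange 31 [175. 229.] med [-93. -32.  12.] [[-100.0, -36.0, 9.0], [-86.0, -27.0, 16.0]]
lip corner px [188.95352042 241.27379073]
tilt 29.02190954756241 ang 5.962686807565348
rows n=6 [-0.0, 0.03, -0.001, 0.195, 0.018, 0.093]
    [0.64  0.174 0.106] [ 0.04  0.45 -0.89]
    [0.642 0.173 0.106] [ 0.03  0.46 -0.89]
    [0.643 0.173 0.106] [ 0.01  0.46 -0.89]
    [0.644 0.172 0.106] [-0.    0.47 -0.88]
    [0.645 0.172 0.106] [-0.01  0.48 -0.88]
    [0.646 0.171 0.105] [-0.03  0.48 -0.88]
```

View pics/t11.png

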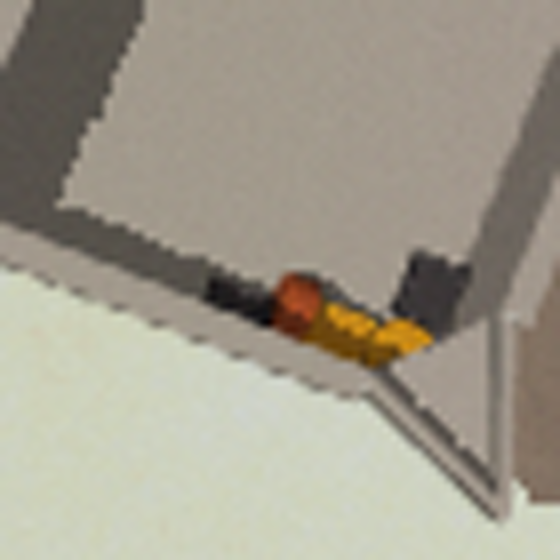

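```bash
python3 -m pendant '[[[0,0.03,0,0.195,0.018,0.093,1],[0,0.03,0,0.195,0.018,0.093,1],[0,0.03,0,0.195,0.018,0.093,1],[0,0.03,0,0.195,0.018,0.093,1],[0,0.03,0,0.195,0.018,0.093,1],[0,0.03,0,0.195,0.018,0.093,1]]]'; python3 tm2.py t12|grep or; python3 plan.py -15 26 3
```

```text
clock: 36.52
position: [0.6456, 0.172, 0.1056]
ee_rot: [-2.224, -1.504, -0.353]
force: [1.8, -0.1, 0.3]
width: 0.103
lip corner px [186.93786394 240.45840913]
tilt 30.600546356617805 ang 2.8971824827873855
rows n=3 [-0.002, 0.025, -0.003, 0.189, 0.023, 0.089]
    [0.647 0.171 0.105] [-0.04  0.49 -0.87]
    [0.648 0.17  0.105] [-0.06  0.5  -0.87]
    [0.649 0.17  0.105] [-0.07  0.5  -0.86]
```

View pics/t12.png

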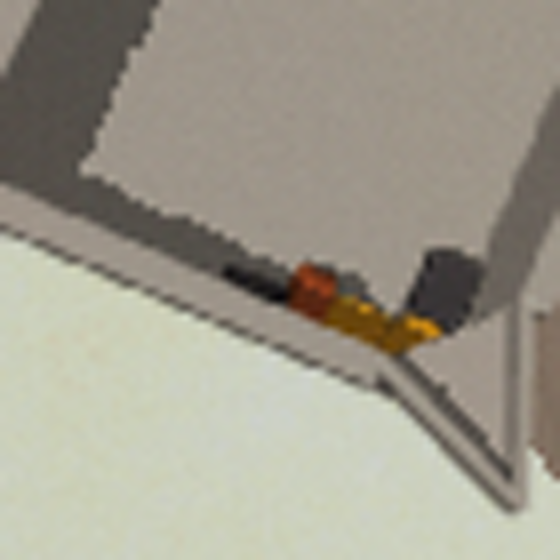

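```bash
python3 -m pendant '[[[0,0.025,0,0.19,0.023,0.09,1],[0,0.025,0,0.19,0.023,0.09,1],[0,0.025,0,0.19,0.023,0.09,1]]]'; python3 tm2.py t13|grep or; python3 plan.py -18 26 3;  python3 -c "
from cell import arm;print(arm.observe()['joints'].round(2),arm.observe()['ft_torque'])"
```

```text
clock: 36.82
position: [0.6479, 0.1709, 0.1046]
ee_rot: [-2.201, -1.469, -0.314]
force: [1.4, -0.6, 0.4]
width: 0.106
lip corner px [186.04865791 240.16131715]
tilt 32.43351235964845 ang 2.9947592156927083
rows n=3 [-0.002, 0.021, -0.003, 0.196, 0.031, 0.09]
    [0.649 0.17  0.104] [-0.08  0.51 -0.86]
    [0.65  0.169 0.104] [-0.1   0.52 -0.85]
    [0.651 0.169 0.104] [-0.11  0.52 -0.85]
[ 0.51  0.96 -1.03  1.57  0.32  0.91 -0.83] [-1.09813354 -0.86332901 -0.06505308]
```

View pics/t13.png

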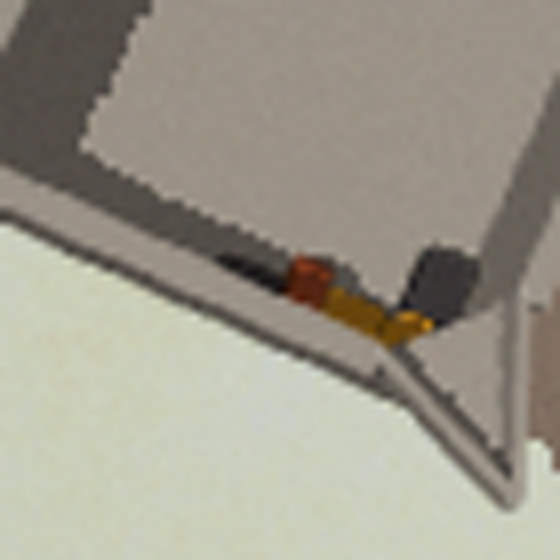

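```bash
python3 -m pendant '[[[0,0.021,0,0.196,0.031,0.09,1],[0,0.021,0,0.196,0.031,0.09,1],[0,0.021,0,0.196,0.031,0.09,1]]]'; python3 tm2.py t14|grep or; python3 plan.py -21 26 3;  python3 plan.py 8 25 12
```

```text
clock: 37.12
position: [0.6501, 0.1701, 0.1038]
ee_rot: [-2.174, -1.433, -0.277]
force: [1.6, -0.7, 0.7]
width: 0.105
orange 24 [180. 217.] med [-65. -42.  10.] [[-71.0, -46.0, 8.0], [-59.0, -38.0, 13.0]]
lip corner px [185.05076102 239.70301313]
tilt 34.4855036671735 ang 3.0212689396544135
rows n=3 [-0.006, 0.016, -0.0, 0.198, 0.035, 0.09]
    [0.651 0.169 0.103] [-0.12  0.53 -0.84]
    [0.652 0.169 0.103] [-0.14  0.54 -0.83]
    [0.652 0.168 0.102] [-0.15  0.54 -0.83]
tilt 26.41832591513375 ang 26.114288764626103
rows n=12 [0.031, -0.089, -0.05, -0.426, -0.035, -0.207]
    [0.648 0.171 0.107] [-0.08  0.51 -0.86]
    [0.64  0.174 0.116] [ 0.01  0.47 -0.88]
    [0.631 0.178 0.124] [ 0.1   0.43 -0.9 ]
    [0.621 0.182 0.132] [ 0.2   0.39 -0.9 ]
    [0.614 0.185 0.136] [ 0.26  0.36 -0.89]
```

View pics/t14.png

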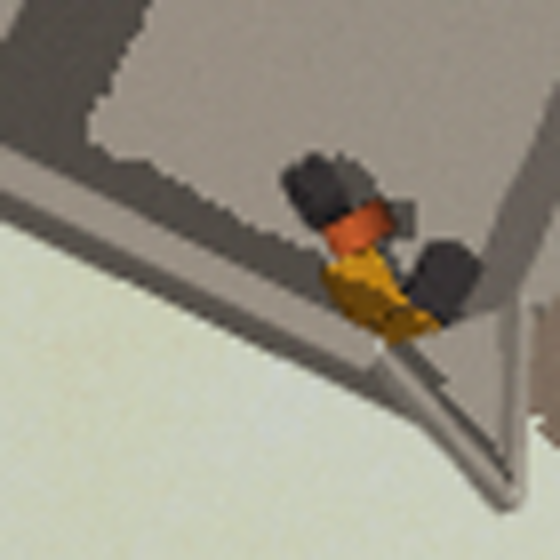

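```bash
python3 -m pendant '[[[0.031,-0.089,-0.05,-0.426,-0.035,-0.207,1],[0.031,-0.089,-0.05,-0.426,-0.035,-0.207,1],[0.031,-0.089,-0.05,-0.426,-0.035,-0.207,1],[0.031,-0.089,-0.05,-0.426,-0.035,-0.207,1],[0.031,-0.089,-0.05,-0.426,-0.035,-0.207,1],[0.031,-0.089,-0.05,-0.426,-0.035,-0.207,1],[0.031,-0.089,-0.05,-0.426,-0.035,-0.207,1],[0.031,-0.089,-0.05,-0.426,-0.035,-0.207,1],[0.031,-0.089,-0.05,-0.426,-0.035,-0.207,1],[0.031,-0.089,-0.05,-0.426,-0.035,-0.207,1],[0.031,-0.089,-0.05,-0.426,-0.035,-0.207,1],[0.031,-0.089,-0.05,-0.426,-0.035,-0.207,1],[0,0,0,0,0,0,1]]]'; python3 tm2.py t15; python3 trayf.py|head -2; python3 look.py b15;  python3 plan.py 22 24 12
```

```text
clock: 38.25
position: [0.6114, 0.1874, 0.1365]
ee_rot: [-2.355, -1.742, -0.659]
force: [-0.6, 0.7, -0.2]
width: 0.106
orange 54 [202. 193.] med [ 17. -63.  12.] [[10.0, -71.0, 9.0], [25.0, -54.0, 16.0]]
yellow 58 [188. 216.] med [-45. -48.  13.] [[-53.0, -55.0, 10.0], [-36.0, -40.0, 15.0]]
yellow 53 [187. 235.] med [-88. -61.  12.] [[-95.0, -69.0, 8.0], [-79.0, -52.0, 15.0]]
dark 53 [192. 222.] med [-55. -63.  12.] [[-63.0, -70.0, 9.0], [-46.0, -56.0, 14.0]]
dark 106 [155. 234.] med [-107.   11.   21.] [[-108.0, -49.0, 10.0], [-105.0, 70.0, 33.0]]
lip corner px [189.80730254 242.97370756]
corner world [0.3881 0.1619 0.     1.    ] tilt 26.35653214685404 slopes x,y [ 8.09142041 24.9049404 ]
floor z 0.0019198387664268017
[0.6124 0.1858 0.1355] [ 0.26   0.362 -0.895] [ 0.43  0.64 -0.92  1.93  0.52  0.45 -1.02] [-0.5 -0.7 -0.8] [-0.45  1.14  0.06]
tilt 33.56807710378577 ang 13.996643889845554
rows n=12 [0.046, -0.052, -0.106, -0.231, 0.015, -0.107]
    [0.611 0.186 0.139] [ 0.28  0.36 -0.89]
    [0.602 0.188 0.152] [ 0.33  0.34 -0.88]
    [0.593 0.191 0.164] [ 0.38  0.33 -0.86]
    [0.583 0.194 0.175] [ 0.43  0.31 -0.85]
    [0.577 0.195 0.182] [ 0.46  0.31 -0.83]
```

View pics/t15.png

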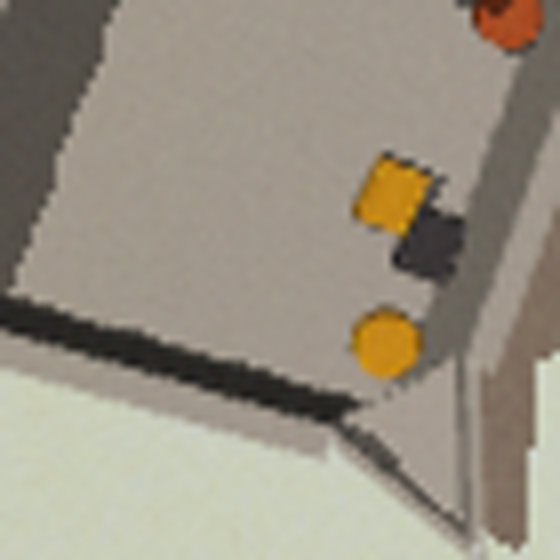

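View pics/b15t.png

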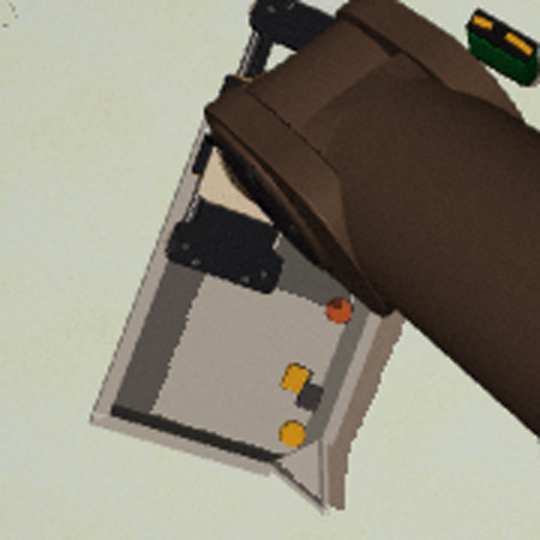

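View pics/b15s.png

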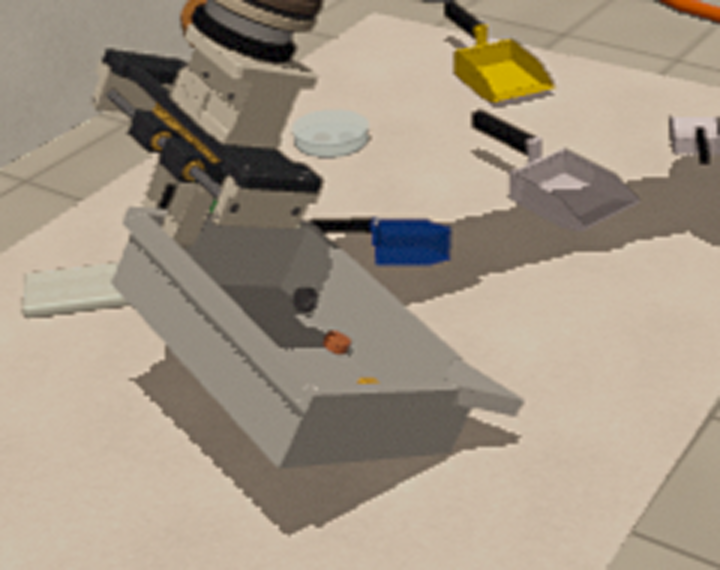

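```bash
python3 plan.py 6 2 12; python3 plan.py 14 0 12; python3 plan.py 24 -3 20
```

```text
tilt 6.313432447662608 ang 23.123666010328602
rows n=12 [0.063, -0.005, 0.13, 0.046, -0.416, -0.044]
    [0.615 0.189 0.132] [ 0.25  0.33 -0.91]
    [0.62  0.201 0.12 ] [ 0.21  0.25 -0.95]
    [0.625 0.212 0.107] [ 0.18  0.16 -0.97]
    [0.629 0.221 0.093] [ 0.14  0.07 -0.99]
    [0.631 0.226 0.083] [ 0.11  0.   -0.99]
tilt 13.994024967996054 ang 25.450207066619527
rows n=12 [0.096, -0.038, 0.077, -0.09, -0.44, -0.112]
    [0.614 0.19  0.134] [ 0.26  0.33 -0.91]
    [0.615 0.205 0.129] [ 0.25  0.23 -0.94]
    [0.616 0.219 0.122] [ 0.25  0.12 -0.96]
    [0.616 0.232 0.114] [ 0.24  0.01 -0.97]
    [0.617 0.24  0.108] [ 0.24 -0.06 -0.97]
tilt 24.207171342607204 ang 31.6028102398263
rows n=20 [0.085, -0.045, -0.004, -0.158, -0.283, -0.119]
    [0.612 0.189 0.137] [ 0.27  0.34 -0.9 ]
    [0.608 0.207 0.142] [ 0.3   0.22 -0.93]
    [0.603 0.225 0.144] [ 0.33  0.09 -0.94]
    [0.598 0.244 0.144] [ 0.37 -0.03 -0.93]
    [0.594 0.259 0.142] [ 0.39 -0.13 -0.91]
```

```bash
python3 -m pendant '[[[0.063,-0.005,0.13,0.046,-0.416,-0.044,1],[0.063,-0.005,0.13,0.046,-0.416,-0.044,1],[0.063,-0.005,0.13,0.046,-0.416,-0.044,1],[0.063,-0.005,0.13,0.046,-0.416,-0.044,1],[0.063,-0.005,0.13,0.046,-0.416,-0.044,1],[0.063,-0.005,0.13,0.046,-0.416,-0.044,1],[0.063,-0.005,0.13,0.046,-0.416,-0.044,1],[0.063,-0.005,0.13,0.046,-0.416,-0.044,1],[0.063,-0.005,0.13,0.046,-0.416,-0.044,1],[0.063,-0.005,0.13,0.046,-0.416,-0.044,1],[0.063,-0.005,0.13,0.046,-0.416,-0.044,1],[0.063,-0.005,0.13,0.046,-0.416,-0.044,1],[0,0,0,0,0,0,1]]]'; python3 trayf.py|head -2; python3 look.py b16;  python3 plan.py 22 -4 10
```

```text
clock: 39.53
position: [0.6313, 0.2289, 0.0822]
ee_rot: [2.452, 1.852, 0.144]
force: [-0.8, 1.6, 0.1]
width: 0.103
corner world [ 3.906e-01  1.632e-01 -5.000e-04  1.000e+00] tilt 6.290542901741148 slopes x,y [5.96400405 1.98418508]
floor z 0.004392370507402467
[0.6314 0.2281 0.0826] [ 0.115  0.005 -0.993] [-0.03  0.72 -0.66  1.68  0.64  0.85 -1.24] [-1.7 -0.1  0.5] [-0.04  1.01 -0.22]
tilt 22.399224170439975 ang 17.072282844947818
rows n=10 [0.025, -0.042, -0.148, -0.349, -0.128, -0.027]
    [0.63  0.228 0.089] [ 0.14 -0.01 -0.99]
    [0.625 0.231 0.1  ] [ 0.19 -0.05 -0.98]
    [0.62  0.235 0.111] [ 0.23 -0.08 -0.97]
    [0.615 0.238 0.121] [ 0.28 -0.12 -0.95]
    [0.609 0.243 0.132] [ 0.33 -0.15 -0.93]
    [0.606 0.245 0.136] [ 0.35 -0.17 -0.92]
```

View pics/b16t.png

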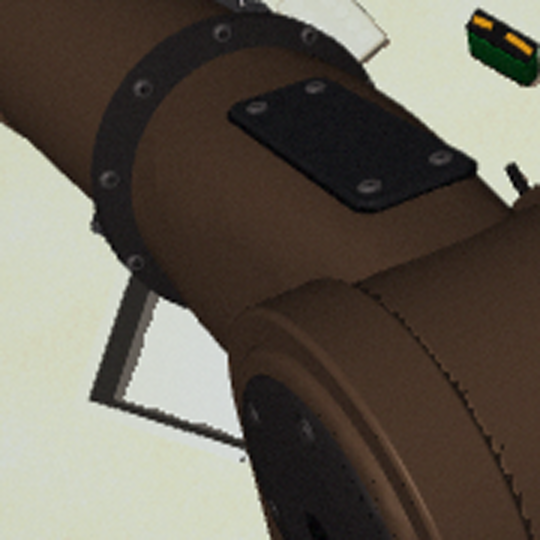

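View pics/b16s.png

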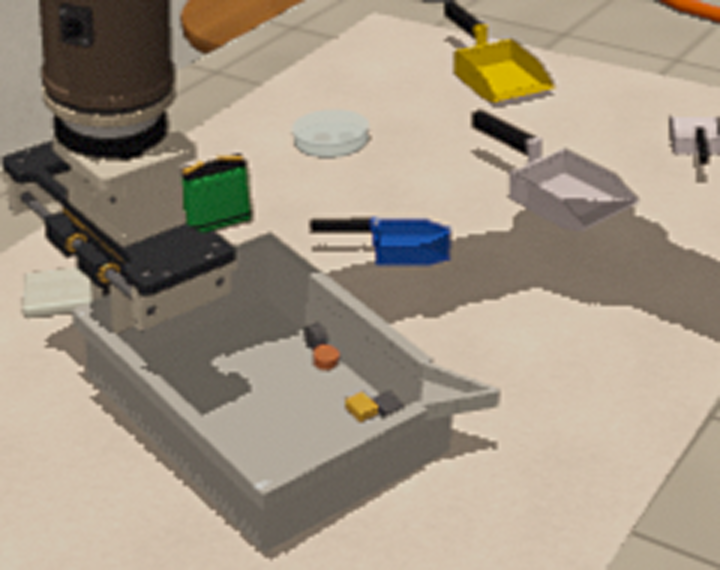

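```bash
python3 -m pendant '[[[0.025,-0.042,-0.148,-0.349,-0.128,-0.027,1],[0.025,-0.042,-0.148,-0.349,-0.128,-0.027,1],[0.025,-0.042,-0.148,-0.349,-0.128,-0.027,1],[0.025,-0.042,-0.148,-0.349,-0.128,-0.027,1],[0.025,-0.042,-0.148,-0.349,-0.128,-0.027,1],[0.025,-0.042,-0.148,-0.349,-0.128,-0.027,1],[0.025,-0.042,-0.148,-0.349,-0.128,-0.027,1],[0.025,-0.042,-0.148,-0.349,-0.128,-0.027,1]]]'; python3 trayf.py|head -2; python3 look.py b17;  python3 plan.py 22 6 8; python3 plan.py 22 22 14
```

```text
clock: 40.35
position: [0.6121, 0.2396, 0.1276]
ee_rot: [2.257, 1.715, 0.237]
force: [-0.4, -0.3, -1.4]
width: 0.107
corner world [0.3912 0.1602 0.0093 1.    ] tilt 19.23568443924543 slopes x,y [19.01209836 -2.80734829]
floor z 0.0007777369467724322
[0.6109 0.2418 0.1285] [ 0.308 -0.133 -0.942] [-0.23  0.58 -0.54  1.8   0.83  0.84 -1.52] [-1.6 -0.2 -1.6] [0.43 0.38 0.09]
tilt 22.888266156128587 ang 9.344743127068861
rows n=8 [-0.062, 0.0, -0.069, -0.086, 0.225, 0.083]
    [0.61  0.239 0.13 ] [ 0.32 -0.12 -0.94]
    [0.607 0.235 0.136] [ 0.34 -0.09 -0.94]
    [0.604 0.23  0.141] [ 0.36 -0.05 -0.93]
    [0.6   0.226 0.145] [ 0.38 -0.02 -0.92]
    [0.599 0.223 0.148] [ 0.39 -0.01 -0.92]
tilt 31.99094353706372 ang 25.240989864260396
rows n=14 [-0.102, 0.019, -0.11, -0.071, 0.364, 0.13]
    [0.61  0.237 0.132] [ 0.32 -0.11 -0.94]
    [0.604 0.226 0.145] [ 0.36 -0.03 -0.93]
    [0.598 0.214 0.157] [ 0.4   0.05 -0.92]
    [0.591 0.2   0.167] [ 0.43  0.13 -0.89]
    [0.584 0.186 0.176] [ 0.47  0.2  -0.86]
    [0.582 0.181 0.179] [ 0.48  0.23 -0.85]
```

View pics/b17t.png

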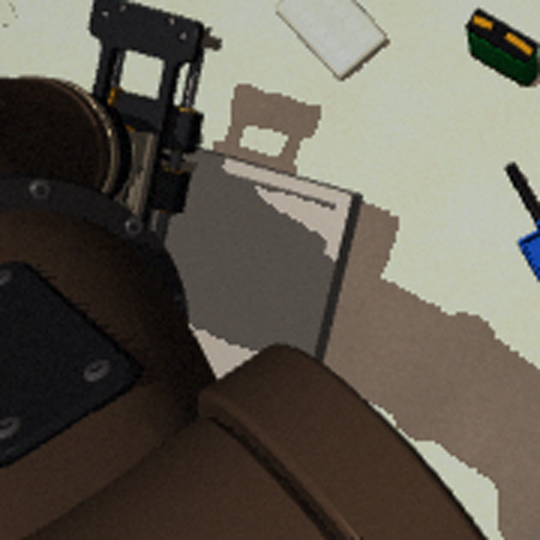

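View pics/b17s.png

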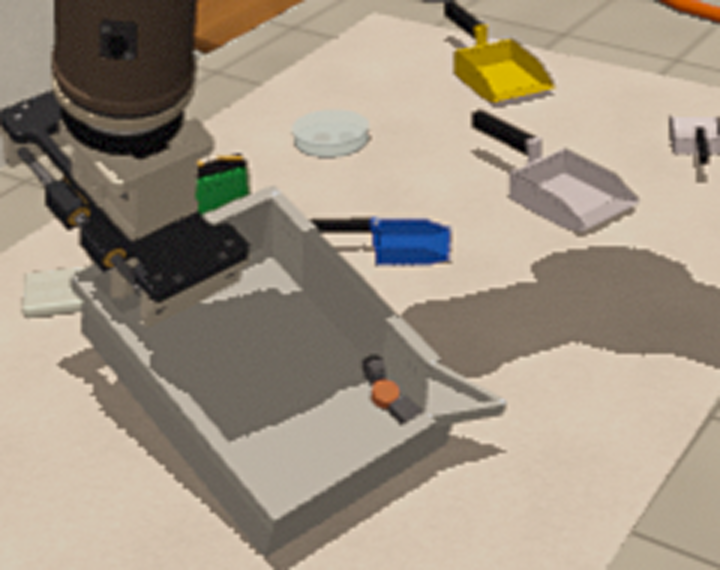

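```bash
python3 plan.py 20 -8 4
```

```text
tilt 21.670704270926002 ang 5.369653873737219
rows n=4 [0.063, -0.007, -0.035, -0.07, -0.269, -0.09]
    [0.612 0.244 0.129] [ 0.3  -0.15 -0.94]
    [0.612 0.246 0.13 ] [ 0.3  -0.18 -0.94]
    [0.612 0.249 0.131] [ 0.3  -0.2  -0.93]
    [0.612 0.252 0.132] [ 0.3  -0.22 -0.93]
```

```bash
python3 -m pendant '[[[0.063,-0.007,-0.035,-0.07,-0.269,-0.09,1],[0.063,-0.007,-0.035,-0.07,-0.269,-0.09,1],[0.063,-0.007,-0.035,-0.07,-0.269,-0.09,1],[0.063,-0.007,-0.035,-0.07,-0.269,-0.09,1]]]'; python3 look.py b18;  python3 plan.py 22 8 8; python3 plan.py 20 -12 3
```

```text
clock: 40.83
position: [0.613, 0.25, 0.1311]
ee_rot: [2.193, 1.691, 0.147]
force: [1.1, -0.8, -0.8]
width: 0.103
[0.613  0.25   0.1311] [ 0.3   -0.222 -0.928] [-0.31  0.61 -0.52  1.75  0.85  0.96 -1.53] [ 1.1 -0.8 -0.8] [0.5  0.14 0.05]
tilt 23.55679393490728 ang 16.140759394447425
rows n=8 [-0.118, 0.009, -0.066, -0.054, 0.407, 0.16]
    [0.611 0.248 0.134] [ 0.31 -0.19 -0.93]
    [0.607 0.24  0.14 ] [ 0.34 -0.13 -0.93]
    [0.603 0.231 0.145] [ 0.37 -0.07 -0.93]
    [0.599 0.222 0.15 ] [ 0.39 -0.01 -0.92]
    [0.597 0.217 0.152] [ 0.4   0.02 -0.91]
tilt 23.59631955463374 ang 4.002251793390492
rows n=3 [0.053, -0.0, -0.027, -0.023, -0.273, -0.099]
    [0.613 0.254 0.132] [ 0.3  -0.24 -0.92]
    [0.613 0.256 0.132] [ 0.29 -0.26 -0.92]
    [0.613 0.259 0.133] [ 0.29 -0.28 -0.91]
```

View pics/b18s.png

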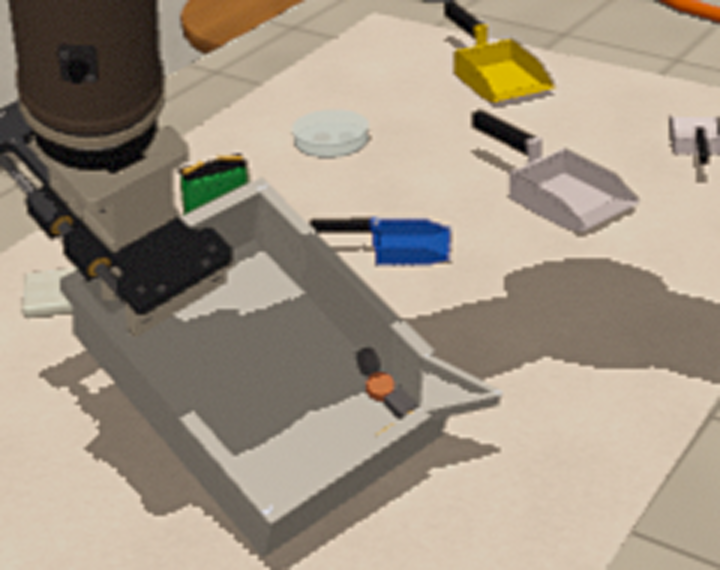

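```bash
python3 -m pendant '[[[0.053,0,-0.027,-0.023,-0.273,-0.099,1],[0.053,0,-0.027,-0.023,-0.273,-0.099,1]]]'; python3 look.py b19;  python3 plan.py 22 8 8; python3 plan.py 20 -14 3
```

```text
clock: 41.1
position: [0.613, 0.2543, 0.1323]
ee_rot: [2.165, 1.683, 0.097]
force: [1.1, -1.0, -0.9]
width: 0.105
[0.613  0.2543 0.1323] [ 0.291 -0.264 -0.919] [-0.34  0.63 -0.51  1.71  0.84  1.02 -1.53] [ 1.1 -1.  -0.9] [0.57 0.11 0.11]
tilt 23.557315685291524 ang 18.763058737854053
rows n=8 [-0.134, 0.01, -0.058, -0.048, 0.473, 0.188]
    [0.611 0.252 0.135] [ 0.31 -0.23 -0.92]
    [0.607 0.242 0.141] [ 0.33 -0.16 -0.93]
    [0.603 0.232 0.146] [ 0.36 -0.09 -0.93]
    [0.599 0.222 0.15 ] [ 0.39 -0.02 -0.92]
    [0.597 0.217 0.152] [ 0.4   0.02 -0.91]
tilt 24.769677424273713 ang 3.343498847604532
rows n=3 [0.046, 0.004, -0.021, -0.022, -0.228, -0.082]
    [0.613 0.258 0.133] [ 0.29 -0.28 -0.92]
    [0.613 0.26  0.133] [ 0.29 -0.3  -0.91]
    [0.614 0.262 0.133] [ 0.28 -0.31 -0.91]
```

View pics/b19s.png

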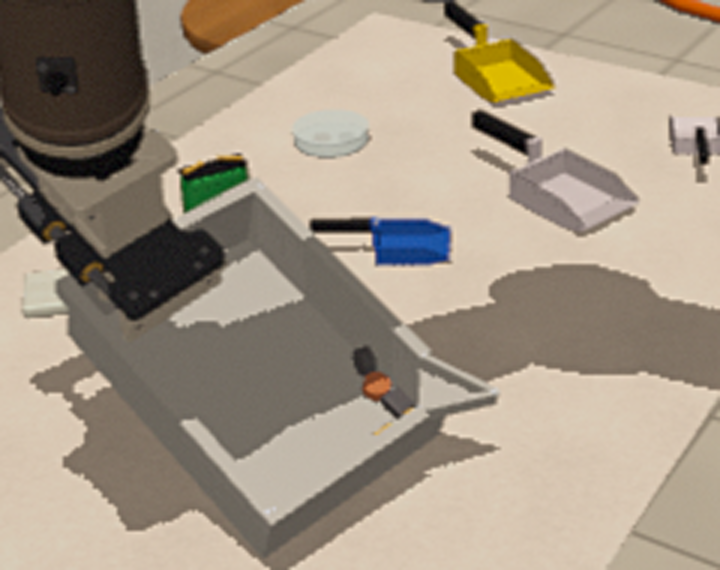

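```bash
python3 -m pendant '[[[0.046,0.004,-0.021,-0.022,-0.228,-0.082,1],[0.046,0.004,-0.021,-0.022,-0.228,-0.082,1]]]'; python3 look.py b20;  python3 plan.py 22 8 7; python3 plan.py 20 -16 3
```

```text
clock: 41.37
position: [0.6134, 0.2585, 0.1332]
ee_rot: [2.139, 1.676, 0.057]
force: [0.5, -0.9, -2.0]
width: 0.106
[0.6134 0.2585 0.1332] [ 0.285 -0.299 -0.911] [-0.37  0.64 -0.5   1.68  0.85  1.07 -1.52] [ 0.5 -0.9 -2. ] [ 0.71  0.21 -0.02]
tilt 23.557745125093142 ang 20.984250488366442
rows n=7 [-0.169, 0.011, -0.057, -0.048, 0.605, 0.243]
    [0.611 0.254 0.137] [ 0.3  -0.25 -0.92]
    [0.609 0.249 0.14 ] [ 0.32 -0.21 -0.92]
    [0.607 0.242 0.143] [ 0.34 -0.16 -0.93]
    [0.604 0.236 0.146] [ 0.35 -0.12 -0.93]
    [0.602 0.23  0.148] [ 0.37 -0.07 -0.93]
    [0.6   0.223 0.15 ] [ 0.39 -0.03 -0.92]
    [0.597 0.217 0.152] [ 0.4   0.02 -0.91]
tilt 26.05973744082087 ang 3.0928081103944143
rows n=3 [0.04, 0.005, -0.016, -0.02, -0.211, -0.076]
    [0.614 0.262 0.133] [ 0.28 -0.31 -0.91]
    [0.614 0.264 0.134] [ 0.28 -0.33 -0.9 ]
    [0.614 0.265 0.134] [ 0.28 -0.35 -0.9 ]
```

View pics/b20s.png

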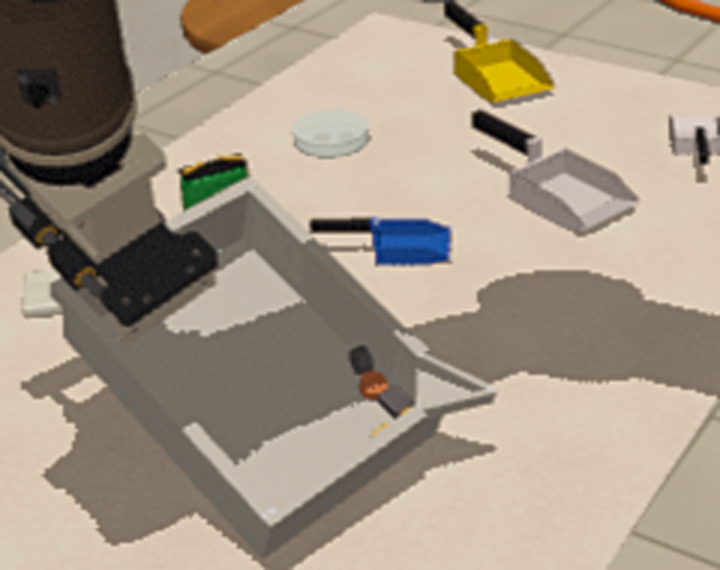

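```bash
python3 -m pendant '[[[0.04,0.005,-0.016,-0.02,-0.211,-0.076,1],[0.04,0.005,-0.016,-0.02,-0.211,-0.076,1]]]'; python3 look.py b21;  python3 plan.py 22 8 7; python3 plan.py 20 -18 3
```

```text
clock: 41.63
position: [0.6141, 0.2627, 0.1341]
ee_rot: [2.114, 1.669, 0.02]
force: [-0.5, -0.0, -2.5]
width: 0.103
[0.6141 0.2627 0.1341] [ 0.279 -0.331 -0.901] [-0.4   0.66 -0.49  1.66  0.85  1.12 -1.52] [-0.5 -0.  -2.5] [0.82 0.25 0.01]
tilt 23.558134789575682 ang 23.059702137549582
rows n=7 [-0.185, 0.01, -0.049, -0.041, 0.665, 0.269]
    [0.612 0.258 0.138] [ 0.3  -0.28 -0.91]
    [0.609 0.251 0.141] [ 0.31 -0.23 -0.92]
    [0.607 0.245 0.144] [ 0.33 -0.18 -0.93]
    [0.605 0.238 0.147] [ 0.35 -0.13 -0.93]
    [0.602 0.231 0.149] [ 0.37 -0.08 -0.93]
    [0.6   0.224 0.151] [ 0.39 -0.03 -0.92]
    [0.597 0.217 0.152] [ 0.4   0.02 -0.91]
tilt 27.450942338866465 ang 2.999854112365483
rows n=3 [0.033, 0.003, -0.013, -0.022, -0.204, -0.073]
    [0.614 0.266 0.134] [ 0.28 -0.35 -0.9 ]
    [0.615 0.267 0.134] [ 0.27 -0.36 -0.89]
    [0.615 0.268 0.134] [ 0.27 -0.38 -0.89]
```

View pics/b21s.png

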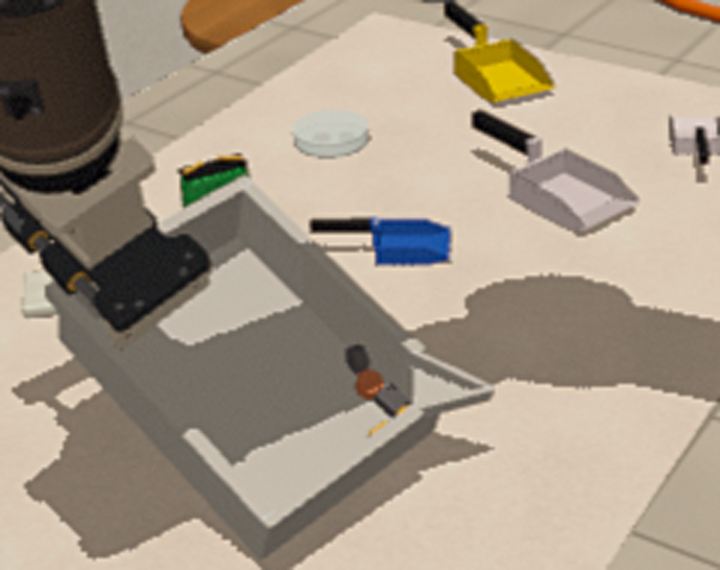

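```bash
python3 -m pendant '[[[0.033,0.003,-0.013,-0.022,-0.204,-0.073,1],[0.033,0.003,-0.013,-0.022,-0.204,-0.073,1],[0.033,0.003,-0.013,-0.022,-0.204,-0.073,1]]]'; python3 look.py b22;  python3 plan.py 22 8 7; python3 plan.py 20 -22 3
```

```text
clock: 41.98
position: [0.615, 0.2675, 0.1346]
ee_rot: [2.078, 1.658, -0.033]
force: [-0.3, -0.3, -2.4]
width: 0.107
[0.615  0.2675 0.1346] [ 0.272 -0.378 -0.885] [-0.43  0.69 -0.48  1.62  0.85  1.18 -1.51] [-0.3 -0.3 -2.4] [0.81 0.07 0.07]
tilt 23.558671140846613 ang 26.041087769331238
rows n=7 [-0.203, 0.009, -0.041, -0.03, 0.751, 0.306]
    [0.612 0.262 0.138] [ 0.29 -0.32 -0.9 ]
    [0.61  0.255 0.142] [ 0.31 -0.27 -0.91]
    [0.608 0.247 0.145] [ 0.33 -0.21 -0.92]
    [0.605 0.24  0.147] [ 0.35 -0.15 -0.93]
    [0.603 0.232 0.15 ] [ 0.37 -0.09 -0.93]
    [0.6   0.224 0.151] [ 0.38 -0.04 -0.92]
    [0.597 0.217 0.152] [ 0.4   0.02 -0.91]
tilt 30.48413998968687 ang 4.018455317555282
rows n=3 [0.042, 0.002, -0.021, -0.038, -0.274, -0.095]
    [0.615 0.27  0.134] [ 0.27 -0.4  -0.88]
    [0.615 0.272 0.135] [ 0.27 -0.42 -0.87]
    [0.616 0.274 0.135] [ 0.26 -0.44 -0.86]
```

View pics/b22s.png

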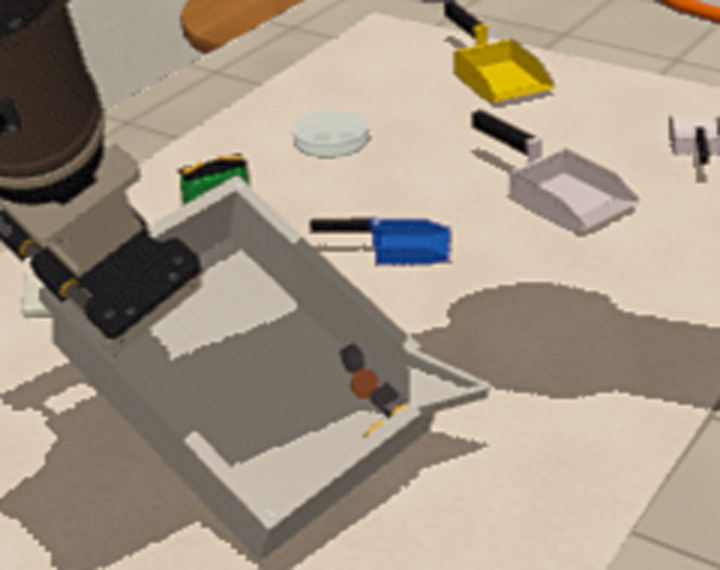

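```bash
cat > fitp.py <<'E'
from trayf import *
def fit():
    B=trayT(); d=arm.get_image("side"); P=cloud(d); L=(P-B[:3,3])@B[:3,:3]
    hsv=cv2.cvtColor(d["img"],cv2.COLOR_RGB2HSV)
    m=(L[...,0]>-.06)&(L[...,0]<.04)&(abs(L[...,1])<.05)&(abs(L[...,2]-.004)<.012)&(hsv[...,1]<60)
    Q=P[m]
    for _ in range(4):
        c=Q.mean(0); n=np.linalg.svd(Q-c,full_matrices=False)[2][2]; n*=np.sign(n[2]); r=(Q-c)@n; Q=Q[abs(r)<max(.0015,2*r.std())]
    # tray x axis direction projected
    x=B[:3,0]-n*(B[:3,0]@n); x/=np.linalg.norm(x); y=np.cross(n,x)
    print("fit slopes x,y",np.degrees(np.arcsin([x[2],y[2]])).round(1),"tilt",np.degrees(np.arccos(n[2])).round(1),len(Q))
fit()
E
python3 fitp.py; python3 trayf.py|head -1
```

```text
fit slopes x,y [21.2 -7.8] tilt 22.7 570
corner world [0.3902 0.161  0.0493 1.    ] tilt 27.444344048459524 slopes x,y [ 20.00268318 -17.98599639]
```

```bash
python3 -m pendant '[[[0.042,0.002,-0.021,-0.038,-0.274,-0.095,1],[0.042,0.002,-0.021,-0.038,-0.274,-0.095,1]]]'; python3 look.py b23; python3 fitp.py; python3 plan.py 22 8 7; python3 plan.py 20 -24 3
```

```text
clock: 42.35
position: [0.6158, 0.2703, 0.1353]
ee_rot: [2.047, 1.645, -0.077]
force: [0.6, -0.2, -3.5]
width: 0.101
[0.6158 0.2703 0.1353] [ 0.266 -0.418 -0.869] [-0.46  0.71 -0.47  1.59  0.85  1.24 -1.5 ] [ 0.6 -0.2 -3.5] [0.81 0.02 0.09]
fit slopes x,y [21.2 -9.3] tilt 23.4 357
tilt 23.559103019267685 ang 28.603533029651537
rows n=7 [-0.217, 0.008, -0.031, -0.019, 0.825, 0.338]
    [0.613 0.264 0.139] [ 0.28 -0.36 -0.89]
    [0.611 0.257 0.143] [ 0.3  -0.3  -0.91]
    [0.608 0.249 0.146] [ 0.32 -0.23 -0.92]
    [0.606 0.241 0.148] [ 0.34 -0.17 -0.92]
    [0.603 0.233 0.15 ] [ 0.36 -0.11 -0.93]
    [0.6   0.224 0.151] [ 0.38 -0.04 -0.92]
    [0.598 0.216 0.152] [ 0.4   0.02 -0.91]
tilt 32.104865546882245 ang 3.443192790415027
rows n=3 [0.037, 0.001, -0.018, -0.035, -0.235, -0.08]
    [0.616 0.273 0.135] [ 0.26 -0.43 -0.86]
    [0.616 0.275 0.135] [ 0.26 -0.45 -0.85]
    [0.616 0.276 0.135] [ 0.26 -0.47 -0.85]
```

View pics/b23s.png

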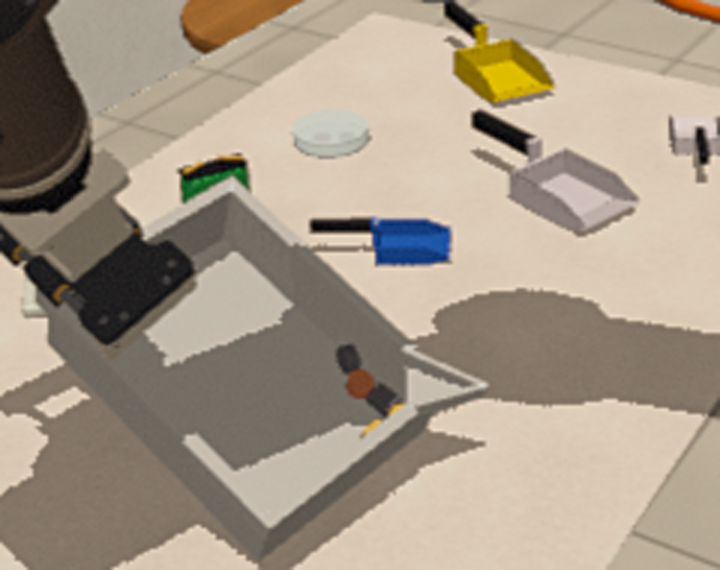

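```bash
python3 -m pendant '[[[0.037,0.001,-0.018,-0.035,-0.235,-0.08,1],[0.037,0.001,-0.018,-0.035,-0.235,-0.08,1],[0.037,0.001,-0.018,-0.035,-0.235,-0.08,1]]]'; python3 look.py b24; python3 fitp.py; python3 plan.py 22 8 8; python3 plan.py 20 -28 4
```

```text
clock: 42.75
position: [0.6166, 0.2758, 0.1356]
ee_rot: [2.004, 1.628, -0.133]
force: [0.5, -0.2, -1.8]
width: 0.107
[0.6166 0.2758 0.1356] [ 0.259 -0.469 -0.844] [-0.5   0.74 -0.45  1.55  0.86  1.3  -1.49] [ 0.5 -0.2 -1.8] [ 1.02 -0.    0.07]
fit slopes x,y [ 21.1 -11.3] tilt 24.2 276
tilt 23.559638685930533 ang 32.05434442471555
rows n=8 [-0.209, 0.007, -0.018, -0.002, 0.808, 0.334]
    [0.614 0.27  0.139] [ 0.28 -0.41 -0.87]
    [0.609 0.255 0.145] [ 0.31 -0.29 -0.9 ]
    [0.605 0.239 0.15 ] [ 0.35 -0.17 -0.92]
    [0.6   0.224 0.152] [ 0.39 -0.04 -0.92]
    [0.598 0.216 0.152] [ 0.4   0.02 -0.91]
tilt 35.51305943467094 ang 4.011453094154464
rows n=4 [0.023, 0.0, -0.013, -0.036, -0.205, -0.067]
    [0.616 0.278 0.135] [ 0.26 -0.48 -0.84]
    [0.616 0.279 0.135] [ 0.26 -0.5  -0.83]
    [0.616 0.28  0.135] [ 0.25 -0.51 -0.82]
    [0.616 0.281 0.135] [ 0.25 -0.53 -0.81]
```

View pics/b24s.png

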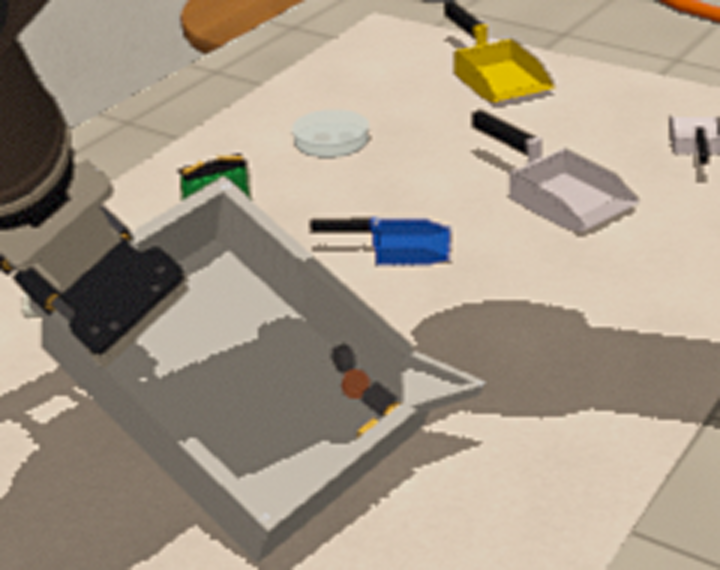

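```bash
python3 -m pendant '[[[0.023,0,-0.013,-0.036,-0.205,-0.067,1],[0.023,0,-0.013,-0.036,-0.205,-0.067,1],[0.023,0,-0.013,-0.036,-0.205,-0.067,1],[0.023,0,-0.013,-0.036,-0.205,-0.067,1]]]'; python3 look.py b25; python3 fitp.py; python3 plan.py 22 8 9; python3 plan.py 20 -31 3
```

```text
clock: 43.23
position: [0.6168, 0.2804, 0.1355]
ee_rot: [1.953, 1.607, -0.195]
force: [1.9, -0.3, -2.1]
width: 0.106
[0.6168 0.2804 0.1355] [ 0.253 -0.527 -0.812] [-0.54  0.77 -0.43  1.5   0.87  1.38 -1.48] [ 1.9 -0.3 -2.1] [ 1.24  0.04 -0.02]
fit slopes x,y [ 20.9 -16.1] tilt 26.9 155
tilt 23.56017596366505 ang 36.01630525441347
rows n=9 [-0.2, 0.007, -0.005, 0.017, 0.806, 0.336]
    [0.614 0.274 0.139] [ 0.27 -0.47 -0.84]
    [0.611 0.26  0.145] [ 0.3  -0.35 -0.89]
    [0.606 0.245 0.15 ] [ 0.33 -0.23 -0.91]
    [0.602 0.23  0.152] [ 0.37 -0.11 -0.92]
    [0.598 0.215 0.152] [ 0.4   0.02 -0.91]
tilt 38.19203204552526 ang 3.057388750208939
rows n=3 [0.023, 0.001, -0.012, -0.042, -0.208, -0.065]
    [0.616 0.282 0.135] [ 0.25 -0.54 -0.8 ]
    [0.617 0.283 0.135] [ 0.25 -0.55 -0.79]
    [0.617 0.284 0.135] [ 0.25 -0.57 -0.78]
```

View pics/b25s.png

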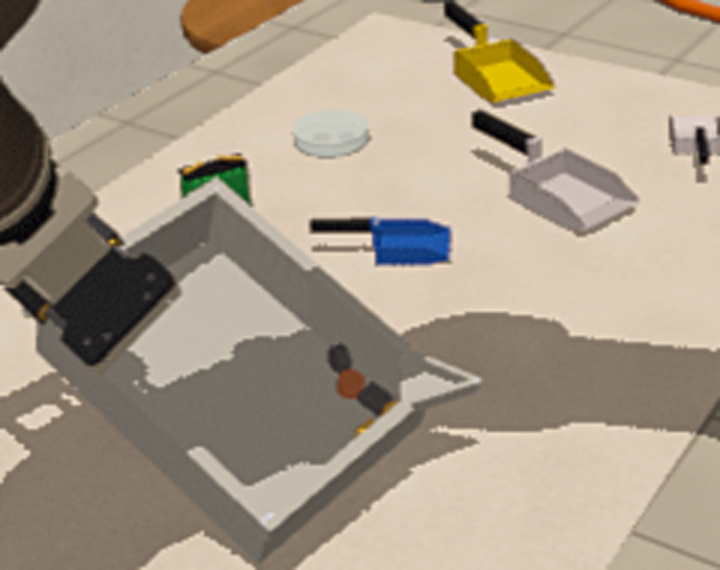

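```bash
python3 -m pendant '[[[0.023,0.001,-0.012,-0.042,-0.208,-0.065,1],[0.023,0.001,-0.012,-0.042,-0.208,-0.065,1],[0.023,0.001,-0.012,-0.042,-0.208,-0.065,1]]]'; python3 look.py b26; python3 plan.py 22 8 9
```

```text
clock: 43.63
position: [0.6173, 0.2833, 0.1356]
ee_rot: [1.914, 1.588, -0.239]
force: [1.1, 0.3, -1.0]
width: 0.104
[0.6173 0.2833 0.1356] [ 0.249 -0.569 -0.784] [-0.57  0.8  -0.42  1.47  0.88  1.43 -1.47] [ 1.1  0.3 -1. ] [ 1.34 -0.05  0.1 ]
tilt 23.56052415166205 ang 39.066003660952525
rows n=9 [-0.211, 0.007, 0.003, 0.034, 0.873, 0.366]
    [0.615 0.277 0.139] [ 0.26 -0.51 -0.82]
    [0.611 0.262 0.146] [ 0.3  -0.39 -0.87]
    [0.607 0.246 0.151] [ 0.33 -0.26 -0.91]
    [0.602 0.23  0.153] [ 0.37 -0.12 -0.92]
    [0.598 0.214 0.152] [ 0.4   0.01 -0.91]
```

View pics/b26s.png

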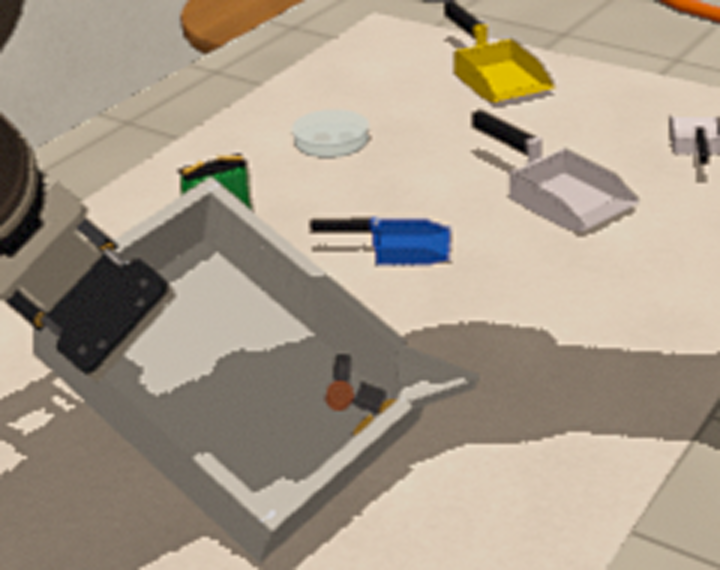

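```bash
python3 -m pendant '[[[-0.211,0.007,0.003,0.034,0.873,0.366,1],[-0.211,0.007,0.003,0.034,0.873,0.366,1],[-0.211,0.007,0.003,0.034,0.873,0.366,1],[-0.211,0.007,0.003,0.034,0.873,0.366,1],[-0.211,0.007,0.003,0.034,0.873,0.366,1],[-0.211,0.007,0.003,0.034,0.873,0.366,1],[-0.211,0.007,0.003,0.034,0.873,0.366,1],[-0.211,0.007,0.003,0.034,0.873,0.366,1],[-0.211,0.007,0.003,0.034,0.873,0.366,1]]]'; python3 look.py b27; python3 fitp.py; python3 trayf.py|head -1; python3 plan.py 22 22 10
```

```text
clock: 44.48
position: [0.5992, 0.2128, 0.1544]
ee_rot: [2.33, 1.672, 0.512]
force: [2.6, -0.2, 2.8]
width: 0.104
[0.5992 0.2128 0.1544] [ 0.408  0.018 -0.913] [-0.12  0.45 -0.54  1.98  0.89  0.57 -1.62] [ 2.6 -0.2  2.8] [-0.19  0.29  0.04]
fit slopes x,y [22.1  8.7] tilt 23.9 1383
corner world [3.901e-01 1.581e-01 7.000e-04 1.000e+00] tilt 23.560188559742514 slopes x,y [22.04081579  7.91457779]
tilt 31.989441619687664 ang 14.159923808931529
rows n=10 [-0.079, 0.024, -0.086, -0.03, 0.286, 0.114]
    [0.597 0.209 0.156] [ 0.41  0.03 -0.91]
    [0.594 0.202 0.162] [ 0.43  0.07 -0.9 ]
    [0.591 0.195 0.167] [ 0.45  0.11 -0.89]
    [0.587 0.187 0.172] [ 0.46  0.15 -0.87]
    [0.584 0.18  0.177] [ 0.48  0.19 -0.86]
    [0.582 0.176 0.179] [ 0.49  0.21 -0.85]
```

View pics/b27s.png

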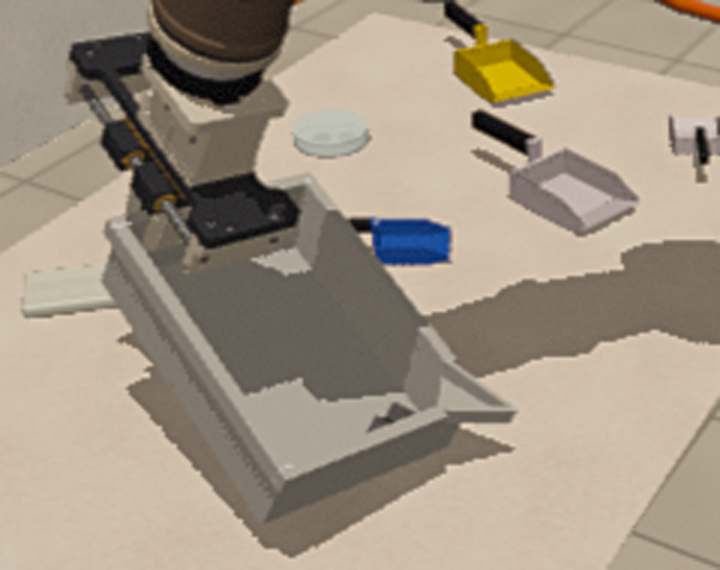

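```bash
python3 -m pendant '[[[-0.079,0.024,-0.086,-0.03,0.286,0.114,1],[-0.079,0.024,-0.086,-0.03,0.286,0.114,1],[-0.079,0.024,-0.086,-0.03,0.286,0.114,1],[-0.079,0.024,-0.086,-0.03,0.286,0.114,1],[-0.079,0.024,-0.086,-0.03,0.286,0.114,1],[-0.079,0.024,-0.086,-0.03,0.286,0.114,1],[-0.079,0.024,-0.086,-0.03,0.286,0.114,1],[-0.079,0.024,-0.086,-0.03,0.286,0.114,1],[-0.079,0.024,-0.086,-0.03,0.286,0.114,1],[-0.079,0.024,-0.086,-0.03,0.286,0.114,1],[0,0,0,0,0,0,1]]]'; python3 look.py b28; python3 fitp.py; python3 trayf.py|head -1; python3 plan.py 8 26 12
```

```text
clock: 45.6
position: [0.5825, 0.1766, 0.1785]
ee_rot: [2.415, 1.649, 0.831]
force: [-0.3, -0.6, -0.5]
width: 0.1
[0.5825 0.1766 0.1785] [ 0.488  0.215 -0.846] [ 0.09  0.34 -0.55  2.15  0.9   0.2  -1.6 ] [-0.3 -0.6 -0.5] [-0.73  1.06  0.11]
fit slopes x,y [22.2 22.8] tilt 32.8 818
corner world [ 3.905e-01  1.631e-01 -3.000e-04  1.000e+00] tilt 32.01500678303618 slopes x,y [21.94438283 22.09155026]
tilt 27.380102675241968 ang 14.121983392032108
rows n=12 [-0.06, 0.056, 0.088, 0.225, 0.037, 0.117]
    [0.585 0.176 0.176] [ 0.47  0.23 -0.85]
    [0.594 0.169 0.166] [ 0.43  0.26 -0.87]
    [0.602 0.163 0.156] [ 0.39  0.29 -0.88]
    [0.61  0.157 0.145] [ 0.34  0.32 -0.88]
    [0.614 0.154 0.137] [ 0.31  0.34 -0.89]
```

View pics/b28s.png

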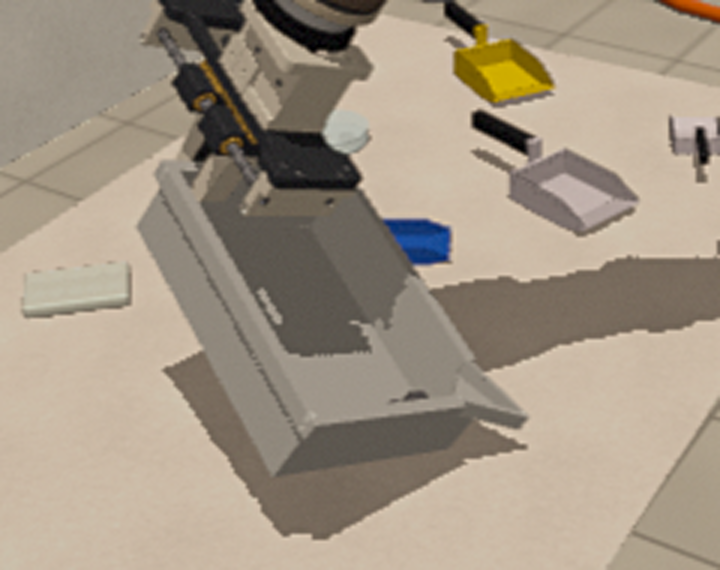

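View pics/b28t.png

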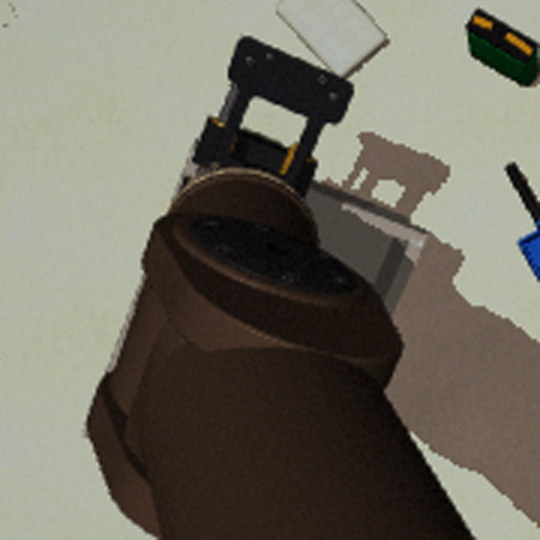

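Both slopes are now 22°. I'll swing to the 8/26 slope, where the top camera sees the corner.

```bash
python3 -m pendant '[[[-0.06,0.056,0.088,0.225,0.037,0.117,1],[-0.06,0.056,0.088,0.225,0.037,0.117,1],[-0.06,0.056,0.088,0.225,0.037,0.117,1],[-0.06,0.056,0.088,0.225,0.037,0.117,1],[-0.06,0.056,0.088,0.225,0.037,0.117,1],[-0.06,0.056,0.088,0.225,0.037,0.117,1],[-0.06,0.056,0.088,0.225,0.037,0.117,1],[-0.06,0.056,0.088,0.225,0.037,0.117,1],[-0.06,0.056,0.088,0.225,0.037,0.117,1],[-0.06,0.056,0.088,0.225,0.037,0.117,1],[-0.06,0.056,0.088,0.225,0.037,0.117,1],[-0.06,0.056,0.088,0.225,0.037,0.117,1],[0,0,0,0,0,0,1]]]'; python3 tm2.py t20; python3 trayf.py|head -1; python3 fitp.py
```

```text
clock: 46.88
position: [0.6152, 0.1509, 0.1366]
ee_rot: [-2.478, -1.578, -0.694]
force: [-0.6, 0.0, 0.5]
width: 0.105
orange 57 [170. 229.] med [-96. -14.  13.] [[-104.0, -23.0, 10.0], [-88.0, -5.0, 15.0]]
yellow 100 [184. 235.] med [-96. -49.  12.] [[-107.0, -66.0, 9.0], [-88.0, -36.0, 15.0]]
dark 148 [161. 229.] med [-106.    0.   21.] [[-108.0, -42.0, 10.0], [-90.0, 70.0, 34.0]]
dark 54 [192. 230.] med [-78. -63.  12.] [[-86.0, -69.0, 9.0], [-69.0, -55.0, 14.0]]
lip corner px [191.39119654 241.74897201]
corner world [ 3.909e-01  1.603e-01 -1.000e-04  1.000e+00] tilt 27.457412310425067 slopes x,y [ 7.93699055 26.1031576 ]
fit slopes x,y [ 8.2 26.8] tilt 28.2 336
```

View pics/t20.png

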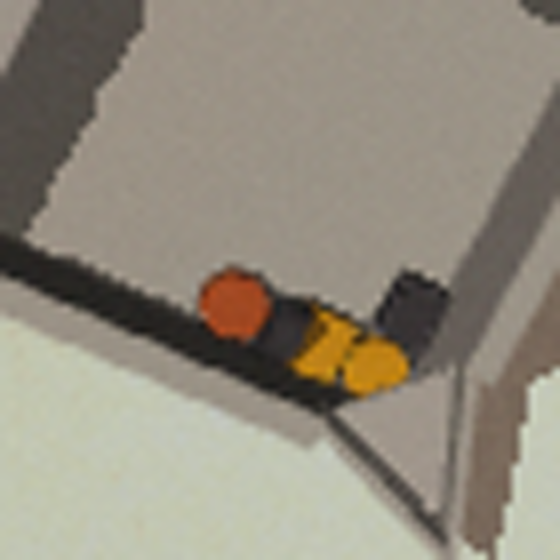

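```bash
python3 plan.py 21 24 12
```

```text
tilt 32.82367375119682 ang 12.966349547038737
rows n=12 [0.048, -0.053, -0.09, -0.21, -0.008, -0.106]
    [0.612 0.154 0.142] [ 0.33  0.33 -0.88]
    [0.605 0.158 0.153] [ 0.37  0.31 -0.88]
    [0.597 0.162 0.163] [ 0.42  0.29 -0.86]
    [0.588 0.167 0.173] [ 0.46  0.26 -0.85]
    [0.583 0.17  0.179] [ 0.49  0.25 -0.84]
```

```bash
python3 -m pendant '[[[0.048,-0.053,-0.09,-0.21,-0.008,-0.106,1],[0.048,-0.053,-0.09,-0.21,-0.008,-0.106,1],[0.048,-0.053,-0.09,-0.21,-0.008,-0.106,1],[0.048,-0.053,-0.09,-0.21,-0.008,-0.106,1],[0.048,-0.053,-0.09,-0.21,-0.008,-0.106,1],[0.048,-0.053,-0.09,-0.21,-0.008,-0.106,1],[0.048,-0.053,-0.09,-0.21,-0.008,-0.106,1],[0.048,-0.053,-0.09,-0.21,-0.008,-0.106,1],[0.048,-0.053,-0.09,-0.21,-0.008,-0.106,1],[0.048,-0.053,-0.09,-0.21,-0.008,-0.106,1],[0.048,-0.053,-0.09,-0.21,-0.008,-0.106,1],[0.048,-0.053,-0.09,-0.21,-0.008,-0.106,1],[0,0,0,0,0,0,1],[0,0,0,0,0,0,1],[0,0,0,0,0,0,1],[0,0,0,0,0,0,1],[0,0,0,0,0,0,1]]]'; python3 look.py b30; python3 trayf.py|head -1; python3 fitp.py; python3 - <<'E'
from h import *
for n in("side","top"):
    d=arm.get_image(n); cv2.imwrite(f"pics/{n}30.png",d["img"][:,:,::-1])
E
```

```text
clock: 48.45
position: [0.5824, 0.1695, 0.1785]
ee_rot: [2.44, 1.653, 0.863]
force: [-0.4, 1.4, -1.0]
width: 0.102
[0.5824 0.1695 0.1785] [ 0.484  0.246 -0.84 ] [ 0.17  0.35 -0.61  2.16  0.84  0.17 -1.53] [-0.4  1.4 -1. ] [-0.25  0.75 -0.06]
corner world [ 3.898e-01  1.605e-01 -2.000e-04  1.000e+00] tilt 32.708138997392346 slopes x,y [20.91562976 23.93532884]
fit slopes x,y [21.2 24.7] tilt 33.6 752
```

View pics/side30.png

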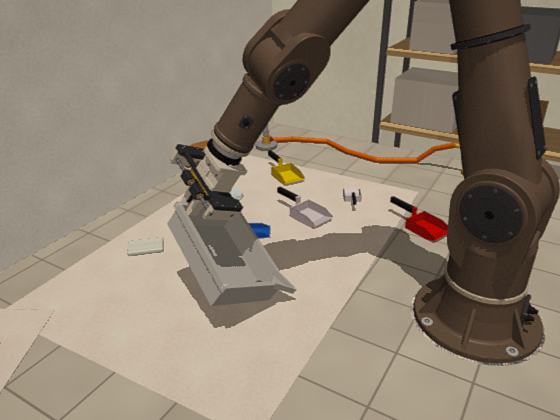

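View pics/top30.png

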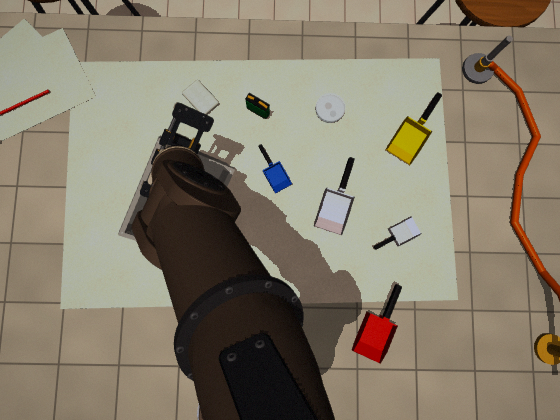

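```bash
python3 -c "
from cell import arm;print(arm.sign_off())"
```

```text
the job is handed in; nothing more can be done
None
```

I tipped the three discs into the tray and set the empty scoop back on the bench, upright and clear of the tray. I then tilted the tray by its +x rim until all five pieces were together in the lip corner. I handed in at about 48.7 s with the tray still gripped and tilted.

**Tray pose:** a fit to the tray floor gave a tilt of about 33°, with slopes of 21° and 25° along the two walls. The lip's bottom corner is on the bench to within about 1 mm.

**Pieces:** I last saw them clearly at 46.9 s, at a shallower x slope of 8°:
- The yellow disc is in the corner.
- The yellow block, the dark disc on its edge and the orange disc follow in a row along the short wall. The orange disc is farthest out, with its centre about 63 mm from the corner.
- The dark block is against the other wall, beside the yellow disc.

In the final pose the arm and the tray wall hide the corner in both views, so I could not recheck the pieces there.

**What went less smoothly:**
- **Single file:** the pieces first jammed in a single file along one wall, so I rocked the tray several times to bunch them. The corner lifted off the bench for parts of this.
- **Tray slip:** during that rocking the tray turned about 10° in the grip. By the end the gripper-based and floor-fit tilts agreed to within 1°.

**Bystanders:** by eye, the battery, spot plate and petri dish are where they started in the last top picture.

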